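# Put the electronics bench back in order

### The arm

A 7-joint arm with a two-finger parallel gripper is mounted at the origin on the work surface. World frame = base frame: x ahead of the robot, y to its left, z up, the work surface at z = 0. Lengths are in m, angles in rad, forces in N, time in s.
With the tool pointing down it reaches from about 0.425 to 0.925 m from the base axis. Payload 6.8 kg.
Tool frame: the origin (TCP) lies at the very end of the fingers, on their centre line; the grasp point (between the pads) lies r.grasp_offset behind it (r.grasp_offset is the distance from the TCP to the grasp point, in m); z points along the fingers, y is the direction in which the jaws open and shut (so a half turn about z gives the same grasp; the last joint's range is limited). The gripper opens to 85 mm and grips with 20 to 120 N. Pads are 22 mm wide; open, the fingers measure 114 mm over their backs; the gripper's body (76 mm by 85 mm) begins 54 mm behind the grasp point. The pads swing forward as they close: fully open they stand 13 mm farther back than shut.
Start: joints at [1.221, 0.477, 0.022, 1.555, -0.011, 1.109, -0.083], TCP at [0.162, -0.655, 0.231] pointing down, gripper open.
Joint ranges: [-2.96, 2.96], [-0.34, 2.1], [-1.41, 1.46], [0.24, 2.44], [-1.37, 4.51], [0.17, 1.92], [-2.96, 2.96]. Speed limits (rad/s): [2.39, 2.39, 3.14, 3.14, 3.14, 3.14, 3.14].

### API

Orientations are given as a rotation vector (axis times angle).
In Python, from bench import r gives the robot as it stands.
- The arm moves only by the shell command python3 -m jog 'ROWS' [FORCE]. ROWS is JSON, one flat list of numbers, 7 for each row, row after row: the turn, a rotation vector about the tool's x, y, z normalised to -1 to 1, where 1 is 180 degrees, then the shift along the tool's x, y, z normalised to -1 to 1, where 1 is 200 mm, then the opening, from 0 (shut) to 1 (fully open). In form: [wx, wy, wz, x, y, z, hand, wx, wy, wz, x, y, z, hand, ...]. A call has 1 to 12 rows; each row is the pose to reach, as a shift and turn from the pose measured when the call began, along the tool's axes at that moment, turning the shorter way round; what a row does not reach only later rows make up. A row lasts 1/10 s, in which the tool goes at most 50 mm and 8.59 degrees, less where a joint would pass 70% of its speed; a pose out of reach is approached as far as the arm can. A call with a number of a shift or a turn outside -1 to 1 is refused whole. A call with a gripper value outside its range is refused whole. The fingers move at their own pace and stop on an object; FORCE is the grip in N (left out, the last holds). Time passes only in rows, so rows that repeat a pose let the fingers close. It gives the time, the measured TCP pose, the force and the opening at its end, in the units of the state.
- r.get_obs(): the state, without advancing time (a new reading comes with each control period).
- r.grab_frame(name): name is "side" or "top"; returns the picture (420x560x3 uint8, red, green, blue); there is no depth.
- r.calibration(name): a dict with "K" (3x3 intrinsics, pixels), "origin" and "rotation" of the camera in the world. Camera axes: x right, y up, looking along -z (the intrinsics and any distortion apply to the point x, -y, -z); pixel columns grow to the right and rows downward; lengths in m; the calibration is good to about 2 mm. A picture is of the moment at which its call begins. calibration takes no time and is no camera call.
- r.hand_in(): hands the job in, once; it reports no verdict.
The state is a dict: "clock": time; "joints": joint angles; "qvel": joint speeds; "tau": joint torques, N m; "tcp_pos": TCP position; "orientation": TCP orientation; "contact_force": force on the tool from outside, world axes, zero at the start; "moment": the same for the moment, N m; "grip_width": finger opening in m.
Only numpy, scipy, OpenCV 4.12 (cv2) and the standard library are available. Lean on these libraries where they do the work, as an engineer would, in place of code of your own. Each camera call takes 0.05 s, during which the arm holds its last target.

### The job

Put this electronics bench back in order: each container belongs upright in the middle of the mat of its own shape, but the square can and the round jar stand on each other's mats and the flat bottle has toppled onto the plywood plate, so swap the can and the jar and stand the bottle on the oblong mat, with the can and the bottle lined up with their mats' edges, the bottle's wide sides along the mat's long edges. Then stack all the circuit boards, blue face up, in one neat pile in the middle of the plywood plate, squared up with each other and lengthwise along the plate. Leave the meter, the spool and the parts bin where they are.

Things in the scene. Friction and masses are not known exactly. Their poses are not given: they have to be found in the camera images.
- can: square steel can, 50 x 50 x 90 mm with a black screw cap (26 mm across, 12 mm high) on top, 102 mm high in all, about 0.25 kg. Stands on the round mat at the start, turned by any angle. Origin: centre of its underside; x and y square to its sides, z towards the cap
- jar: low round jar, 60 mm across, 65 mm high including its white lid of the same width, straight sides, about 0.25 kg. Stands on the square mat at the start. Origin: centre of its underside, z towards the lid
- bottle: flat brown plastic bottle, 36 mm thick (its x) by 56 mm wide (its y), straight body 95 mm high, then a black cap 24 mm across and 25 mm high: 120 mm in all, about 0.15 kg. Has toppled: at the start it lies on a 56 mm wide flat side across the base plate, cap roughly towards the robot. Origin: centre of its foot (the end away from the cap), z towards the cap
- round_mat: fixed round black rubber mat, 84 mm across, 4 mm thick, flat. Origin: centre of its underside, on the table
- square_mat: fixed square black rubber mat, 76 x 76 mm, 4 mm thick, flat. Origin: centre of its underside, on the table; x and y along its edges
- oblong_mat: fixed oblong black rubber mat, 60 mm (x) by 86 mm (y), 4 mm thick, flat, empty at the start. Origin: centre of its underside, on the table
- base_plate: fixed flat plywood plate, 110 mm (x) by 80 mm (y), 6 mm thick, where the boards are piled. Origin: centre of its underside, on the table
- board1: a circuit board in its flat black carrier: one rigid slab 90 x 60 x 10 mm, 90 g, dark blue face up, same as the other boards, lying loose on the table at the start. Origin: centre of the underside; x along the 90 mm length, z up out of the blue face. May be absent (None)
- board2: a circuit board in its flat black carrier: one rigid slab 90 x 60 x 10 mm, 90 g, dark blue face up, same as the other boards, lying loose on the table at the start. Origin: centre of the underside; x along the 90 mm length, z up out of the blue face. May be absent (None)
- board3: a circuit board in its flat black carrier: one rigid slab 90 x 60 x 10 mm, 90 g, dark blue face up, same as the other boards, lying loose on the table at the start. Origin: centre of the underside; x along the 90 mm length, z up out of the blue face. May be absent (None)
- board4: a circuit board in its flat black carrier: one rigid slab 90 x 60 x 10 mm, 90 g, dark blue face up, same as the other boards, lying loose on the table at the start. Origin: centre of the underside; x along the 90 mm length, z up out of the blue face. May be absent (None)
- meter: bystander: yellow hand-held multimeter lying flat, 160 x 80 x 38 mm, leave alone. Origin: centre of its underside
- spool: bystander: grey solder spool standing on its flange, 66 mm across, 50 mm high, leave alone. Origin: centre of its underside
- parts_bin: bystander: open blue bin 70 x 90 x 45 mm, leave alone. Origin: centre of its underside
Things that resemble listed ones, but are neither listed nor needed, are in the scene too. Of the things shaped like the base_plate, the plywood one is meant.

How it is judged:
By the outcome, as a careful person would: the job done as asked, in the order asked, and still so for the second after the job is handed in, with the robot touching nothing.
Of board1, board2, board3, board4 only 2 to 4 are there at a start; the rules pass over those that are not, and their reading is None.
At some moment in a run one of board1, board2, board3, board4, jar may be knocked a few centimetres aside while the robot is not near it.
Once in a run the grip may slacken for a moment while it holds something.
It also fails if it takes over 210 s, if anything falls off the work surface, if the arm or the gripper's body presses on something with over 40 N, if the wrist force passes 120 N, or if a joint passes its speed limit or range.

## Working session

There is one attempt and no reset: what is moved stays moved. The work goes in short steps, Python scripts to look and compute and a shell command to move; the robot and the scene stay as the last step left them, time stands still between calls to the robot, and variables do not carry over. Pictures are saved under pics/ and viewed, and the job is handed in when it is done.

```bash
ls; mkdir -p pics; cat > h.py <<'E'
import numpy as np,cv2
from bench import r
E
python3 - <<'E'
from h import *
o=r.get_obs(); print(o); print(r.grasp_offset)
for n in("side","top"):
    im=r.grab_frame(n); cv2.imwrite(f"pics/{n}0.png",im[:,:,::-1]); c=r.calibration(n); print(n,c)
E
```

```text
pics
{'clock': 0.0, 'joints': array([ 1.22092855,  0.4778208 ,  0.02238065,  1.5564677 , -0.01149809,
        1.1092926 , -0.08311995]), 'qvel': array([-0.00199041, -0.00147328,  0.00029066,  0.00043798,  0.00075313,
        0.00123474,  0.00050634]), 'tau': array([-8.23574919e-04, -5.96447611e+01,  1.60752878e+00, -2.81188792e+01,
        1.23426921e-02,  9.54771938e-03,  2.45334155e-05]), 'tcp_pos': array([ 0.16142405, -0.65479676,  0.23030577]), 'orientation': array([-3.11686626e+00, -3.78571191e-01,  5.99636867e-04]), 'contact_force': array([0.63035767, 0.19610692, 0.74446334]), 'moment': array([0.02518655, 0.03718604, 0.05559577]), 'grip_width': 0.0855561827148066}
0.0187
side {'K': array([[506.09185774,   0.        , 281.15041273],
       [  0.        , 506.09185774, 216.10259331],
       [  0.        ,   0.        ,   1.        ]]), 'origin': array([ 0.45283392, -1.11157592,  0.89900343]), 'rotation': array([ 0.9200549 , -0.029878  , -0.05218929])}
top {'K': array([[441.17737274,   0.        , 283.85837581],
       [  0.        , 441.17737274, 213.59053809],
       [  0.        ,   0.        ,   1.        ]]), 'origin': array([ 0.40961564, -0.02012286,  1.27077205]), 'rotation': array([ 0.09308556, -0.07956011, -1.54841933])}
```

View pics/top0.png

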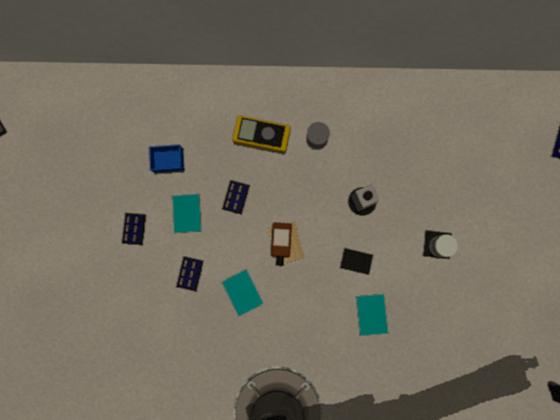

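View pics/side0.png

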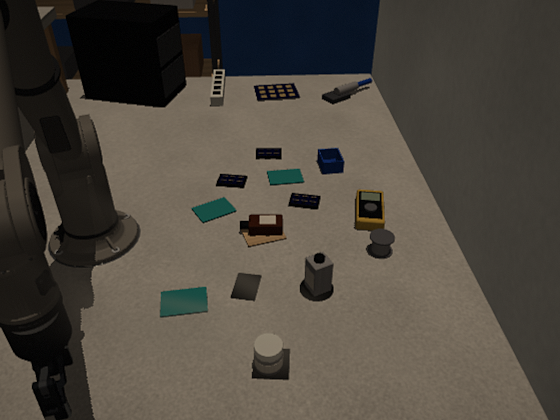

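Top view: can at (364,197), jar at (442,245), oblong mat at (357,261), bottle on plywood at (283,242), and boards at (236,197), (134,229) and (190,274). The teal plates are decoys. Next I measure.

```bash
cat > h.py <<'E'
import numpy as np,cv2
from scipy.spatial.transform import Rotation as R
from bench import r
cals={n:r.calibration(n) for n in("side","top")}
def pt(n,uv,z):
    c=cals[n];K=c["K"];uv=np.atleast_2d(uv).astype(float)
    d=np.c_[(uv[:,0]-K[0,2])/K[0,0],-(uv[:,1]-K[1,2])/K[1,1],-np.ones(len(uv))]
    d=R.from_rotvec(c["rotation"]).apply(d);o=c["origin"]
    return o+d*((z-o[2])/d[:,2])[:,None]
def px(n,P):
    c=cals[n];K=c["K"]
    q=R.from_rotvec(c["rotation"]).inv().apply(np.atleast_2d(P)-c["origin"])
    return np.c_[K[0,2]+K[0,0]*q[:,0]/-q[:,2],K[1,2]+K[1,1]*q[:,1]/q[:,2]]
def grab(n,name=None):
    im=r.grab_frame(n)[:,:,::-1].copy()
    if name: cv2.imwrite(f"pics/{name}.png",im)
    return im
def crop(im,x0,y0,x1,y1,s,name):
    cv2.imwrite(f"pics/{name}.png",cv2.resize(im[y0:y1,x0:x1],None,fx=s,fy=s,interpolation=cv2.INTER_CUBIC))
def obs():
    o=r.get_obs(); print("t",round(o["clock"],2),"tcp",o["tcp_pos"].round(4),"grip",round(o["grip_width"],4),"F",o["contact_force"].round(1))
    return o
E
python3 - <<'E'
from h import *
t=cv2.imread("pics/top0.png");s=cv2.imread("pics/side0.png")
t2=np.clip(t.astype(float)*2,0,255).astype(np.uint8);s2=np.clip(s.astype(float)*2,0,255).astype(np.uint8)
crop(t2,100,100,300,300,3,"tA");crop(t2,300,110,560,300,3,"tB");crop(s2,180,60,400,240,3,"sA");crop(s2,220,200,420,400,3,"sB")
for n,uv in(("top",(559,140)),("side",(277,91)),("top",(0,128)),("top",(236,197)),("top",(134,229)),("top",(190,274)),("side",(269,153)),("side",(232,181)),("side",(305,201))): print(n,uv,pt(n,uv,0.01).round(3))
E
```

```text
top (559, 140) [[ 0.781 -0.805  0.01 ]]
side (277, 91) [[0.557 0.942 0.01 ]]
top (0, 128) [[0.786 0.836 0.01 ]]
top (236, 197) [[0.594 0.132 0.01 ]]
top (134, 229) [[0.496 0.422 0.01 ]]
top (190, 274) [[0.371 0.255 0.01 ]]
side (269, 153) [[0.502 0.418 0.01 ]]
side (232, 181) [[0.378 0.248 0.01 ]]
side (305, 201) [[0.6   0.126 0.01 ]]
```

View pics/tA.png

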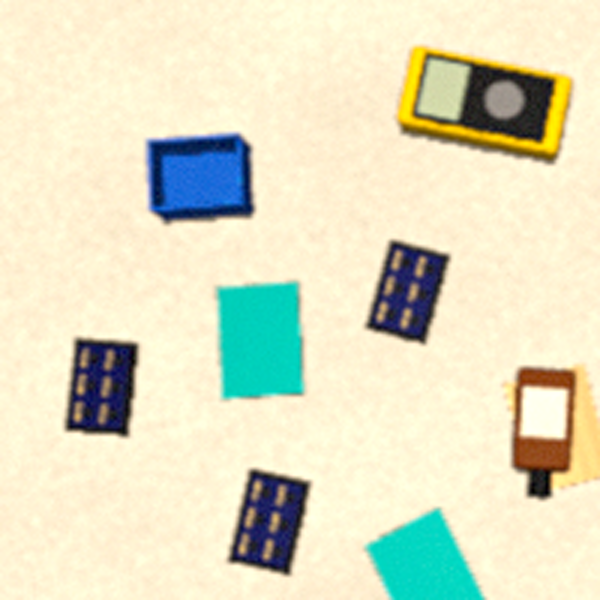

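View pics/tB.png

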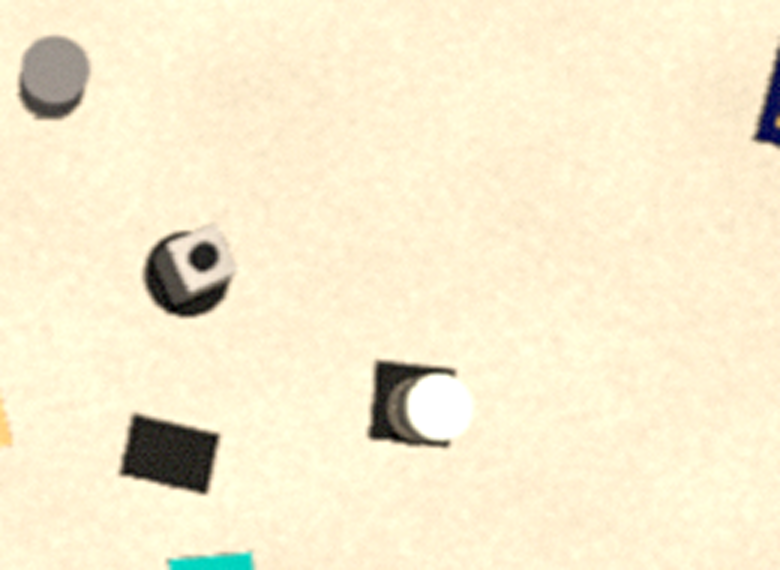

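View pics/sA.png

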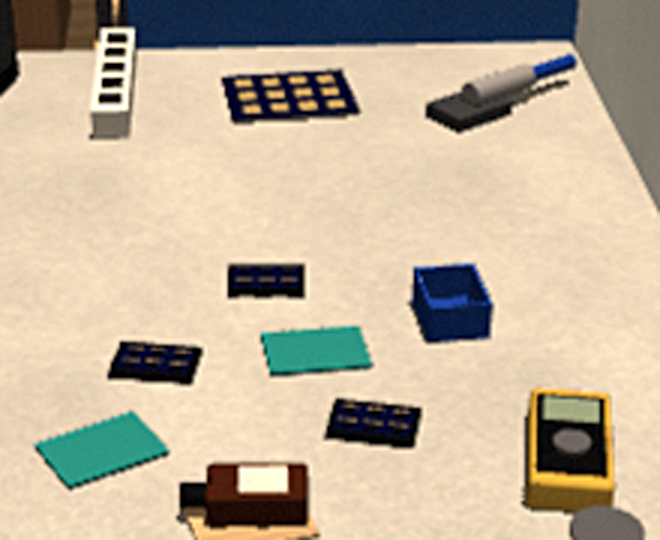

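View pics/sB.png

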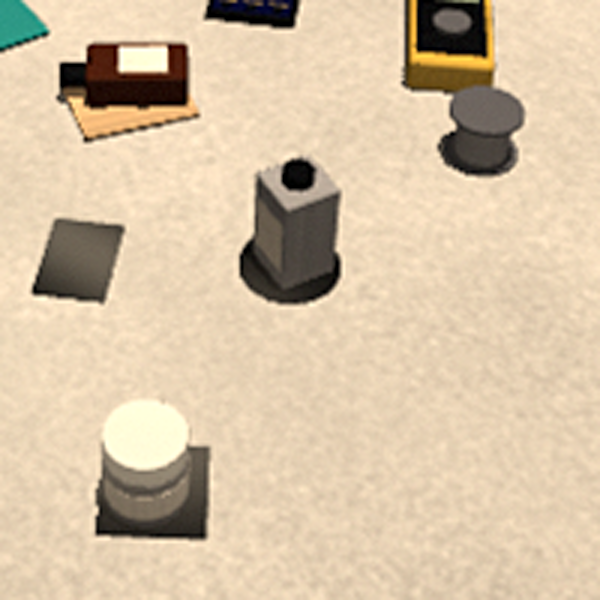

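```bash
cat >> h.py <<'E'
def blobs(n,im,f,amin=60):
    """f(hsv,bgr)->mask on 4x upsampled image; returns list of (centroid px, area px, minAreaRect corners px)"""
    S=4
    I=cv2.resize(im,None,fx=S,fy=S,interpolation=cv2.INTER_LINEAR)
    h=cv2.cvtColor(I,cv2.COLOR_BGR2HSV);m=f(h.astype(int),I.astype(int)).astype(np.uint8)*255
    m=cv2.morphologyEx(m,cv2.MORPH_CLOSE,np.ones((9,9)));m=cv2.morphologyEx(m,cv2.MORPH_OPEN,np.ones((5,5)))
    out=[]
    for c in cv2.findContours(m,cv2.RETR_EXTERNAL,cv2.CHAIN_APPROX_NONE)[0]:
        a=cv2.contourArea(c)/S/S
        if a<amin: continue
        M=cv2.moments(c);ce=np.array([M["m10"],M["m01"]])/M["m00"]
        q=lambda p:(np.asarray(p,float)+.5)/S-.5
        out.append((q(ce),a,q(c[:,0])))
    return out
def rect(n,b,z):
    """cast contour to plane z, min area rect there: centre, long-axis angle deg, sizes"""
    P=pt(n,b[2],z)[:,:2];(c,s,a)=cv2.minAreaRect((P*1000).astype(np.float32))
    if s[0]<s[1]: a+=90;s=s[::-1]
    return np.round(np.array(c),1),round((a+90)%180-90,1),np.round(s,1)
BOARD=lambda h,b:(b[...,0]-b[...,1]>12)&(b[...,2]<75)
DARK=lambda h,b:b.max(-1)<50
E
python3 - <<'E'
from h import *
t=cv2.imread("pics/top0.png");s=cv2.imread("pics/side0.png")
for p in[(364,197),(355,205),(357,261),(430,240),(442,245),(236,197),(295,250),(283,228),(320,230)]: print(p,t[p[1],p[0]])
for n,im in(("top",t),("side",s)):
  for nm,f,z in(("dark",DARK,.004),("board",BOARD,.006),("ply",lambda h,b:(b[...,2]-b[...,0]>45)&(b[...,2]>110),.006),("brown",lambda h,b:(b[...,2]-b[...,0]>25)&(b[...,2]<=110),.024),("white",lambda h,b:b.min(-1)>140,.065)):
    for b in blobs(n,im,f): print(n,nm,b[0].round(1),round(b[1]),"ctr",(pt(n,b[0],z)[0,:2]*1000).round(1),rect(n,b,z))
E
```

```text
(364, 197) [17 18 19]
(355, 205) [28 30 34]
(357, 261) [15 21 19]
(430, 240) [28 35 37]
(442, 245) [131 148 150]
(236, 197) [53 51 60]
(295, 250) [ 70 113 141]
(283, 228) [28 46 79]
(320, 230) [110 125 135]
top dark [280.8 407.1] 1611 ctr [ 13.1 -10.5] (array([ 21.7, -17. ]), -88.6, array([203. ,  81.4]))
top dark [554.5 391. ] 162 ctr [  73.5 -763.2] (array([  71.3, -760.6]), -2.7, array([53. , 31.5]))
top dark [189.5 273.5] 590 ctr [372.5 257.8] (array([372.7, 257.7]), -11.3, array([86.6, 57.6]))
top dark [279.4 260.1] 62 ctr [415.9   2.2] (array([415.4,   1.9]), 1.2, array([27.7, 22.2]))
top dark [356.1 261. ] 542 ctr [ 418.  -216.5] (array([ 418. , -216.3]), 77.6, array([81.8, 55.9]))
top dark [430.7 243.7] 288 ctr [ 471.7 -429.3] (array([ 471.1, -436.6]), -6.3, array([73.2, 52. ]))
top dark [133.6 228.6] 585 ctr [497.4 425. ] (array([497.4, 424.7]), -3.1, array([87. , 59.1]))
top dark [358.5 205.2] 275 ctr [ 578.4 -222.9] (array([ 580.5, -225.9]), 55.5, array([79.4, 54.8]))
top dark [235.5 196.9] 558 ctr [595.7 133.7] (array([595.6, 133.6]), -14.1, array([87.5, 57.1]))
top dark 
[... 2971 characters left out ...]
rd [197.2  30.8] 589 ctr [ 153.3 1798.3] (array([ 142.2, 1715.8]), -84.3, array([699.8, 168.9]))
side board [297.2  36.1] 11361 ctr [ 705.9 1680.6] (array([ 748.5, 1777.4]), 87.5, array([1308.4, 1066.2]))
side ply [260.3 238.4] 213 ctr [460.8 -38.2] (array([469.6, -39.5]), -4.9, array([118.4,  51.3]))
side ply [372.  219.2] 85 ctr [785.4  31.1] (array([784.3,  40.3]), -3.1, array([84. , 43.1]))
side brown [265.2 219.6] 407 ctr [476.5  22.4] (array([475.1,  23. ]), -3.1, array([96. , 60.2]))
side brown [365.4 218.1] 318 ctr [761.2  14.5] (array([782.6,  60.7]), 80.0, array([203.7,  82.8]))
side brown [193.3  12.2] 152 ctr [ 109.5 2100.3] (array([ 101.2, 2158.4]), -88.3, array([259.8, 176.7]))
```

```bash
python3 - <<'E'
from h import *
t=cv2.imread("pics/top0.png");s=cv2.imread("pics/side0.png")
for p in[(370,190),(372,205),(358,192),(437,245)]: print(p,t[p[1],p[0]])
for p in[(308,274),(322,270),(268,345),(263,363)]: print(p,s[p[1],p[0]])
def near(bl,c,d=25): return [b for b in bl if np.hypot(*(b[0]-c))<d]
for b in near(blobs("top",t,lambda h,b:b.min(-1)>125),(444,244)): 
  print("lid",b[0],b[1],rect("top",b,.065),pt("top",b[0],.065))
for b in near(blobs("side",s,lambda h,b:b.min(-1)>115),(268,345)): 
  print("lid",b[0],b[1],rect("side",b,.065),pt("side",b[0],.065))
T=t.copy();T=T[170:225,340:395];crop(np.clip(t*2.0,0,255).astype(np.uint8),340,170,395,225,10,"canT")
S=s[240:310,290:345];crop(np.clip(s*2.5,0,255).astype(np.uint8),285,245,345,305,10,"canS")
E
```

```text
(370, 190) [ 92 100 106]
(372, 205) [26 31 36]
(358, 192) [106 116 123]
(437, 245) [133 151 150]
(308, 274) [37 46 51]
(322, 270) [30 33 36]
(268, 345) [110 127 137]
(263, 363) [33 37 41]
lid [446.48282626 245.25674547] 308.65625 (array([ 465.9, -452.6]), -1.0, array([53.9, 53.6])) [[ 0.46524945 -0.45248885  0.065     ]]
```

View pics/canT.png

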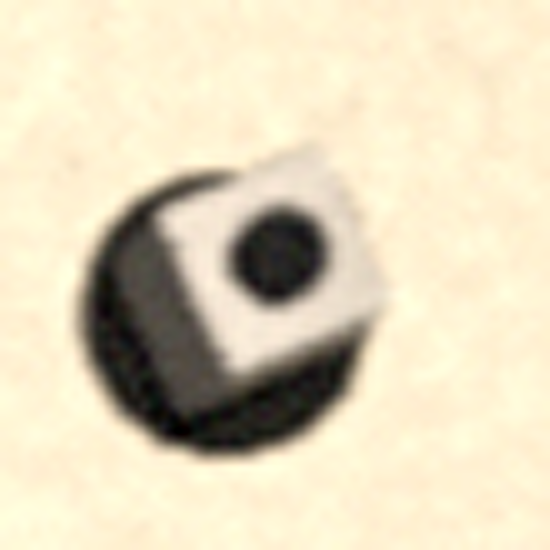

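View pics/canS.png

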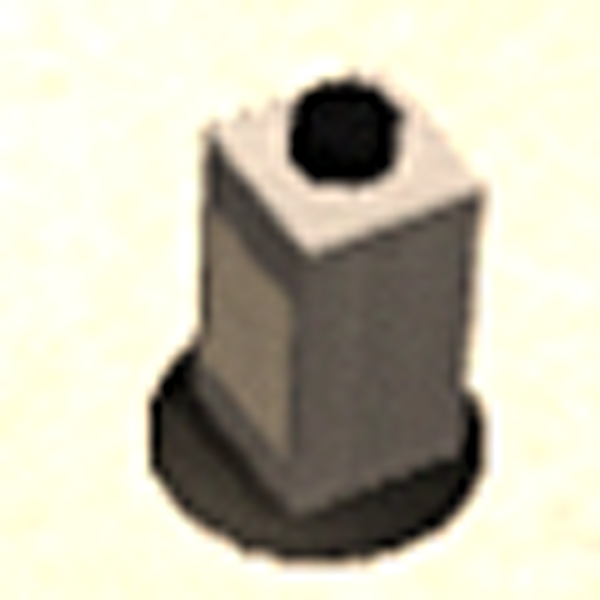

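```bash
python3 - <<'E'
from h import *
c=np.array([(155,212),(315,143),(385,295),(230,375)])/10-.45+np.array([340,170])
P=pt("top",c,.094)[:,:2]*1000; print(P.round(1),P.mean(0))
for i in range(4):
  d=P[(i+1)%4]-P[i]; print(np.hypot(*d),np.degrees(np.arctan2(d[1],d[0]))%90)
print("cap",pt("top",np.array([277,255])/10-.45+[340,170],.106))
cs=np.array([(213,130),(312,253),(483,186)])/10-.45+[285,245]
Q=pt("side",cs,.094)[:,:2]*1000; print(Q.round(1),(Q[0]+Q[2])/2); 
for a,b in((0,1),(1,2)): d=Q[b]-Q[a];print(np.hypot(*d),np.degrees(np.arctan2(d[1],d[0]))%90)
s=cv2.imread("pics/side0.png"); t=cv2.imread("pics/top0.png")
# circular outer mat points, top: threshold vs bg in crop coordinates
c=np.array([(82,310),(110,230),(160,188),(205,172),(110,395),(150,432),(200,455),(250,450),(300,430),(340,398)])/10-.45+[340,170]
M=pt("top",c,.003)[:,:2]*1000
A=np.c_[2*M,np.ones(len(M))];x=np.linalg.lstsq(A,(M**2).sum(1),rcond=None)[0];print("roundmat",x[:2],np.sqrt(x[2]+x[:2]@x[:2]))
c=np.array([(150,420),(165,460),(200,510),(240,540),(290,557),(340,557),(400,545),(450,510),(480,460),(487,425)])/10-.45+[285,245]
M=pt("side",c,.003)[:,:2]*1000
A=np.c_[2*M,np.ones(len(M))];x=np.linalg.lstsq(A,(M**2).sum(1),rcond=None)[0];print("roundmat",x[:2],np.sqrt(x[2]+x[:2]@x[:2]))
print(t[240:250,420:460:3].mean(-1).astype(int)); crop(np.clip(s*2.5,0,255).astype(np.uint8),240,325,300,385,10,"jarS")
crop(np.clip(t*2.,0,255).astype(np.uint8),415,220,470,270,10,"jarT")
o=r.get_obs(); print(R.from_rotvec(o["orientation"]).as_matrix().round(3))
E
```

```text
[[ 605.6 -199.2]
 [ 625.3 -242.2]
 [ 584.2 -261. ]
 [ 561.7 -219.4]] [ 594.18688834 -230.45442108]
47.37045702207184 24.58747094946966
45.157462312836586 24.555585496334686
47.29522122396588 28.438506197496125
48.33418230165528 24.77345734870728
cap [[ 0.59262056 -0.22984232  0.106     ]]
[[ 566.  -220.6]
 [ 584.7 -264. ]
 [ 627.3 -243.6]] [ 596.6323419  -232.09933773]
47.23254275173357 23.340055635879864
47.22477256425128 25.680419677410125
roundmat [ 591.5208003  -232.98790607] 41.02702003841119
roundmat [ 594.08784653 -232.86496582] 40.701373423008725
[[120 117  13  25  54  52 143 143 142 142 142 143 128 120]
 [119 110  18  25  52  64 146 143 145 143 143 143 133 119]
 [120 109  16  31  50  72 145 143 143 142 143 142 137 118]
 [123 109  15  36  46  82 145 143 143 143 142 142 141 121]
 [122  99  20  40  45  85 144 143 143 143 143 142 142 122]
 [121  89  14  40  47  84 145 142 142 143 143 143 140 119]
 [120  85  18  45  42  83 144 142 144 144 143 141 142 122]
 [122  86  13  45  41  78 144 144 143 142 142 141 142 124]
 [123  89  18  37  45  70 147 143 143 142 142 142 141 123]
 [122  89  17  33  47  60 145 144 142 142 143 141 137 121]]
[[ 0.971  0.239 -0.   ]
 [ 0.239 -0.971  0.002]
 [-0.    -0.002 -1.   ]]
```

View pics/jarS.png

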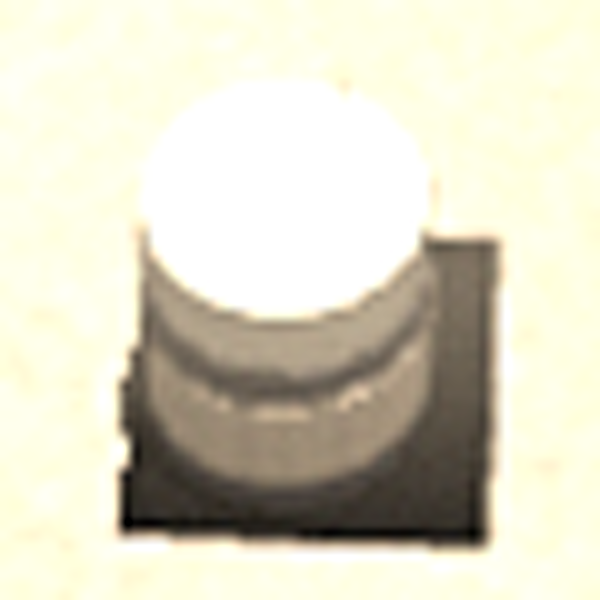

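View pics/jarT.png

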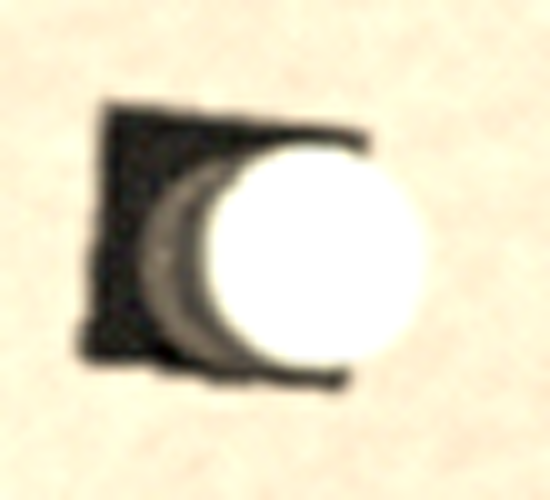

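```bash
python3 - <<'E'
from h import *
f=lambda a,o:np.array(a)/10-.45+np.array(o)
print("jar top",pt("top",f([(316,254)],[415,220]),.069)[0]*1000)
print("jar side",pt("side",f([(287,198)],[240,325]),.069)[0]*1000)
P=pt("side",f([(120,530),(485,545),(497,240)],[240,325]),.004)[:,:2]*1000
print(P.round(1),(P[0]+P[2])/2)
for a,b in((0,1),(1,2)): d=P[b]-P[a];print(np.hypot(*d),np.degrees(np.arctan2(d[1],d[0]))%90)
P=pt("top",f([(103,100),(80,358),(348,387),(370,138)],[415,220]),.004)[:,:2]*1000
print(P.round(1),P.mean(0))
for a in range(4): d=P[(a+1)%4]-P[a];print(np.hypot(*d),np.degrees(np.arctan2(d[1],d[0]))%90)
E
```

```text
jar top [ 465.87704282 -450.17069153   69.        ]
jar side [ 467.78653132 -450.79870535   69.        ]
[[ 431.5 -481.7]
 [ 506.2 -489.5]
 [ 514.1 -412.9]] [ 472.78348472 -447.30193616]
75.13720225805211 84.08720372739775
77.00855138775925 84.11825530924638
[[ 511.8 -413.3]
 [ 437.9 -405.7]
 [ 431.3 -481.8]
 [ 502.5 -489.5]] [ 470.85502539 -447.5888035 ]
74.30308081494374 84.14676379780659
76.33833665630279 85.01420554701423
71.61219797353844 83.81511246923431
76.7594836859286 82.9998785940174
```

```bash
cat >> h.py <<'E'
def goal(x,y,z,yaw=None,flip=None,tilt=None,Rm=None):
    """mm, deg: yaw = world angle of the tool's y axis, tool down; prints row numbers"""
    o=obs();R0=R.from_rotvec(o["orientation"]);p=o["tcp_pos"]
    M=R0.as_matrix();cur=np.degrees(np.arctan2(M[1,1],M[0,1]))
    if Rm is None:
        if yaw is None: yaw=cur
        elif flip is None: yaw=cur+((yaw-cur+90)%180-90)
        a=np.radians(yaw);yv=np.array([np.cos(a),np.sin(a),0]);zv=np.array([0,0,-1.]);Rm=np.c_[np.cross(yv,zv),yv,zv]
    dR=(R0.inv()*R.from_matrix(Rm)).as_rotvec()/np.pi
    d=R0.inv().apply(np.array([x,y,z])/1000-p)/.2
    print("cur yaw",cur.round(1),"j",o["joints"].round(2),"ROW",dR.round(4).tolist(),d.round(4).tolist())
    return o
E
python3 -c "
from h import *
goal(467,-450,231,-76)
goal(467,-450,22,-45)"
```

```text
t 0.1 tcp [ 0.1615 -0.6549  0.2304] grip 0.0854 F [ 0.3 -0.2 -0.9]
cur yaw -76.1 j [ 1.22  0.48  0.02  1.56 -0.01  1.11 -0.08] ROW [-0.0005, 0.0, -0.0008] [1.7284, -0.6287, -0.002]
t 0.1 tcp [ 0.1615 -0.6549  0.2304] grip 0.0854 F [ 0.3 -0.2 -0.9]
cur yaw -76.1 j [ 1.22  0.48  0.02  1.56 -0.01  1.11 -0.08] ROW [-0.0005, -0.0001, -0.173] [1.7285, -0.627, 1.043]
```

```bash
python3 -m jog '[0,0,-0.09,0.9,-0.33,0,1, 0,0,-0.09,0.9,-0.33,0,1, 0,0,-0.09,0.9,-0.33,0,1, 0,0,-0.09,0.9,-0.33,0,1, 0,0,-0.09,0.9,-0.33,0,1]'; python3 -c "
from h import *
goal(467,-450,120,-45)"
```

```text
clock: 0.6
tcp_pos: [0.3281, -0.5421, 0.2302]
orientation: [-3.026, -0.831, -0.007]
contact_force: [0.7, 0.2, -0.5]
grip_width: 0.0855
t 0.6 tcp [ 0.3281 -0.5421  0.2302] grip 0.0855 F [ 0.7  0.2 -0.5]
cur yaw -59.3 j [ 1.    0.41 -0.1   1.65  0.04  1.08 -0.14] ROW [-0.0006, -0.0017, -0.0794] [0.8294, -0.04, 0.5553]
```

```bash
python3 -m jog '[0,0,-0.08,0.83,-0.04,0.2,1, 0,0,-0.08,0.83,-0.04,0.4,1, 0,0,-0.08,0.83,-0.04,0.555,1, 0,0,-0.08,0.83,-0.04,0.555,1, 0,0,-0.08,0.83,-0.04,0.555,1, 0,0,-0.08,0.83,-0.04,0.555,1, 0,0,-0.08,0.83,-0.04,0.555,1]'; python3 -c "
from h import *
grab('side','s1');grab('top','t1')
goal(467,-450,22,-45)"
```

```text
clock: 1.3
tcp_pos: [0.4659, -0.4516, 0.1205]
orientation: [-2.9, -1.202, -0.006]
contact_force: [-0.2, -0.4, -0.2]
grip_width: 0.0856
t 1.4 tcp [ 0.4657 -0.4525  0.1214] grip 0.0855 F [-0.5 -0.4 -0.6]
cur yaw -45.1 j [ 0.8   0.55 -0.18  1.7   0.11  0.89 -0.2 ] ROW [0.0003, -0.0014, -0.0005] [0.0111, -0.0048, 0.4972]
```

View pics/s1.png

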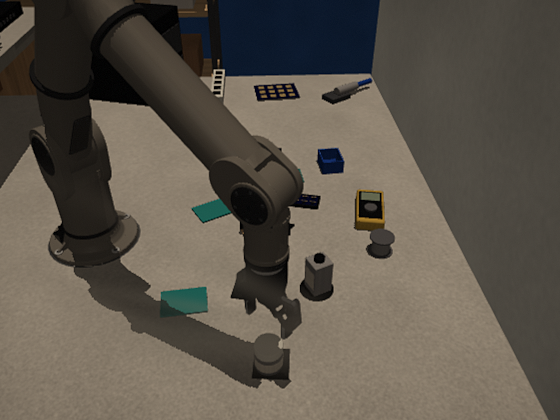

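```bash
python3 -m jog '[0,0,0,0.011,-0.005,0.17,1, 0,0,0,0.011,-0.005,0.34,1, 0,0,0,0.011,-0.005,0.497,1, 0,0,0,0.011,-0.005,0.497,1, 0,0,0,0.011,-0.005,0.497,1]' && python3 -m jog '[0,0,0,0,0,0,0.3, 0,0,0,0,0,0,0.3, 0,0,0,0,0,0,0.3, 0,0,0,0,0,0,0.3, 0,0,0,0,0,0,0.3,0,0,0,0,0,0,0.3]' 60;  python3 -c "
from h import *
goal(605,-405,60)"
```

```text
clock: 1.9
tcp_pos: [0.4664, -0.4514, 0.0232]
orientation: [2.904, 1.197, 0.006]
contact_force: [0.9, -0.7, 1.1]
grip_width: 0.0851
clock: 2.5
tcp_pos: [0.4669, -0.4527, 0.026]
orientation: [2.902, 1.195, 0.007]
contact_force: [-2.0, 1.0, 8.3]
grip_width: 0.0588
t 2.5 tcp [ 0.4669 -0.4527  0.026 ] grip 0.0588 F [-2.   1.   8.3]
cur yaw -45.2 j [ 0.79  0.68 -0.16  1.75  0.15  0.72 -0.23] ROW [0.0014, -0.001, 0.0] [0.6589, 0.3179, -0.1665]
```

```bash
python3 -m jog '[0,0,0,0,0,-0.12,0.3, 0,0,0,0,0,-0.2,0.3, 0,0,0,0.2,0.1,-0.2,0.3, 0,0,0,0.42,0.2,-0.2,0.3, 0,0,0,0.66,0.318,-0.2,0.3, 0,0,0,0.66,0.318,-0.2,0.3, 0,0,0,0.66,0.318,-0.2,0.3, 0,0,0,0.66,0.318,-0.2,0.3]';  python3 -c "
from h import *
grab('side','s2');grab('top','t2')
goal(605,-405,24)"
```

```text
clock: 3.3
tcp_pos: [0.6039, -0.4059, 0.0669]
orientation: [2.902, 1.194, 0.005]
contact_force: [-1.3, -0.3, -2.3]
grip_width: 0.0587
t 3.4 tcp [ 0.6031 -0.4067  0.0668] grip 0.0588 F [-1.4  0.1 -1.8]
cur yaw -45.4 j [ 0.61  0.73 -0.16  1.53  0.13  0.89 -0.38] ROW [0.0013, -0.0005, 0.0] [0.0122, -0.0003, 0.214]
```

View pics/s2.png

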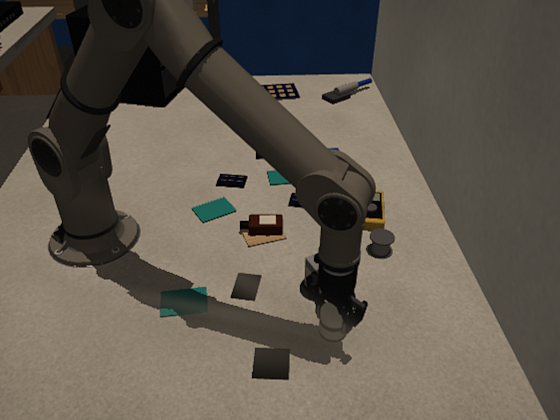

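View pics/t2.png

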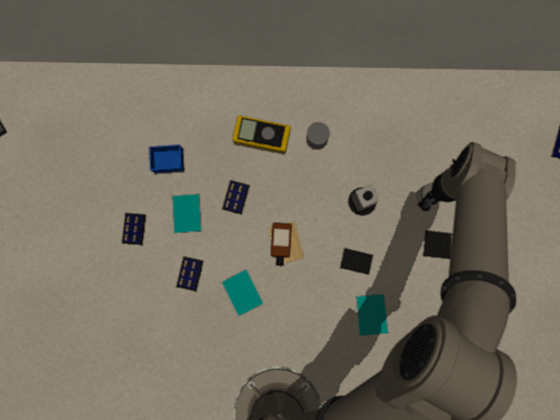

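```bash
python3 -m jog '[0,0,0,0.012,0,0.1,0.3, 0,0,0,0.012,0,0.19,0.3, 0,0,0,0.012,0,0.217,0.3, 0,0,0,0.012,0,0.217,0.3, 0,0,0,0.012,0,0.217,0.3]' && python3 -m jog '[0,0,0,0,0,0,1, 0,0,0,0,0,0,1, 0,0,0,0,0,0,1, 0,0,0,0,0,0,1, 0,0,0,0,0,-0.2,1, 0,0,0,0,0,-0.4,1, 0,0,0,0,0,-0.5,1, 0,0,0,0,0,-0.5,1]';  python3 -c "
from h import *
grab('side','s3');grab('top','t3')
goal(594.5,-231,120,24.7)
goal(594.5,-231,120,24.7-90)"
```

```text
clock: 3.9
tcp_pos: [0.6045, -0.4054, 0.0231]
orientation: [2.904, 1.191, 0.004]
contact_force: [0.5, 0.3, -2.8]
grip_width: 0.0589
clock: 4.7
tcp_pos: [0.6066, -0.4066, 0.1279]
orientation: [2.898, 1.188, 0.012]
contact_force: [-0.3, -0.1, -0.1]
grip_width: 0.0852
t 4.8 tcp [ 0.6042 -0.4052  0.1233] grip 0.0852 F [ 0.1  0.1 -0.3]
cur yaw -45.4 j [ 0.61  0.67 -0.16  1.5   0.12  0.98 -0.38] ROW [0.0015, 0.0005, -0.3895] [0.577, -0.6543, 0.0146]
t 4.8 tcp [ 0.6042 -0.4052  0.1233] grip 0.0852 F [ 0.1  0.1 -0.3]
cur yaw -45.4 j [ 0.61  0.67 -0.16  1.5   0.12  0.98 -0.38] ROW [0.0013, -0.0007, 0.1105] [0.577, -0.6543, 0.0146]
```

View pics/s3.png

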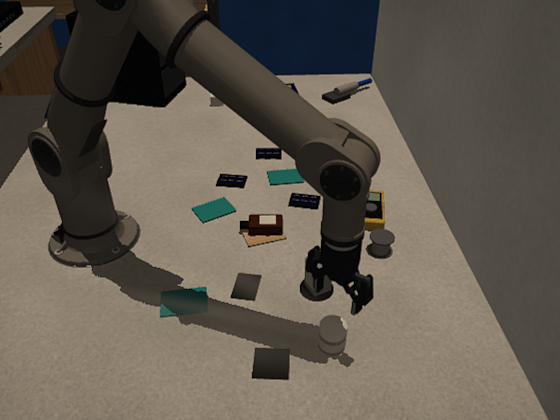

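```bash
python3 -m jog '[0,0,0.11,0,0,-0.1,1, 0,0,0.11,0.2,-0.22,-0.1,1, 0,0,0.11,0.4,-0.44,-0.1,1, 0,0,0.11,0.577,-0.654,-0.1,1, 0,0,0.11,0.577,-0.654,-0.1,1, 0,0,0.11,0.577,-0.654,-0.1,1, 0,0,0.11,0.577,-0.654,-0.1,1]';  python3 -c "
from h import *
grab('side','s4')
goal(594.5,-231,44,24.7-90)
i=cv2.imread('pics/s4.png');crop(np.clip(i*2.,0,255).astype(np.uint8),240,200,400,340,5,'s4c')"
```

```text
clock: 5.5
tcp_pos: [0.5937, -0.2306, 0.1416]
orientation: [3.066, 0.676, 0.002]
contact_force: [-0.3, -0.7, 0.1]
grip_width: 0.0857
t 5.55 tcp [ 0.5936 -0.2321  0.1418] grip 0.0852 F [-0.9 -1.1  0.2]
cur yaw -65.3 j [ 0.36  0.51 -0.11  1.73  0.07  0.91 -0.92] ROW [0.0011, -0.0003, 0.0002] [0.0056, -0.0047, 0.4891]
```

View pics/s4c.png

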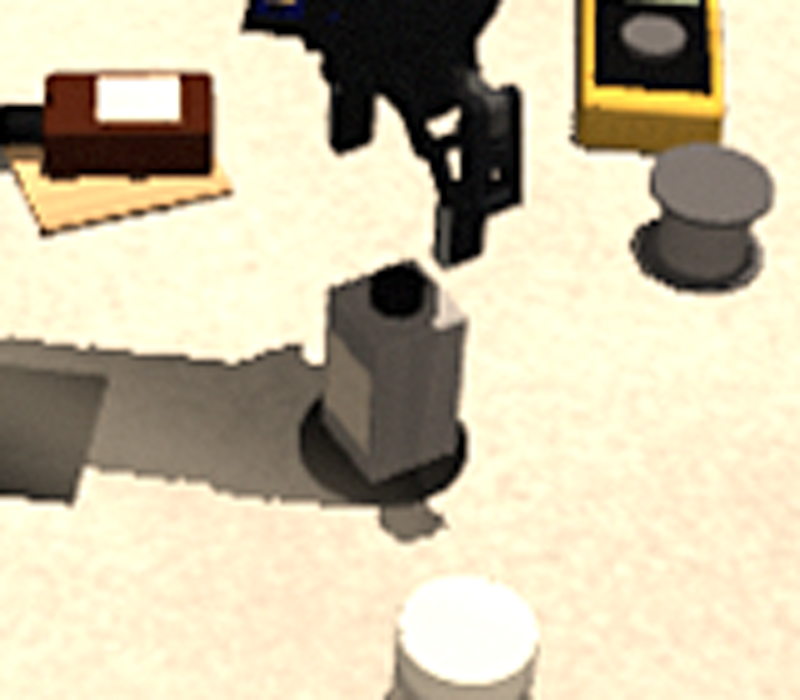

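```bash
python3 -m jog '[0,0,0,0.006,-0.005,0.17,1, 0,0,0,0.006,-0.005,0.34,1, 0,0,0,0.006,-0.005,0.489,1, 0,0,0,0.006,-0.005,0.489,1, 0,0,0,0.006,-0.005,0.489,1]' && python3 -m jog '[0,0,0,0,0,0,0.2, 0,0,0,0,0,0,0.2, 0,0,0,0,0,0,0.2, 0,0,0,0,0,0,0.2, 0,0,0,0,0,0,0.2,0,0,0,0,0,0,0.2,0,0,0,0,0,0,0.2]' 60;  python3 -c "
from h import *
grab('side','s5');grab('top','t5')
goal(472,-447.5,80,-95.8)
i=cv2.imread('pics/s5.png');crop(np.clip(i*2.,0,255).astype(np.uint8),240,200,400,340,5,'s5c')"
```

```text
clock: 6.05
tcp_pos: [0.594, -0.2324, 0.0437]
orientation: [3.066, 0.669, 0.0]
contact_force: [0.1, 0.3, 0.3]
grip_width: 0.0853
clock: 6.75
tcp_pos: [0.5952, -0.2327, 0.0455]
orientation: [3.065, 0.669, 0.004]
contact_force: [-0.8, 1.0, 6.6]
grip_width: 0.0494
t 6.85 tcp [ 0.5952 -0.2326  0.0456] grip 0.0492 F [-0.6  1.2  6.3]
cur yaw -65.4 j [ 0.35  0.63 -0.1   1.78  0.09  0.73 -0.95] ROW [0.0013, -0.0009, 0.169] [-1.0073, 0.7208, -0.1706]
```

View pics/s5c.png

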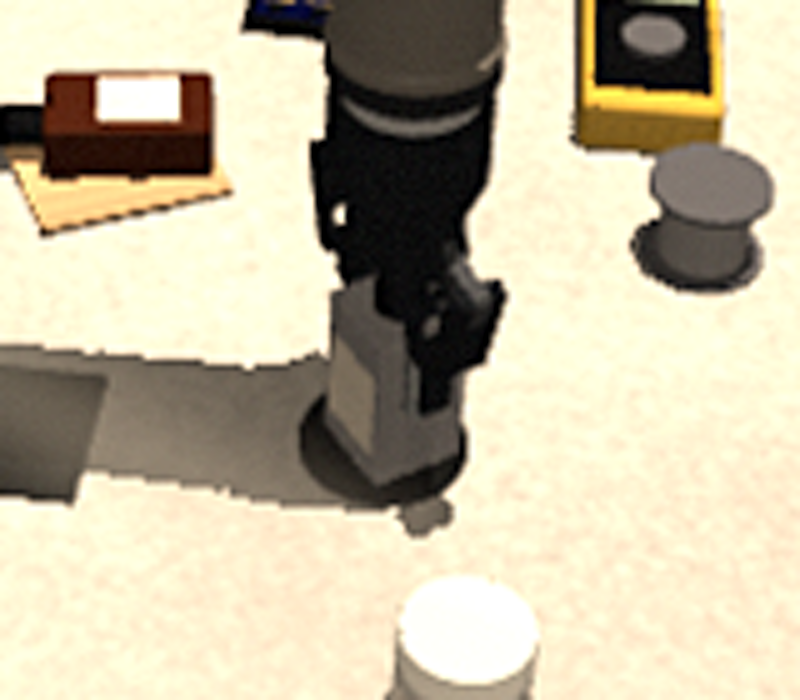

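```bash
python3 -m jog '[0,0,0,0,0,-0.15,0.2, 0,0,0,0,0,-0.24,0.2, 0,0,0.05,-0.2,0.1,-0.24,0.2, 0,0,0.1,-0.4,0.22,-0.24,0.2, 0,0,0.15,-0.6,0.37,-0.24,0.2, 0,0,0.169,-0.8,0.55,-0.24,0.2,0,0,0.169,-0.98,0.72,-0.24,0.2,0,0,0.169,-0.98,0.72,-0.24,0.2,0,0,0.169,-0.98,0.72,-0.24,0.2]';  python3 -c "
from h import *
s=grab('side','s6');t=grab('top','t6')
goal(472,-447.5,47,-95.8)
# square mat now visible? previous pics:
for nm,n in(('s3','side'),('s2','side'),('t2','top'),('t0','top')):
  i=cv2.imread(f'pics/{nm}.png')
  if i is None: continue
  for b in blobs(n,i,DARK,100):
    x=rect(n,b,.003)
    if abs(x[2][0]-76)<12 and abs(x[2][1]-74)<14: print(nm,x,pt(n,b[0],.003)[0])
"
```

```text
clock: 7.75
tcp_pos: [0.475, -0.4473, 0.094]
orientation: [3.133, -0.165, 0.005]
contact_force: [-0.5, 0.1, -2.7]
grip_width: 0.0493
t 7.85 tcp [ 0.4775 -0.4436  0.0938] grip 0.0495 F [ 0.7  1.3 -2.3]
cur yaw -95.7 j [ 0.62  0.58  0.04  1.73 -0.03  0.82 -0.99] ROW [0.0006, -0.0013, 0.0004] [-0.0266, 0.0217, 0.2342]
s3 (array([ 471.9, -447.2]), 84.6, array([76. , 75.2])) [ 0.47388454 -0.45581481  0.003     ]
s3 (array([776.4, -98.6]), 71.2, array([65.6, 64.4])) [ 0.77709733 -0.10008565  0.003     ]
s2 (array([ 472.2, -447. ]), 83.9, array([76.5, 75.1])) [ 0.47416677 -0.45371604  0.003     ]
s2 (array([776.4, -98.6]), 71.2, array([65.6, 64.4])) [ 0.77711778 -0.10004391  0.003     ]
t2 (array([785.8,  43.3]), 79.5, array([83.2, 63.1])) [0.78587765 0.04321192 0.003     ][ WARN:0@6.334] global loadsave.cpp:275 findDecoder imread_('pics/t0.png'): can't open/read file: check file path/integrity
```

View pics/s6.png

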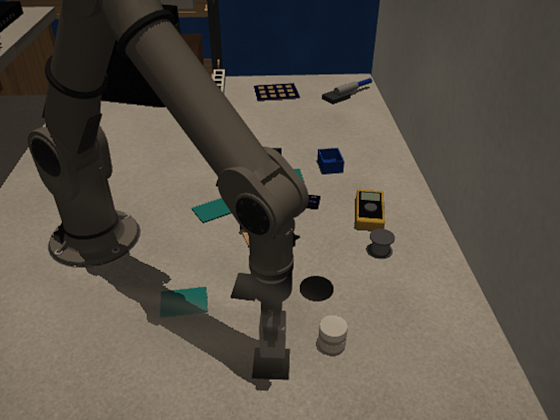

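```bash
python3 -m jog '[0,0,0,-0.027,0.022,0.08,0.2, 0,0,0,-0.027,0.022,0.16,0.2, 0,0,0,-0.027,0.022,0.22,0.2, 0,0,0,-0.027,0.022,0.237,0.2, 0,0,0,-0.027,0.022,0.237,0.2, 0,0,0,-0.027,0.022,0.237,0.2]';  python3 -c "
from h import *
s=grab('side','s7')
goal(472,-447.3,46,-95.8)"
```

```text
clock: 8.45
tcp_pos: [0.4725, -0.4469, 0.0461]
orientation: [3.136, -0.155, 0.006]
contact_force: [0.5, 0.0, -2.7]
grip_width: 0.0493
t 8.5 tcp [ 0.4724 -0.4471  0.0462] grip 0.049 F [-0.6  0.5 -2.9]
cur yaw -95.7 j [ 0.64  0.64  0.03  1.75 -0.03  0.74 -0.98] ROW [0.0005, -0.0014, 0.0007] [-0.0019, 0.0012, 0.0011]
```

Place, release, and retreat upward.

```bash
python3 -m jog '[0,0,0,0,0,0.006,0.2, 0,0,0,0,0,0.006,0.2, 0,0,0,0,0,0.006,1, 0,0,0,0,0,0.006,1, 0,0,0,0,0,0.006,1, 0,0,0,0,0,0.006,1, 0,0,0,0,0,-0.2,1, 0,0,0,0,0,-0.4,1, 0,0,0,0,0,-0.5,1, 0,0,0,0,0,-0.5,1]';  python3 -c "
from h import *
s=grab('side','s8');t=grab('top','t8')
crop(np.clip(s*2.,0,255).astype(np.uint8),210,280,370,400,5,'s8c')
f=lambda h,b:b.min(-1)>100
for b in blobs('side',s,lambda h,b:(b.min(-1)>112)): print(b[0],b[1],pt('side',b[0],.065)[0])
for b in blobs('side',s,DARK,100):
    print(b[0].round(1),rect('side',b,.003))
goal(604,-405,120,-65)"
```

```text
clock: 9.5
tcp_pos: [0.4738, -0.4486, 0.1502]
orientation: [3.132, -0.156, 0.015]
contact_force: [-0.2, -0.8, 0.2]
grip_width: 0.0857
[286.56556949 386.68698842] 239.25 [ 0.49862409 -0.54839616  0.065     ]
[333.45746876 324.17204708] 506.03125 [ 0.60827738 -0.40213738  0.065     ]
[ 75.08069663 271.42094921] 77.53125 [ 0.01791589 -0.2078555   0.065     ]
[158.32874164 207.16016318] 76.28125 [0.18030933 0.04190653 0.065     ]
[178.0359063  202.66517075] 9621.6875 [0.23277858 0.06055004 0.065     ]
[135.72450962 107.68123487] 81.78125 [0.00947159 0.68767641 0.065     ]
[265.90623624 101.71357404] 1277.0625 [0.50260951 0.71589695 0.065     ]
[376.29993442 216.01876505] 24212.71875 [ 0.77815208 -0.03080987  0.065     ]
[268.7 369. ] (array([ 471.6, -448.8]), 83.9, array([78.6, 76.4]))
[271.  333.3] (array([ 477.5, -367. ]), 81.7, array([36.3, 29.1]))
[169.3 311.5] (array([ 243.9, -292.4]), -17.1, array([60.5, 28.7]))
[168.5 294.3] (array([ 235.9, -233.8]), -11.3, array([51.2, 27.2]))
[242.6 292.9] (array([ 416.2, -234.5]), -13.0, array([58.5, 50.1]))
[316.1 288.1] (array([ 593.4, -232.1]), 86.9, array([84.1, 81.1]))
[378.6 249.9] (array([776.6, -98.6]), 71.4, array([65.7, 64.9]))
[369.7 208.2] (array([795.1, 108.3]), 79.3, array([131.8,  66.9]))
[329.6 161.2] (array([706.9, 369. ]), -85.4, array([157.3,  88.2]))
[338.1  95.3] (array([826.2, 917. ]), 46.1, array([203.5, 103.1]))
[275.7  92.6] (array([552.9, 953.2]), 5.5, array([180.5, 158.8]))
[284.8  35.3] (array([ 571.3, 1795.1]), -2.5, array([1433.4, 1312.7]))
[128.  134.3] (array([-219.9, 1163.6]), -66.1, array([3295.6,  898.5]))
t 9.6 tcp [ 0.472  -0.4469  0.1462] grip 0.0858 F [-0.4  0.5  0.3]
cur yaw -95.7 j [ 0.63  0.52  0.05  1.7  -0.03  0.92 -0.98] ROW [0.001, -0.0013, -0.1704] [0.6357, -0.2738, 0.1336]
```

View pics/s8c.png

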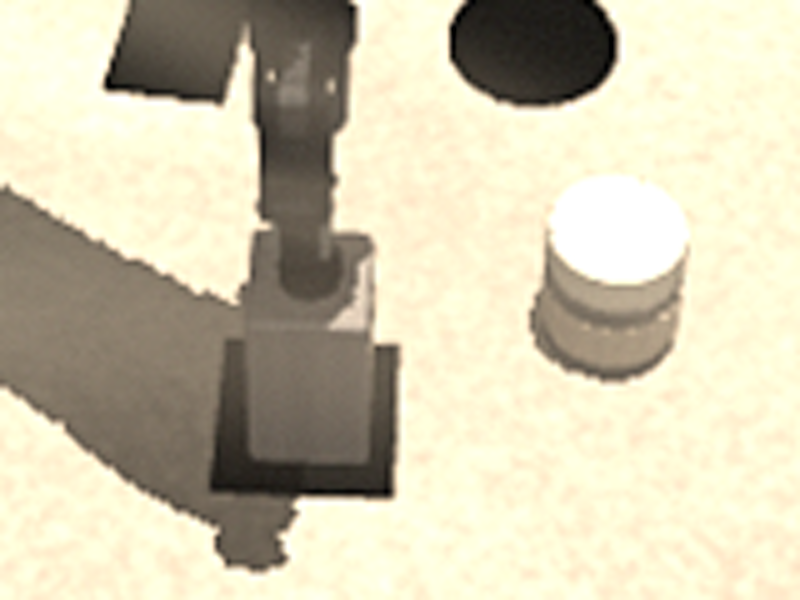

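View pics/t8.png

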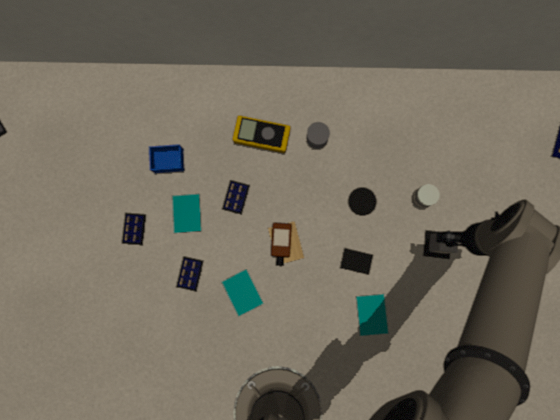

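```bash
python3 -c "
from h import *
t=cv2.imread('pics/t8.png');s=cv2.imread('pics/s8.png')
for b in blobs('top',t,lambda h,b:b.min(-1)>128,200):print(b[0],b[1],pt('top',b[0],.065)[0],rect('top',b,.065))
for b in blobs('top',t,DARK,300):print(b[0],b[1],pt('top',b[0],.003)[0],rect('top',b,.003))
for b in blobs('side',s,DARK,100): 
  if abs(b[0][0]-316)<4: print('rs',pt('side',b[0],.003))
"
```

```text
[428.56835636 194.12120314] 303.15625 [ 0.60501355 -0.40598007  0.065     ] (array([ 604.9, -406.2]), 51.7, array([54.4, 54.2]))
[284.75129512 404.69506242] 1775.5 [ 0.01952424 -0.02132148  0.003     ] (array([ 30.1, -18.3]), -88.6, array([198.9,  98.8]))
[189.46007501 273.47189259] 584.625 [0.37251273 0.25796474 0.003     ] (array([372.6, 257.7]), -11.4, array([86.5, 57.3]))
[356.12352941 260.95794021] 536.5625 [ 0.41801144 -0.21674161  0.003     ] (array([ 418. , -216.5]), 77.8, array([81.6, 55.8]))
[133.53916128 228.56369881] 580.0 [0.49752887 0.4254195  0.003     ] (array([497.4, 425. ]), -3.2, array([86.9, 59.1]))
[462.63745276 318.13286008] 6311.5625 [ 0.26458977 -0.51600341  0.003     ] (array([ 294.7, -480.8]), -1.2, array([626.2, 435.4]))
[361.89106126 201.06280985] 565.21875 [ 0.5908867  -0.23289538  0.003     ] (array([ 591.2, -233.2]), 1.1, array([78.2, 77.6]))
[235.51001686 196.85188561] 552.84375 [0.59589371 0.13381922 0.003     ] (array([595.7, 133.8]), -13.7, array([87.3, 56.9]))
[268.26358861 133.73267873] 563.71875 [0.78594585 0.04333045 0.003     ] (array([786. ,  43.8]), 79.6, array([84.2, 63.8]))
rs [[ 0.59315711 -0.23313895  0.003     ]]
```

```bash
python3 -m jog '[0,0,-0.05,0.2,-0.09,0,1, 0,0,-0.1,0.42,-0.18,0,1, 0,0,-0.15,0.636,-0.27,0.1,1, 0,0,-0.17,0.636,-0.27,0.13,1, 0,0,-0.17,0.636,-0.27,0.13,1, 0,0,-0.17,0.636,-0.27,0.13,1,0,0,-0.17,0.636,-0.27,0.13,1]';  python3 -c "
from h import *
goal(605,-405.5,19,-65)"
```

```text
clock: 10.3
tcp_pos: [0.6025, -0.4072, 0.1207]
orientation: [3.065, 0.671, 0.004]
contact_force: [0.2, -0.3, 0.4]
grip_width: 0.0853
t 10.3 tcp [ 0.6025 -0.4072  0.1207] grip 0.0853 F [ 0.2 -0.3  0.4]
cur yaw -65.3 j [ 0.56  0.66 -0.09  1.5   0.06  0.97 -0.68] ROW [0.0014, -0.0006, -0.0017] [0.014, -0.0048, 0.5087]
```

```bash
python3 -m jog '[0,0,0,0.014,-0.005,0.2,1, 0,0,0,0.014,-0.005,0.4,1, 0,0,0,0.014,-0.005,0.507,1, 0,0,0,0.014,-0.005,0.507,1, 0,0,0,0.014,-0.005,0.507,1]' && python3 -m jog '[0,0,0,0,0,0,0.3, 0,0,0,0,0,0,0.3, 0,0,0,0,0,0,0.3, 0,0,0,0,0,0,0.3, 0,0,0,0,0,0,0.3,0,0,0,0,0,0,0.3, 0,0,0,0,0,-0.12,0.3, 0,0,0,0,0,-0.2,0.3, 0,0,0,0,0,-0.2,0.3]' 60;  python3 -c "
from h import *
grab('side','s9')
goal(592,-233,60)"
```

```text
clock: 10.8
tcp_pos: [0.6048, -0.4065, 0.0204]
orientation: [3.065, 0.668, 0.005]
contact_force: [0.9, 0.4, -0.7]
grip_width: 0.0852
clock: 11.7
tcp_pos: [0.6068, -0.4078, 0.0643]
orientation: [3.06, 0.666, 0.012]
contact_force: [0.4, -0.6, -1.7]
grip_width: 0.0588
t 11.75 tcp [ 0.6058 -0.4071  0.0625] grip 0.0591 F [ 0.2  0.5 -3.4]
cur yaw -65.4 j [ 0.56  0.73 -0.08  1.53  0.07  0.87 -0.69] ROW [0.0027, -0.0013, 0.0] [0.2995, -0.8205, 0.0066]
```

```bash
python3 -m jog '[0,0,0,0.1,-0.25,0,0.3, 0,0,0,0.18,-0.5,0,0.3, 0,0,0,0.25,-0.7,0,0.3, 0,0,0,0.3,-0.82,0,0.3, 0,0,0,0.3,-0.82,0.0,0.3, 0,0,0,0.3,-0.82,0,0.3, 0,0,0,0.3,-0.82,0.1,0.3, 0,0,0,0.3,-0.82,0.1,0.3]';  python3 -c "
from h import *
s=grab('side','s10')
goal(592,-233,25)"
```

```text
clock: 12.55
tcp_pos: [0.59, -0.2348, 0.0389]
orientation: [3.064, 0.664, 0.002]
contact_force: [-0.0, -0.6, -2.2]
grip_width: 0.0587
t 12.6 tcp [ 0.5906 -0.2348  0.0399] grip 0.0588 F [-0.   0.4 -2.5]
cur yaw -65.6 j [ 0.34  0.64 -0.09  1.79  0.09  0.72 -0.94] ROW [0.0023, -0.0003, 0.0] [0.0101, -0.0058, 0.0744]
```

View pics/s10.png

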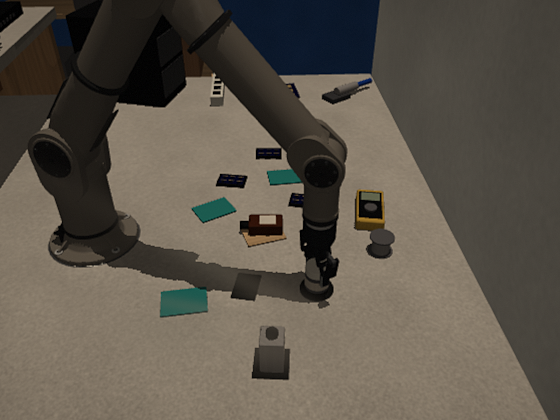

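```bash
python3 -m jog '[0,0,0,0.01,-0.006,0.05,0.3, 0,0,0,0.01,-0.006,0.076,0.3, 0,0,0,0.01,-0.006,0.076,0.3, 0,0,0,0.01,-0.006,0.076,0.3]'; python3 -m jog '[0,0,0,0,0,0,1, 0,0,0,0,0,0,1, 0,0,0,0,0,0,1, 0,0,0,0,0,0,1, 0,0,0,0,0,-0.2,1, 0,0,0,0,0,-0.4,1, 0,0,0,0,0,-0.6,1, 0,0,0,0,0,-0.8,1, 0,0,0,0,0,-0.8,1]' ;  python3 -c "
from h import *
s=grab('side','s11');t=grab('top','t11')
crop(np.clip(s*2.,0,255).astype(np.uint8),220,260,380,380,5,'s11c')
o=goal(450,0,200)
print(R.from_rotvec(o['orientation']).as_matrix().round(3))"
```

```text
clock: 13.0
tcp_pos: [0.5923, -0.2342, 0.0273]
orientation: [3.063, 0.661, 0.005]
contact_force: [-7.2, 0.6, 18.9]
grip_width: 0.0585
clock: 13.9
tcp_pos: [0.5951, -0.2341, 0.1935]
orientation: [3.058, 0.66, 0.019]
contact_force: [-0.4, 0.2, 0.1]
grip_width: 0.0857
t 14.0 tcp [ 0.592  -0.2332  0.1881] grip 0.0853 F [ 0.6 -0.1 -0.3]
cur yaw -65.6 j [ 0.35  0.45 -0.1   1.7   0.06  0.99 -0.92] ROW [0.0032, -0.0009, 0.0] [-0.1659, -1.3544, -0.0735]
[[ 0.911  0.412  0.007]
 [ 0.413 -0.911 -0.008]
 [ 0.003  0.01  -1.   ]]
```

View pics/s11c.png

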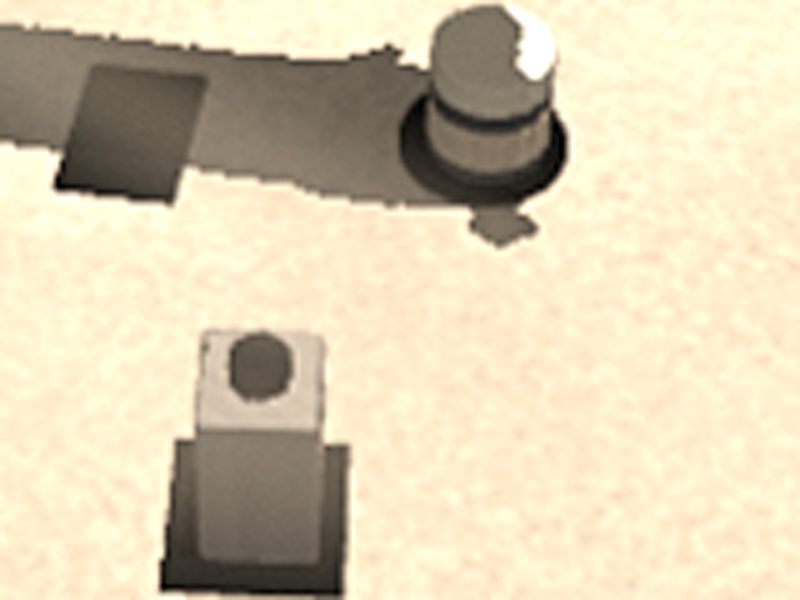

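View pics/t11.png

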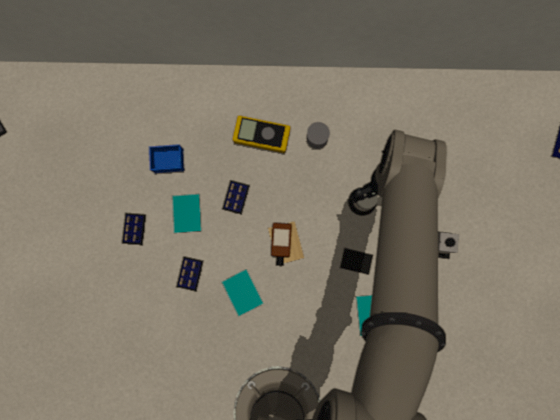

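```bash
python3 -m jog '[0,0,0.05,-0.04,-0.25,0,1, 0,0,0.1,-0.08,-0.5,0,1, 0,0,0.148,-0.12,-0.75,0,1, 0,0,0.148,-0.16,-1,0,1, 0,0,0.148,-0.16,-1,0,1, 0,0,0.148,-0.16,-1,0,1]' ;  python3 -c "
from h import *
goal(474,-0.5,120,-92.3)"
```

```text
clock: 14.6
tcp_pos: [0.4792, -0.0632, 0.1848]
orientation: [3.133, -0.058, 0.007]
contact_force: [0.5, -0.3, 0.9]
grip_width: 0.0853
t 14.6 tcp [ 0.4792 -0.0632  0.1848] grip 0.0853 F [ 0.5 -0.3  0.9]
cur yaw -92.1 j [ 0.07  0.22 -0.08  2.05  0.03  0.87 -1.64] ROW [0.0024, -0.0014, 0.0011] [-0.0387, -0.3148, 0.3216]
```

```bash
python3 -m jog '[0,0,0,-0.035,-0.2,0,1, 0,0,0,-0.035,-0.315,0.15,1, 0,0,0,-0.035,-0.315,0.32,1, 0,0,0,-0.035,-0.315,0.32,1, 0,0,0,-0.035,-0.315,0.32,1]' ;  python3 -c "
from h import *
s=grab('side','s12');t=grab('top','t12')
crop(np.clip(s*2.,0,255).astype(np.uint8),200,160,340,270,5,'s12c')
goal(474,-0.5,14,-92.3)"
```

```text
clock: 15.1
tcp_pos: [0.4748, -0.002, 0.1198]
orientation: [3.132, -0.061, 0.003]
contact_force: [0.7, 0.2, 0.4]
grip_width: 0.0856
t 15.2 tcp [ 0.476  -0.0017  0.1214] grip 0.0856 F [-0.4  0.1  0.5]
cur yaw -92.2 j [-0.03  0.3  -0.12  2.12  0.07  0.72 -1.81] ROW [0.0025, -0.002, 0.0004] [-0.0135, -0.0098, 0.5367]
```

View pics/s12c.png

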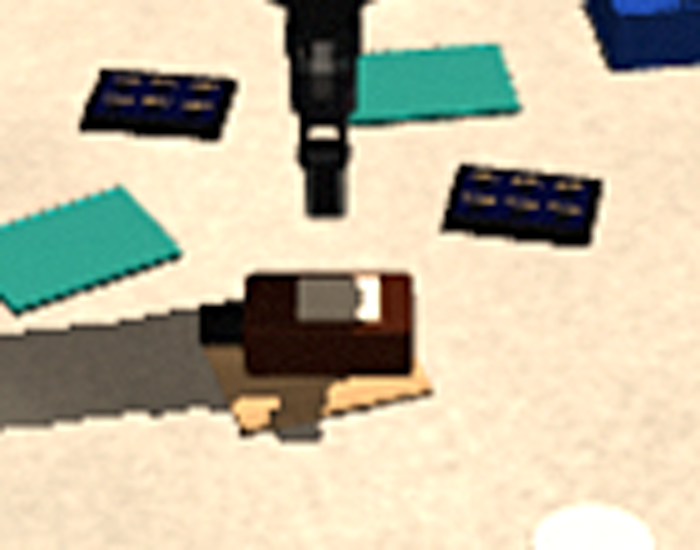

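```bash
python3 -m jog '[0,0,0,-0.013,-0.01,0.2,1, 0,0,0,-0.013,-0.01,0.4,1, 0,0,0,-0.013,-0.01,0.53,1, 0,0,0,-0.013,-0.01,0.53,1, 0,0,0,-0.013,-0.01,0.53,1]' ; python3 -m jog '[0,0,0,0,0,0,0.3, 0,0,0,0,0,0,0.3, 0,0,0,0,0,0,0.3, 0,0,0,0,0,0,0.3, 0,0,0,0,0,0,0.3,0,0,0,0,0,0,0.3,0,0,0,0,0,-0.15,0.3, 0,0,0,0,0,-0.2,0.3,0,0,0,0,0,-0.2,0.3]' 60;  python3 -c "
from h import *
s=grab('side','s13');t=grab('top','t13')
goal(630,-30,60,-92.7)"
```

```text
clock: 15.7
tcp_pos: [0.4752, -0.0009, 0.0165]
orientation: [3.133, -0.063, 0.011]
contact_force: [-0.1, -0.2, 0.6]
grip_width: 0.0857
clock: 16.6
tcp_pos: [0.4765, -0.0005, 0.0583]
orientation: [3.133, -0.063, 0.018]
contact_force: [-0.0, -0.5, -1.5]
grip_width: 0.0548
t 16.7 tcp [ 0.4749 -0.0006  0.0565] grip 0.0549 F [-0.2 -0.6 -1.4]
cur yaw -92.3 j [-0.05  0.41 -0.11  2.16  0.1   0.56 -1.84] ROW [0.0025, -0.0026, 0.0023] [0.7807, 0.1159, -0.0102]
```

View pics/t13.png

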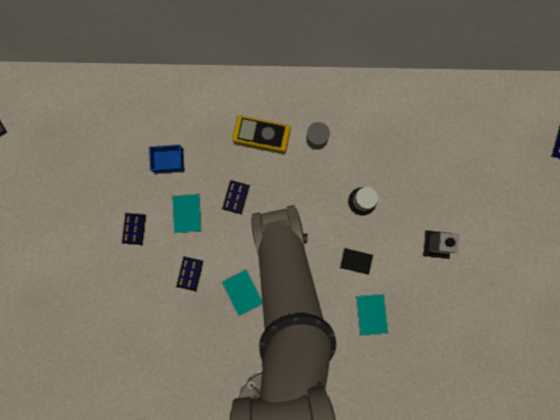

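```bash
python3 -m jog '[0,0,0,0.2,0.05,0,0.3, 0,0,0,0.42,0.1,0,0.3, 0,0,0,0.65,0.15,0,0.3, 0,0,0,0.78,0.19,0,0.3, 0,0,0,0.78,0.19,0.1,0.3, 0,0,0,0.78,0.19,0.17,0.3, 0,0,0,0.78,0.19,0.2,0.3, 0,0,0,0.78,0.19,0.2,0.3]';  python3 -c "
from h import *
s=grab('side','s14');crop(np.clip(s*2.,0,255).astype(np.uint8),220,150,380,270,5,'s14c')
goal(630,-45,14,-92.7)"
```

```text
clock: 17.5
tcp_pos: [0.6275, -0.0447, 0.0162]
orientation: [3.133, -0.061, 0.006]
contact_force: [-0.6, 0.4, -1.5]
grip_width: 0.0548
t 17.55 tcp [ 0.6284 -0.0448  0.0173] grip 0.0551 F [ 0.  -0.5 -1.8]
cur yaw -92.3 j [ 0.03  0.66 -0.09  1.81  0.1   0.67 -1.72] ROW [0.0025, -0.0019, 0.0025] [0.0078, 0.0007, 0.0166]
```

View pics/s14c.png

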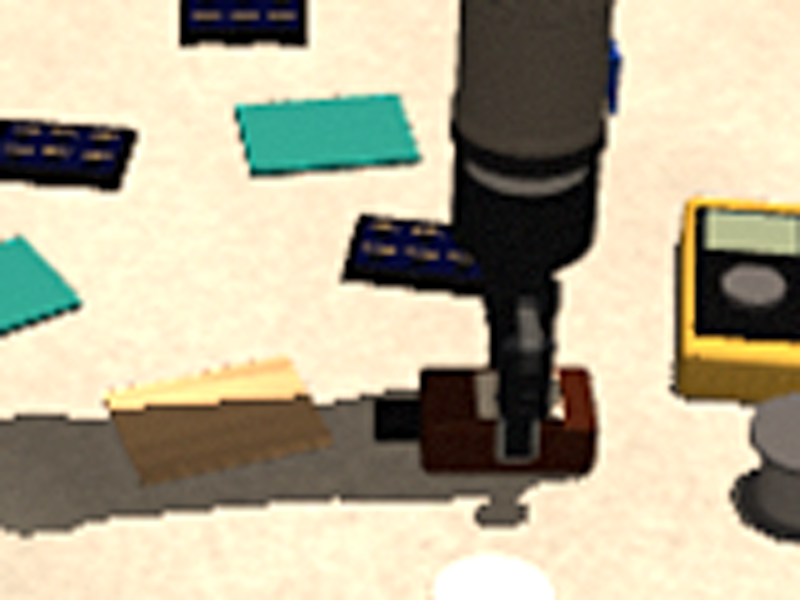

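```bash
cat >> h.py <<'E'
def Rtilt(dirdeg,tilt,yaw):
    """tool z tilted from down by tilt deg toward horizontal heading dirdeg; tool y horizontal near yaw"""
    a=np.radians(dirdeg);t=np.radians(tilt)
    z=np.array([np.sin(t)*np.cos(a),np.sin(t)*np.sin(a),-np.cos(t)])
    y=np.array([-np.sin(a),np.cos(a),0]); b=np.radians(yaw)
    if y@[np.cos(b),np.sin(b),0]<0:y=-y
    return np.c_[np.cross(y,z),y,z]
E
python3 -m jog '[0,0,0,0.0,0,0.017,0.3, 0,0,0,0,0,0.017,0.3, 0,0,0,0,0,0.017,1, 0,0,0,0,0,0.017,1,0,0,0,0,0,0.017,1,0,0,0,0,0,0,1,0,0,0,0,0,-0.2,1,0,0,0,0,0,-0.4,1,0,0,0,0,0,-0.5,1,0,0,0,0,0,-0.5,1]';  python3 -c "
from h import *
s=grab('side','s15');t=grab('top','t15');crop(np.clip(s*2.,0,255).astype(np.uint8),220,150,380,270,5,'s15c')
B=lambda h,b:(b[...,2]-b[...,0]>25)&(b[...,2]<=110)
for n,i in(('top',t),('side',s)):
  for b in blobs(n,i,B): print(n,b[0],b[1],rect(n,b,.018 if n=='top' else .036))
"
```

```text
clock: 18.55
tcp_pos: [0.6304, -0.044, 0.1215]
orientation: [3.133, -0.062, 0.02]
contact_force: [1.2, 0.1, -0.3]
grip_width: 0.0855
top [282.60024337 244.07300269] 155.15625 (array([463.1,  -5.7]), 3.7, array([112.7,  14. ]))
top [255.45791032 144.63602057] 233.9375 (array([750.7,  81.8]), 79.3, array([127.7,  22. ]))
side [263.52556256 235.02433404] 468.46875 (array([469.6, -61.6]), 7.1, array([111.1,  62.3]))
side [334.19174648 229.97671605] 104.40625 (array([659.2, -47.6]), 87.8, array([57.9, 32.3]))
side [365.26017081 218.97792443] 301.875 (array([775.8,  38.8]), 80.3, array([189.7,  80.1]))
side [ 6.165914 84.295288] 183.375 (array([-605.9, 1035.7]), -65.7, array([303.5,  43.7]))
side [206.8788275   68.38138548] 137.4375 (array([ 249., 1162.]), -88.9, array([221.9,  43.7]))
side [36.81031879 66.80343688] 1918.90625 (array([-577.1, 1315.7]), -68.7, array([913.5, 189. ]))
side [191.90384556  12.55977252] 168.28125 (array([ 106.9, 2055.2]), 1.7, array([178.9, 149.6]))
side [63.40036998 10.95966447] 133.03125 (array([-654.7, 2114.3]), -72.5, array([256.5, 100.1]))
```

View pics/s15c.png

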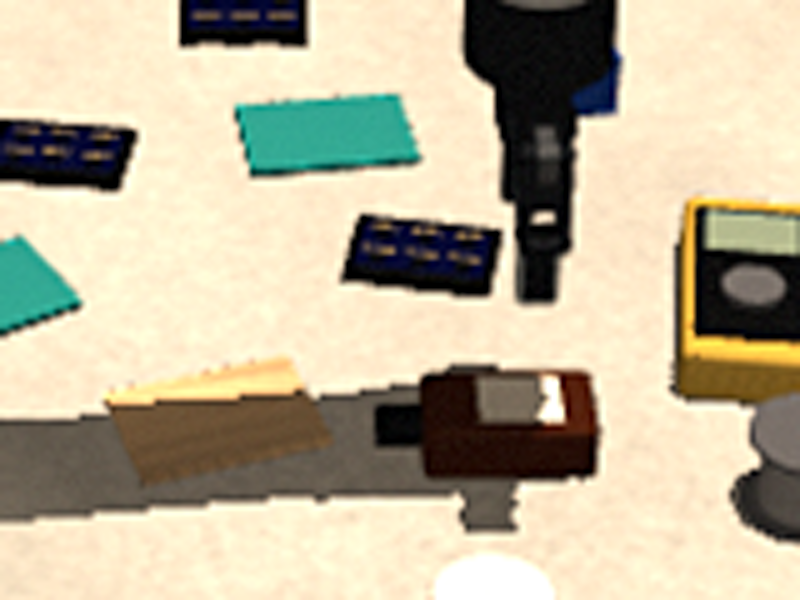

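View pics/t15.png

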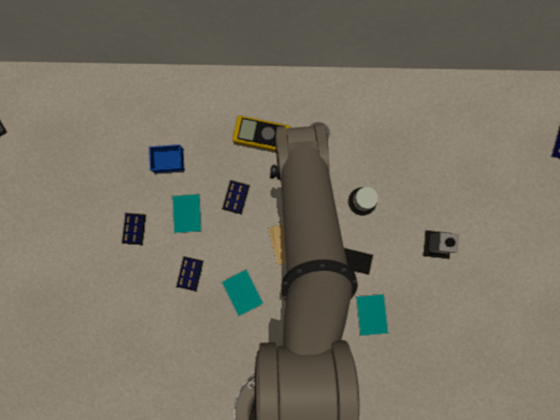

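```bash
python3 -c "
from h import *
f=lambda a:np.array(a)/5-.4+np.array([220,150])
print(pt('side',f([(426,476),(596,474)]),0.003)*1000)
print(pt('side',f([(424,370),(590,371)]),0.036)*1000)
print(pt('side',f([(422,424),(597,426)]),0.036)*1000)
print(pt('side',f([(376,425)]),0.018)*1000)
a=177.3-180
Rm=Rtilt(a,32,-92.3)
gp=np.array([0.600,-0.044,0.028]); tcp=gp+Rm[:,2]*.0187
print(tcp)
goal(*(tcp*1000+np.array([0,0,70])-Rm[:,2]*1000*0),Rm=Rm)
"
```

```text
[[580.93701288 -68.23020659   3.        ]
 [673.65270927 -71.55222758   3.        ]]
[[583.67296267 -16.88946203  36.        ]
 [675.20891252 -22.68918842  36.        ]]
[[578.15592783 -63.712219    36.        ]
 [671.95091388 -70.45164146  36.        ]]
[[555.47663183 -41.36325465  18.        ]]
[ 0.60989849 -0.0444668   0.0121415 ]
t 18.65 tcp [ 0.6279 -0.044   0.1177] grip 0.0859 F [ 0.1 -0.4 -0.3]
cur yaw -92.3 j [ 0.04  0.52 -0.1   1.77  0.08  0.85 -1.71] ROW [0.0017, 0.1756, 0.0031] [-0.091, 0.0045, 0.1771]
```

```bash
python3 -m jog '[0,0.04,0,-0.05,0,0,1, 0,0.08,0,-0.09,0,0,1, 0,0.12,0,-0.09,0,0.05,1, 0,0.16,0,-0.09,0,0.1,1, 0,0.176,0,-0.09,0.004,0.15,1, 0,0.176,0,-0.09,0.004,0.15,1, 0,0.176,0,-0.09,0.004,0.15,1]';  python3 -c "
from h import *
s=grab('side','s16');crop(np.clip(s*2.,0,255).astype(np.uint8),220,150,380,270,5,'s16c')
Rm=Rtilt(-2.7,32,-92.3)
tcp=np.array([0.602,-0.0435,0.028])+Rm[:,2]*.0187
o=goal(*(tcp*1000),Rm=Rm)
print(R.from_rotvec(o['orientation']).as_matrix()[:,2])
"
```

```text
clock: 19.35
tcp_pos: [0.5941, -0.0479, 0.0674]
orientation: [3.041, -0.047, 0.634]
contact_force: [0.1, -2.0, -0.5]
grip_width: 0.0854
t 19.4 tcp [ 0.6041 -0.0453  0.0787] grip 0.0853 F [2.3 1.  2.8]
cur yaw -92.1 j [ 0.13  0.43 -0.23  2.17  0.99  0.19 -2.6 ] ROW [0.0049, 0.0374, 0.0063] [-0.107, -0.0159, 0.3171]
[ 0.42576763 -0.03667059 -0.90408915]
```

View pics/s16c.png

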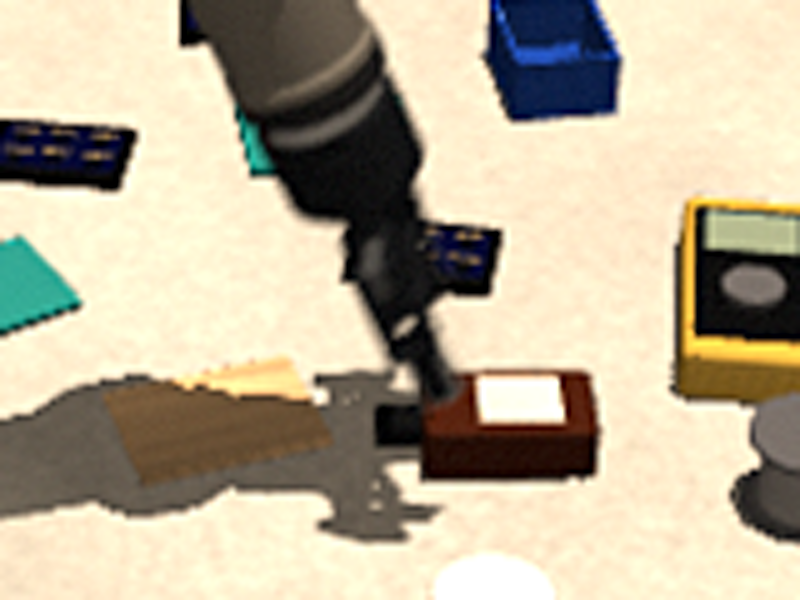

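```bash
python3 -c "
from h import *
goal(628,-44.5,90,-92.5)
"
```

```text
t 19.4 tcp [ 0.6041 -0.0453  0.0787] grip 0.0853 F [2.3 1.  2.8]
cur yaw -92.1 j [ 0.13  0.43 -0.23  2.17  0.99  0.19 -2.6 ] ROW [0.0068, -0.1404, 0.0037] [0.132, -0.0072, -0.0004]
```

```bash
python3 -m jog '[0.003,-0.05,0,0.03,0,-0.08,1, 0.007,-0.1,0,0.06,0,-0.08,1, 0.007,-0.14,0,0.1,-0.005,-0.06,1, 0.007,-0.14,0.003,0.132,-0.007,0,1, 0.007,-0.14,0.003,0.132,-0.007,0,1, 0.007,-0.14,0.003,0.132,-0.007,0,1, 0.007,-0.14,0.003,0.132,-0.007,0,1]';  python3 -c "
from h import *
goal(628,-44.5,13,-92.5)
"
```

```text
clock: 20.1
tcp_pos: [0.6268, -0.0437, 0.0897]
orientation: [3.14, -0.061, 0.0]
contact_force: [0.6, 0.3, -0.8]
grip_width: 0.0852
t 20.1 tcp [ 0.6268 -0.0437  0.0897] grip 0.0852 F [ 0.6  0.3 -0.8]
cur yaw -92.2 j [ 0.41  0.64 -0.61  1.75  0.45  0.9  -2.01] ROW [0.0002, -0.0, 0.0016] [0.0064, 0.0036, 0.3837]
```

```bash
python3 -m jog '[0,0,0,0.006,0.004,0.2,1, 0,0,0,0.006,0.004,0.38,1, 0,0,0,0.006,0.004,0.38,1, 0,0,0,0.006,0.004,0.38,0.3, 0,0,0,0.006,0.004,0.38,0.3, 0,0,0,0.006,0.004,0.38,0.3, 0,0,0,0.006,0.004,0.38,0.3, 0,0,0,0.006,0.004,0.38,0.3, 0,0,0,0.006,0.004,0.38,0.3, 0,0,0,0.006,0.004,0.28,0.3, 0,0,0,0.006,0.004,0.18,0.3,0,0,0,0.006,0.004,0.18,0.3]' 60;  python3 -m jog '[0,0,-0.05,0,0,0,0.3, 0,0,-0.1,0,0,0,0.3, 0,0,-0.15,0,0,0,0.3, 0,0,-0.2,0,0,0,0.3, 0,0,-0.25,0,0,0,0.3, 0,0,-0.3,0,0,0,0.3, 0,0,-0.35,0,0,0,0.3, 0,0,-0.4,0,0,0,0.3, 0,0,-0.45,0,0,0,0.3, 0,0,-0.5,0,0,0,0.3, 0,0,-0.505,0,0,0,0.3, 0,0,-0.505,0,0,0,0.3]'; python3 -c "
from h import *
s=grab('side','s17');crop(np.clip(s*2.,0,255).astype(np.uint8),220,150,380,270,5,'s17c')
goal(610,-60,16,-1)
"
```

```text
clock: 21.3
tcp_pos: [0.6305, -0.0444, 0.0575]
orientation: [3.14, -0.061, 0.01]
contact_force: [0.8, -0.1, -0.9]
grip_width: 0.0544
clock: 22.5
tcp_pos: [0.6302, -0.0447, 0.0571]
orientation: [2.244, 2.192, 0.006]
contact_force: [-0.8, 0.0, -0.7]
grip_width: 0.0549
t 22.55 tcp [ 0.6302 -0.0446  0.0572] grip 0.0545 F [ 0.1  0.2 -2.1]
cur yaw -1.5 j [ 0.61  0.81 -0.93  1.75  0.77  0.99 -0.65] ROW [0.002, 0.0001, -0.0026] [-0.0796, -0.1005, 0.2054]
```

View pics/s17c.png

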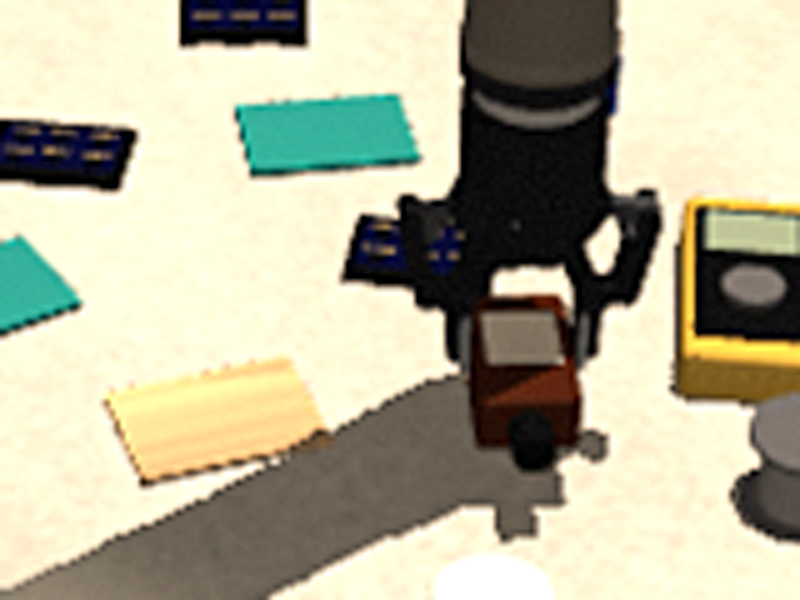

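```bash
python3 -m jog '[0,0,0,0,0.05,0.12,0.3, 0,0,0,0,0.05,0.2,0.3, 0,0,0,0,0.05,0.215,0.3, 0,0,0,0,0.05,0.215,0.3, 0,0,0,0,0.05,0.215,1, 0,0,0,0,0.05,0.215,1, 0,0,0,0,0.05,0.215,1, 0,0,0,0,0.05,0.2,1, 0,0,0,0,0.05,0,1, 0,0,0,0,0.05,-0.15,1, 0,0,0,0,0.05,-0.15,1]'; python3 -c "
from h import *
s=grab('side','s18');crop(np.clip(s*2.,0,255).astype(np.uint8),220,150,380,270,5,'s18c');t=grab('top','t18')
Rm=Rtilt(90,38,0)
tcp=np.array([0.6302,-0.065,0.028])+Rm[:,2]*.0187
goal(*(tcp*1000+np.array([0,0,60])),Rm=Rm)
"
```

```text
clock: 23.65
tcp_pos: [0.6428, -0.0438, 0.0919]
orientation: [2.243, 2.186, 0.015]
contact_force: [-0.3, 0.6, -0.1]
grip_width: 0.0855
t 23.75 tcp [ 0.6403 -0.0449  0.0879] grip 0.0854 F [ 0.2  0.1 -0.6]
cur yaw -1.5 j [ 0.62  0.78 -0.95  1.71  0.73  1.04 -0.62] ROW [0.005, 0.2114, -0.0071] [-0.044, -0.05, 0.0728]
```

View pics/s18c.png

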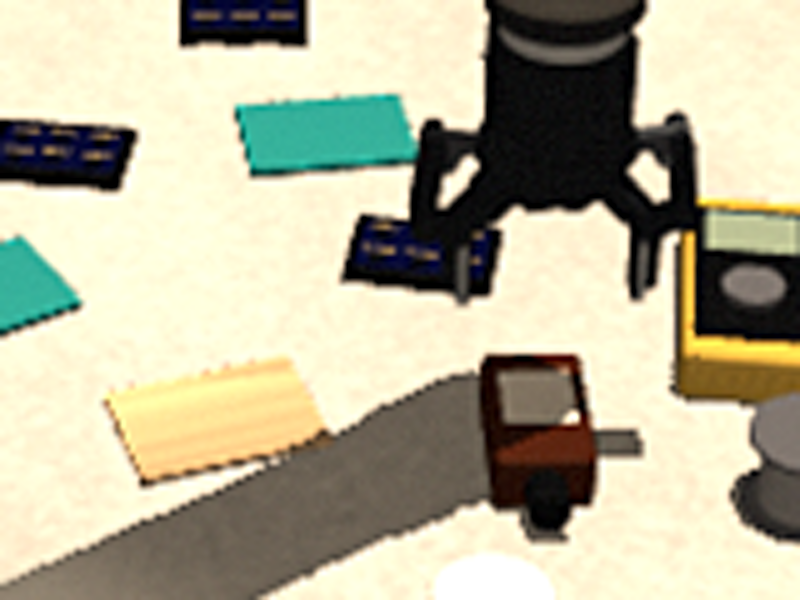

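View pics/t18.png

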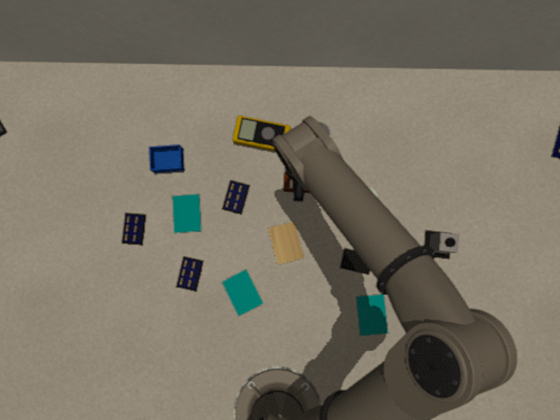

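```bash
python3 -c "
from h import *
f=lambda a:np.array(a)/5-.4+np.array([220,150])
print(pt('side',f([(483,355),(578,357)]),0.036)*1000)
print(pt('side',f([(490,507),(591,509)]),0.002)*1000)
Rm=Rtilt(90,38,0)
tcp=np.array([0.640,-0.071,0.028])+Rm[:,2]*.0187
goal(*(tcp*1000+np.array([0,0,60])),Rm=Rm)
"
```

```text
[[617.77464767  -5.16210786  36.        ]
 [670.38536569  -9.79706027  36.        ]]
[[612.97553788 -94.40972947   2.        ]
 [666.92794175 -98.95223134   2.        ]]
t 23.75 tcp [ 0.6403 -0.0449  0.0879] grip 0.0854 F [ 0.2  0.1 -0.6]
cur yaw -1.5 j [ 0.62  0.78 -0.95  1.71  0.73  1.04 -0.62] ROW [0.005, 0.2114, -0.0071] [-0.0727, -0.0003, 0.0732]
```

```bash
python3 -m jog '[0,0.045,0,0,0,-0.05,1, 0,0.09,0,-0.02,0,-0.05,1, 0,0.135,0,-0.05,0,0,1, 0.004,0.18,0,-0.07,0,0.03,1, 0.005,0.211,0,-0.073,0,0.073,1, 0.005,0.211,0,-0.073,0,0.073,1, 0.005,0.211,0,-0.073,0,0.073,1, 0.005,0.211,0,-0.073,0,0.073,1]'; python3 -c "
from h import *
s=grab('side','s19');crop(np.clip(s*2.,0,255).astype(np.uint8),220,150,380,270,5,'s19c');t=grab('top','t19')
Rm=Rtilt(88.5,38,0)
tcp=np.array([0.640,-0.071,0.028])+Rm[:,2]*.0187
o=goal(*(tcp*1000),Rm=Rm)
print(R.from_rotvec(o['orientation']).as_matrix()[:,2])
"
```

```text
clock: 24.55
tcp_pos: [0.6401, -0.057, 0.075]
orientation: [-1.858, -1.823, -0.632]
contact_force: [0.1, -0.1, 0.5]
grip_width: 0.0853
t 24.65 tcp [ 0.6403 -0.0573  0.0753] grip 0.0854 F [ 0.3  0.7 -0.1]
cur yaw -1.0 j [ 1.    1.13 -1.21  1.6   0.41  1.03 -0.14] ROW [-0.003, 0.0011, 0.0015] [-0.199, 0.0015, 0.2382]
[ 0.00660755  0.61293903 -0.79010258]
```

View pics/s19c.png

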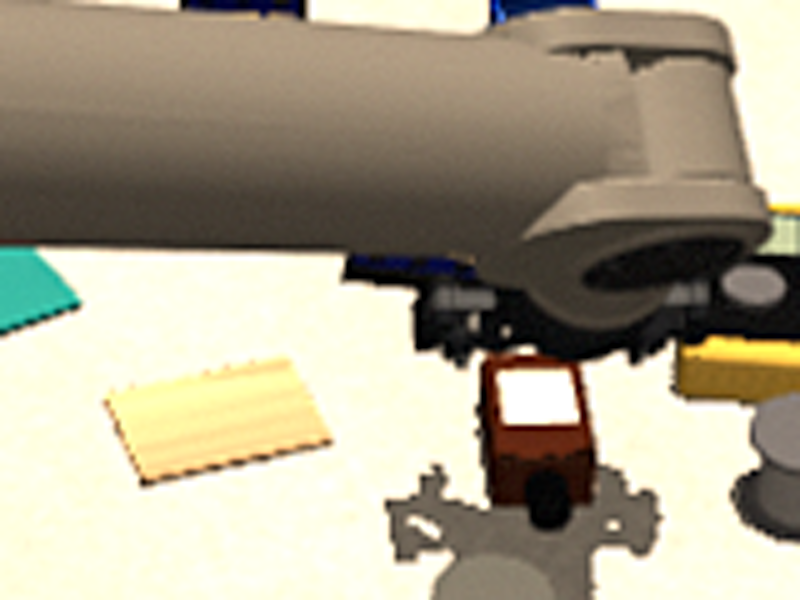

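View pics/t19.png

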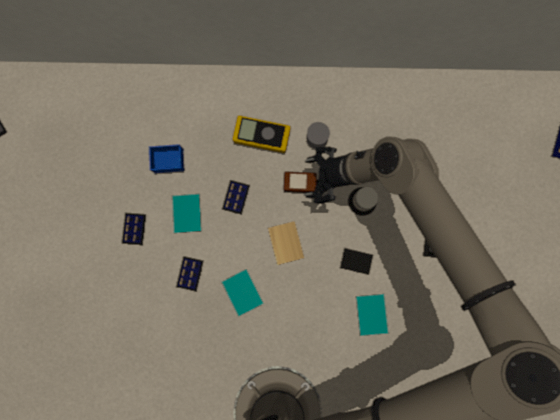

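```bash
python3 -m jog '[0,0,0,-0.07,0,0.08,1, 0,0,0,-0.13,0,0.16,1, 0,0,0,-0.199,0.001,0.238,1, 0,0,0,-0.199,0.001,0.238,1, 0,0,0,-0.199,0.001,0.238,1]'; python3 -c "
from h import *
Rm=Rtilt(88.5,38,0)
tcp=np.array([0.640,-0.071,0.028])+Rm[:,2]*.0187
o=goal(*(tcp*1000),Rm=Rm)
"
```

```text
clock: 25.15
tcp_pos: [0.6398, -0.0593, 0.0123]
orientation: [-1.858, -1.823, -0.631]
contact_force: [0.0, -0.1, 0.6]
grip_width: 0.0857
t 25.15 tcp [ 0.6398 -0.0593  0.0123] grip 0.0857 F [ 0.  -0.1  0.6]
cur yaw -1.0 j [ 0.98  1.2  -1.15  1.61  0.46  0.97 -0.12] ROW [-0.0034, 0.0008, 0.0011] [0.0022, 0.0027, -0.0043]
```

```bash
python3 -m jog '[0,0,0,0,0,0,0.3, 0,0,0,0,0,0,0.3, 0,0,0,0,0,0,0.3, 0,0,0,0,0,0,0.3, 0,0,0,0,0,0,0.3,0,0,0,0,0,0,0.3, 0,0,0,0.1,0,-0.12,0.3, 0,0,0,0.2,0,-0.24,0.3, 0,0,0,0.25,0,-0.31,0.3, 0,0,0,0.25,0,-0.31,0.3]' 70; python3 -c "
from h import *
s=grab('side','s20');t=grab('top','t20')
o=goal(560,-120,200,Rm=Rtilt(88.5,0,0))
"
```

```text
clock: 26.15
tcp_pos: [0.6414, -0.0579, 0.0943]
orientation: [-1.859, -1.826, -0.634]
contact_force: [0.2, -0.0, -0.1]
grip_width: 0.0548
t 26.25 tcp [ 0.6397 -0.0584  0.0906] grip 0.0551 F [ 0.6 -0.4 -1.1]
cur yaw -1.0 j [ 1.01  1.11 -1.22  1.6   0.4   1.05 -0.15] ROW [-0.0032, -0.2099, 0.0021] [0.0848, -0.3975, -0.6227]
```

View pics/s20.png

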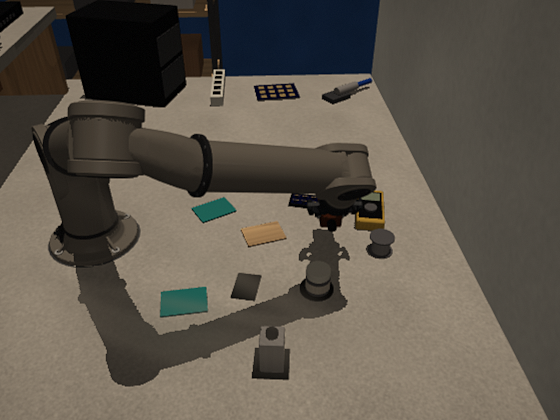

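```bash
python3 -m jog '[0,-0.04,0,0.02,0,-0.2,0.3, 0,-0.08,0,0.04,-0.1,-0.35,0.3, 0,-0.12,0,0.06,-0.2,-0.5,0.3, 0,-0.16,0,0.08,-0.3,-0.62,0.3, 0,-0.2,0,0.085,-0.4,-0.62,0.3, 0,-0.21,0.002,0.085,-0.4,-0.62,0.3, 0,-0.21,0.002,0.085,-0.4,-0.62,0.3]'; python3 -c "
from h import *
s=grab('side','s21')
o=goal(480,-160,200,-102.3,flip=1)
"
```

```text
clock: 26.95
tcp_pos: [0.5587, -0.1185, 0.1989]
orientation: [-2.238, -2.195, 0.013]
contact_force: [0.3, 0.5, -1.2]
grip_width: 0.0549
t 27.0 tcp [ 0.5591 -0.1197  0.1984] grip 0.0549 F [-0.5 -0.9 -1.2]
cur yaw -1.3 j [ 0.92  0.61 -1.14  1.78  0.6   1.17 -0.43] ROW [-0.0026, 0.0031, 0.5614] [-0.2099, -0.3911, -0.0036]
```

View pics/s21.png

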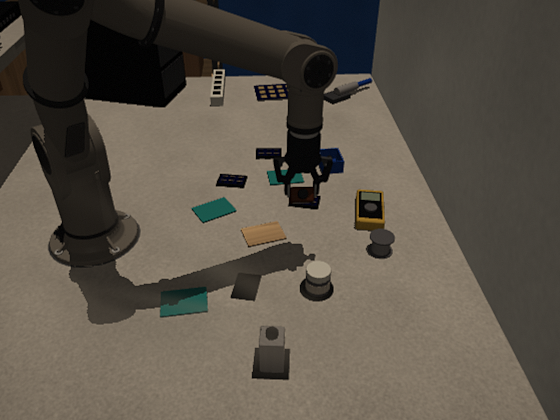

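```bash
python3 -m jog '[0,0,0.05,0,0,0,0.3, 0,0,0.1,-0.02,-0.04,0,0.3, 0,0,0.15,-0.04,-0.08,0,0.3, 0,0,0.2,-0.06,-0.12,0,0.3, 0,0,0.25,-0.08,-0.16,0,0.3, 0,0,0.3,-0.1,-0.2,0,0.3, 0,0,0.34,-0.12,-0.24,0,0.3, 0,0,0.38,-0.14,-0.28,0,0.3, 0,0,0.43,-0.16,-0.32,0,0.3, 0,0,0.47,-0.18,-0.36,0,0.3, 0,0,0.52,-0.2,-0.39,0,0.3, 0,0,0.561,-0.21,-0.39,0,0.3]'; python3 -c "
from h import *
s=grab('side','s22')
Rm=Rtilt(167.7,52,-102.3)
gp=np.array([.418,-.2165,.074]); 
# grasp 68 mm from foot along bottle axis; 
o=goal(*((gp+[0,0,.1]+Rm[:,2]*.0187)*1000),Rm=Rm)
"
```

```text
clock: 28.2
tcp_pos: [0.4793, -0.1619, 0.1976]
orientation: [-3.121, 0.349, 0.022]
contact_force: [0.5, 0.6, -1.5]
grip_width: 0.0546
t 28.25 tcp [ 0.4797 -0.1621  0.1978] grip 0.0552 F [ 0.6 -1.6 -1. ]
cur yaw -103.1 j [ 0.86  0.35 -0.79  1.94  0.29  0.99 -1.87] ROW [-0.002, -0.2846, -0.0042] [-0.3102, 0.3362, 0.1809]
```

View pics/s22.png

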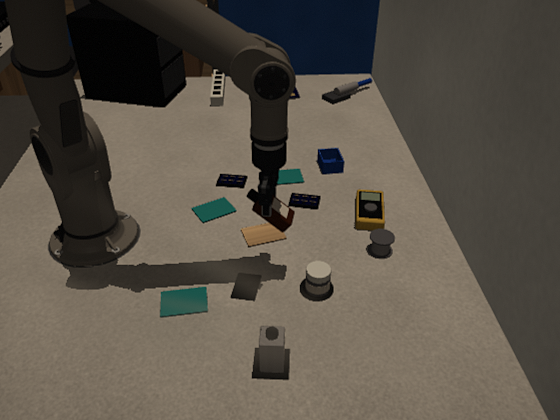

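```bash
python3 -m jog '[0,-0.04,0,-0.03,0.04,0.02,0.3, 0,-0.08,0,-0.06,0.08,0.04,0.3, 0,-0.12,0,-0.1,0.12,0.06,0.3, 0,-0.16,0,-0.14,0.17,0.09,0.3, 0,-0.2,0,-0.18,0.22,0.12,0.3, 0,-0.24,0,-0.22,0.27,0.15,0.3, 0,-0.285,-0.004,-0.26,0.3,0.17,0.3, 0,-0.285,-0.004,-0.28,0.336,0.18,0.3, 0,-0.285,-0.004,-0.28,0.336,0.18,0.3, 0,-0.285,-0.004,-0.28,0.336,0.18,0.3]'; python3 -c "
from h import *
s=grab('side','s23');t=grab('top','t23')
crop(np.clip(s*2.,0,255).astype(np.uint8),180,160,340,300,5,'s23c')
Rm=Rtilt(167.7,52,-102.3)
gp=np.array([.4287,-.2188,.104]); 
o=goal(*((gp+Rm[:,2]*.0187)*1000),Rm=Rm)
"
```

```text
clock: 29.25
tcp_pos: [0.4098, -0.215, 0.163]
orientation: [-2.722, 0.295, 1.322]
contact_force: [-0.1, -0.6, -1.3]
grip_width: 0.0549
t 29.35 tcp [ 0.4101 -0.2147  0.1639] grip 0.0551 F [ 0.6 -0.2 -0.9]
cur yaw -102.5 j [ 0.7   0.82 -0.61  1.55  0.29  1.82 -1.82] ROW [-0.0019, -0.001, 0.0007] [0.2942, 0.0022, 0.2037]
```

View pics/s23.png

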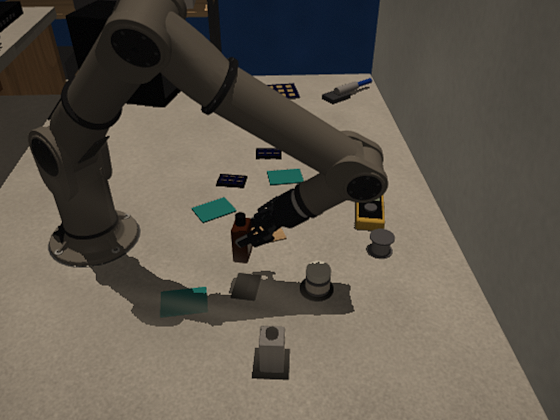

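View pics/t23.png

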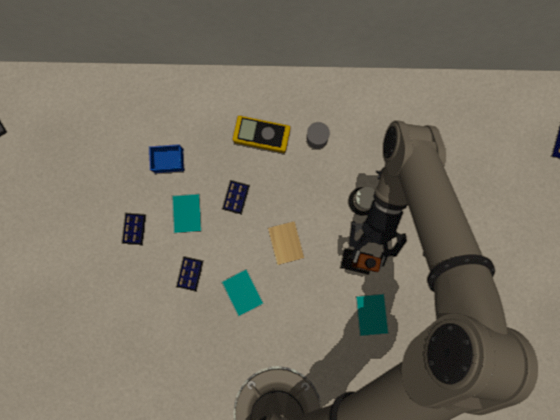

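```bash
python3 -c "
from h import *
t=cv2.imread('pics/t23.png');crop(np.clip(t*2.,0,255).astype(np.uint8),335,225,415,285,9,'t23c')
"
```

```text
(no output)
```

View pics/t23c.png

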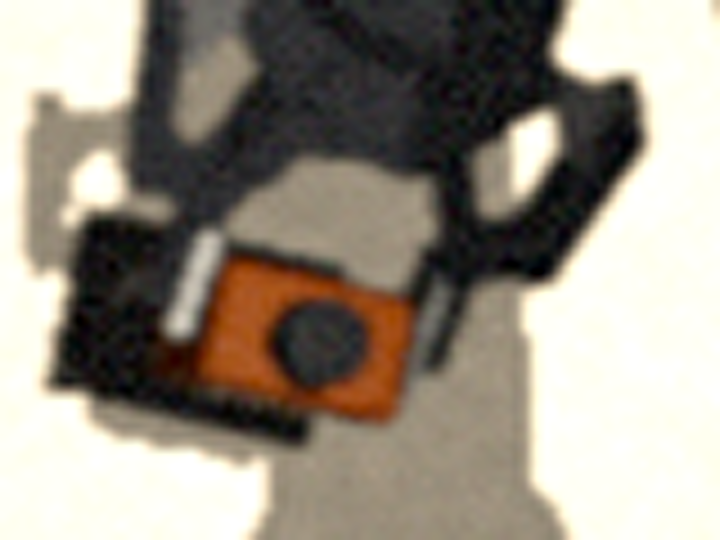

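View pics/s23c.png

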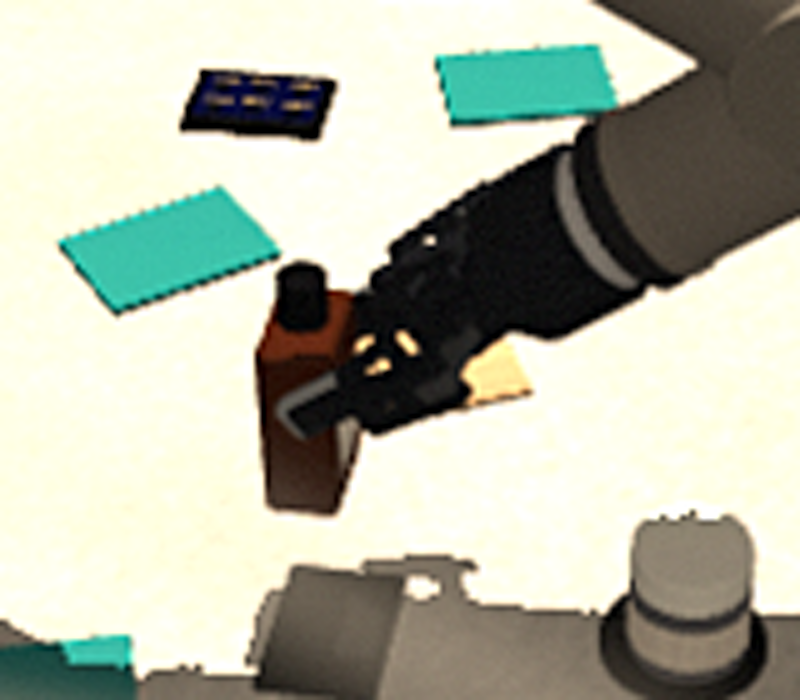

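```bash
cat >> h.py <<'E'
def ray(n,uv):
    o=cals[n]["origin"];d=pt(n,uv,0)[0]-o;return o,d/np.linalg.norm(d)
def tri(a,b):
    (o1,d1),(o2,d2)=ray("top",a),ray("side",b)
    A=np.c_[d1,-d2];s=np.linalg.lstsq(A,o2-o1,rcond=None)[0]
    p,q=o1+s[0]*d1,o2+s[1]*d2;return (p+q)/2,np.linalg.norm(p-q)
E
python3 -c "
from h import *
print(tri((370.1,262.4),(240.0,214.2)))
for z in(.222,.227,.232):print(pt('top',(370.1,262.4),z),pt('side',(240.0,214.2),z))
f=lambda a:np.array(a)/5-.4+np.array([180,160])
for z in(.1,.105,.11):print(pt('side',f([(266,503),(341,514)]),z))
"
```

```text
(array([ 0.41495889, -0.21516577,  0.22472597]), np.float64(0.0022000609534283456))
[[ 0.41387076 -0.21571729  0.222     ]] [[ 0.4159096  -0.21150373  0.222     ]]
[[ 0.41385047 -0.2147848   0.227     ]] [[ 0.41618231 -0.2181512   0.227     ]]
[[ 0.41383018 -0.21385231  0.232     ]] [[ 0.41645501 -0.22479867  0.232     ]]
[[ 0.39364502 -0.22725791  0.1       ]
 [ 0.42861581 -0.23674891  0.1       ]]
[[ 0.39401541 -0.23279179  0.105     ]
 [ 0.42876736 -0.2422234   0.105     ]]
[[ 0.3943858  -0.23832567  0.11      ]
 [ 0.42891891 -0.24769789  0.11      ]]
```

```bash
python3 -c "
from h import *
Rm=Rtilt(167.7,52,-102.3)
o=goal(413.1,-216.9,68,Rm=Rm)
"
```

```text
t 29.35 tcp [ 0.4101 -0.2147  0.1639] grip 0.0551 F [ 0.6 -0.2 -0.9]
cur yaw -102.5 j [ 0.7   0.82 -0.61  1.55  0.29  1.82 -1.82] ROW [-0.0019, -0.001, 0.0007] [0.3876, 0.0102, 0.2829]
```

```bash
python3 -m jog '[0,0,0,0.1,0.005,0.08,0.3, 0,0,0,0.2,0.01,0.15,0.3, 0,0,0,0.3,0.01,0.22,0.3, 0,0,0,0.35,0.01,0.26,0.3, 0,0,0,0.388,0.01,0.283,0.3, -0.002,-0.001,0,0.388,0.01,0.283,0.3, -0.002,-0.001,0,0.388,0.01,0.283,0.3]'; python3 -c "
from h import *
s=grab('side','s24');t=grab('top','t24')
crop(np.clip(s*2.,0,255).astype(np.uint8),180,190,340,310,5,'s24c')
crop(np.clip(t*2.,0,255).astype(np.uint8),335,225,415,285,9,'t24c')
Rm=Rtilt(167.7,52,-102.3)
o=goal(413.1,-216.7,65,Rm=Rm)
"
```

```text
clock: 30.05
tcp_pos: [0.4137, -0.2166, 0.0688]
orientation: [-2.728, 0.289, 1.328]
contact_force: [-0.1, -0.4, -0.4]
grip_width: 0.0548
t 30.15 tcp [ 0.4138 -0.2168  0.0688] grip 0.0549 F [ 0.4 -0.4 -1.2]
cur yaw -102.2 j [ 0.67  0.95 -0.58  1.55  0.35  1.7  -1.84] ROW [0.0002, -0.0006, 0.0007] [0.013, 0.0002, 0.0145]
```

View pics/t24c.png

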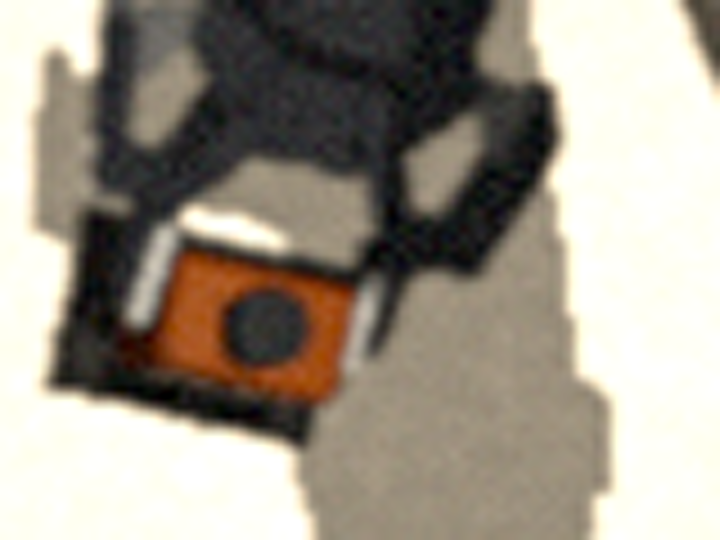

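View pics/s24c.png

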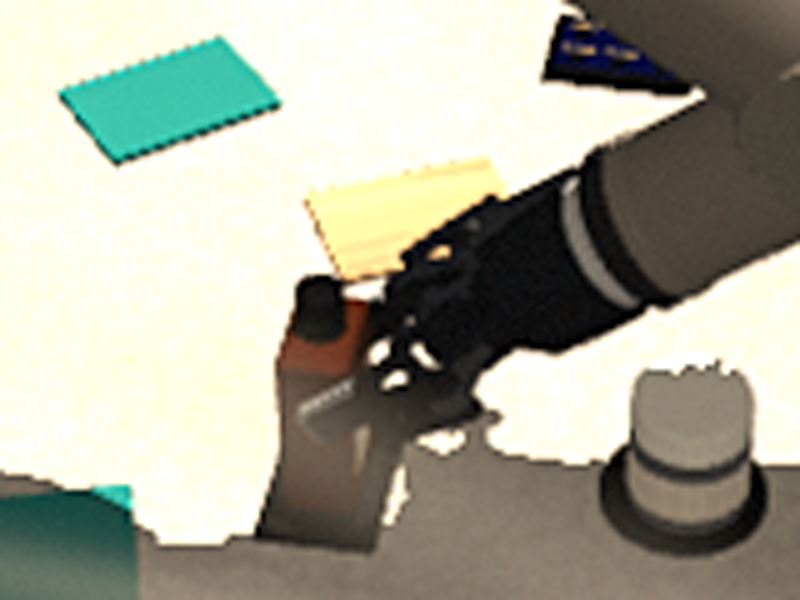

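```bash
python3 -c "
from h import *
print(tri((364.0,261.0),(244.0,246.6)))
print(pt('top',(364,261),.128))
"
```

```text
(array([ 0.41927663, -0.21689163,  0.13164331]), np.float64(0.0036020582287393586))
[[ 0.4175019  -0.21758588  0.128     ]]
```

```bash
python3 -m jog '[0,0,0,0.006,0,0.005,0.3, 0,0,0,0.012,0,0.009,0.3, 0,0,0,0.012,0,0.009,0.3]'; python3 -m jog '[0,0,0,0.006,0,0.005,0.3, 0,0,0,0.006,0,0.005,0.3]'
```

```text
clock: 30.45
tcp_pos: [0.4138, -0.2169, 0.0659]
orientation: [-2.728, 0.29, 1.327]
contact_force: [0.8, -0.6, -1.2]
grip_width: 0.055
clock: 30.65
tcp_pos: [0.4137, -0.2169, 0.0641]
orientation: [-2.728, 0.29, 1.327]
contact_force: [0.5, -0.3, -1.4]
grip_width: 0.0546
```

```bash
python3 -m jog '[0,0,0,0.006,0,0.005,0.3, 0,0,0,0.006,0,0.005,0.3]'; python3 -m jog '[0,0,0,0.006,0,0.005,0.3, 0,0,0,0.006,0,0.005,0.3]'; python3 -c "
from h import *
s=grab('side','s25')
crop(np.clip(s*2.,0,255).astype(np.uint8),180,190,340,310,5,'s25c')"
```

```text
clock: 30.85
tcp_pos: [0.4137, -0.2169, 0.0626]
orientation: [-2.728, 0.29, 1.328]
contact_force: [-0.0, 0.9, 0.1]
grip_width: 0.0549
clock: 31.05
tcp_pos: [0.4138, -0.2169, 0.0626]
orientation: [-2.727, 0.29, 1.329]
contact_force: [1.9, -1.5, 7.8]
grip_width: 0.0545
```

View pics/s25c.png

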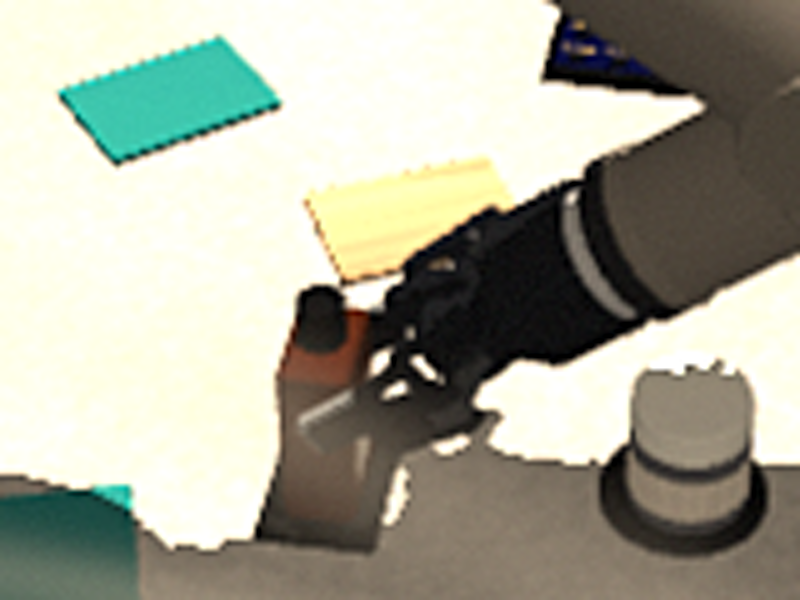

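```bash
python3 -m jog '[0,0,0,0,0,0,1, 0,0,0,0,0,0,1, 0,0,0,0,0,0,1, 0,0,0,0,0,0,1, 0,0,0,0,0,-0.1,1, 0,0,0,0,0,-0.25,1, 0,0,0,0,0,-0.45,1, 0,0,0,0,0,-0.65,1, 0,0,0,0,0,-0.8,1, 0,0,0,0,0,-0.8,1]'; python3 -c "
from h import *
s=grab('side','s26');t=grab('top','t26')
crop(np.clip(s*2.,0,255).astype(np.uint8),180,190,340,310,5,'s26c')
goal(560,-100,230,Rm=Rtilt(167.7,0,-102.3))"
```

```text
clock: 32.1
tcp_pos: [0.5254, -0.2424, 0.147]
orientation: [-2.701, 0.29, 1.362]
contact_force: [-0.1, 0.1, -3.2]
grip_width: 0.0855
t 32.2 tcp [ 0.5262 -0.2437  0.1489] grip 0.0855 F [ 0.4 -0.1  0.4]
cur yaw -102.4 j [ 0.25  0.95  0.07  1.21  0.03  1.92 -1.47] ROW [0.0013, 0.297, -0.0012] [-0.3224, -0.7357, -0.2527]
```

View pics/s26c.png

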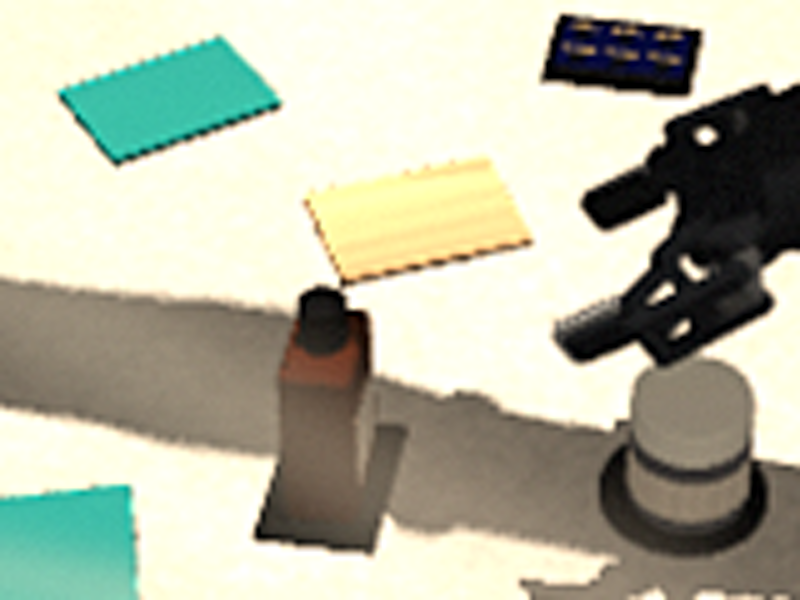

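View pics/t26.png

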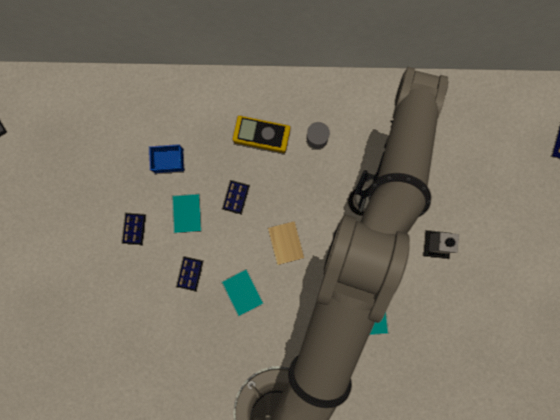

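```bash
python3 -m jog '[0,0.04,0,-0.12,0,-0.06,1, 0,0.08,0,-0.22,0,-0.12,1, 0,0.12,0,-0.28,-0.1,-0.18,1, 0,0.16,0,-0.3,-0.25,-0.22,1, 0,0.2,0,-0.32,-0.4,-0.25,1, 0,0.24,0,-0.32,-0.55,-0.25,1, 0,0.297,0,-0.32,-0.7,-0.25,1, 0,0.297,0,-0.32,-0.736,-0.25,1, 0,0.297,0,-0.32,-0.736,-0.25,1, 0,0.297,0,-0.32,-0.736,-0.25,1]'; python3 -c "
from h import *
s=grab('side','s27');t=grab('top','t27')
goal(595,133,120,-14)
for b in blobs('top',t,lambda h,b:(b[...,2]-b[...,0]>45)&(b[...,2]>110)): print('ply top',rect('top',b,.006),pt('top',b[0],.006))
for b in blobs('side',s,lambda h,b:(b[...,2]-b[...,0]>45)&(b[...,2]>110)): print('ply side',rect('side',b,.006),pt('side',b[0],.006))
for b in blobs('top',t,DARK,300):print(b[0],b[1],pt('top',b[0],.004)[0],rect('top',b,.004))
"
```

```text
clock: 33.2
tcp_pos: [0.5595, -0.0997, 0.2292]
orientation: [3.118, -0.337, -0.003]
contact_force: [-0.2, -0.8, -0.0]
grip_width: 0.0853
t 33.3 tcp [ 0.56   -0.101   0.2289] grip 0.0853 F [-0.4  0.1  0.4]
cur yaw -102.5 j [ 0.1   0.31 -0.04  1.81  0.02  1.02 -1.74] ROW [0.0012, 0.0017, -0.4915] [-0.0814, -1.1831, 0.5377]
ply top (array([466.4, -14.3]), 15.4, array([110.4,  80.4])) [[ 0.46832666 -0.00787879  0.006     ]]
ply top (array([788.8,  64.3]), 79.4, array([164.9,  81.4])) [[0.78876616 0.06440773 0.006     ]]
ply side (array([468. , -10.9]), 15.1, array([111.,  78.])) [[ 0.47045219 -0.00496725  0.006     ]]
ply side (array([794.8, 102.1]), 79.3, array([166.1,  80.7])) [[0.79483874 0.07865185 0.006     ]]
[304.91993318 384.09687604] 2933.8125 [ 0.07589211 -0.07602016  0.004     ] (array([ 81.7, -94.9]), -66.7, array([392.5, 153.9]))
[189.46704655 273.45999534] 581.3125 [0.37257601 0.25772698 0.004     ] (array([372.7, 257.5]), -11.2, array([86.1, 57. ]))
[432.88015876 245.17413365] 384.15625 [ 0.46749386 -0.43559023  0.004     ] (array([ 470.3, -446.8]), -5.8, array([72.1, 71.8]))
[133.54826415 228.57064412] 576.6875 [0.49744    0.42504055 0.004     ] (array([497.4, 424.9]), -3.1, array([86.9, 58.6]))
[235.50321862 196.85486822] 549.375 [0.59573764 0.13371725 0.004     ] (array([595.6, 133.6]), -13.9, array([86.9, 56.9]))
[268.30652848 133.75416737] 558.96875 [0.78558636 0.04315213 0.004     ] (array([785.5,  43.2]), 79.7, array([83.2, 63.3]))
```

View pics/t27.png

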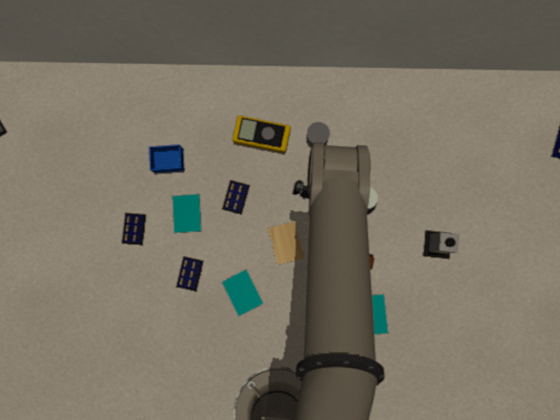

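```bash
python3 -c "
from h import *
t=cv2.imread('pics/t23.png')
for b in blobs('top',t,lambda h,b:(b[...,2]-b[...,0]>45)&(b[...,2]>110)): print('ply top',rect('top',b,.006),pt('top',b[0],.006))
s=cv2.imread('pics/s26.png')
for b in blobs('side',s,lambda h,b:(b[...,2]-b[...,0]>45)&(b[...,2]>110)): print('ply side',rect('side',b,.006),pt('side',b[0],.006))
goal(596,133.5,60,-104)"
```

```text
ply top (array([466.5, -14.2]), 15.9, array([110.8,  80.7])) [[ 0.46607759 -0.01423132  0.006     ]]
ply top (array([788.9,  64.3]), 79.7, array([165.3,  82.3])) [[0.78851312 0.06431527 0.006     ]]
ply side (array([468.5, -12.9]), 15.6, array([111.9,  82.9])) [[ 0.46824204 -0.01362056  0.006     ]]
t 33.3 tcp [ 0.56   -0.101   0.2289] grip 0.0853 F [-0.4  0.1  0.4]
cur yaw -102.5 j [ 0.1   0.31 -0.04  1.81  0.02  1.02 -1.74] ROW [0.0018, 0.0003, 0.0085] [-0.0767, -1.1883, 0.8377]
```

```bash
python3 -m jog '[0,0,0,-0.02,-0.25,0,0.85, 0,0,0,-0.03,-0.5,0.1,0.85, 0,0,0,-0.05,-0.75,0.3,0.85, 0.001,0,0.008,-0.07,-1,0.5,0.85, 0.001,0,0.008,-0.07,-1,0.6,0.85, 0.001,0,0.008,-0.07,-1,0.6,0.85]'; python3 -c "
from h import *
goal(596,133.5,30,-104)"
```

```text
clock: 33.9
tcp_pos: [0.5859, 0.1006, 0.1016]
orientation: [3.116, -0.371, -0.018]
contact_force: [-0.9, 0.2, -0.5]
grip_width: 0.0723
t 33.9 tcp [0.5859 0.1006 0.1016] grip 0.0723 F [-0.9  0.2 -0.5]
cur yaw -103.6 j [-0.2   0.5  -0.1   1.85  0.07  0.81 -2.14] ROW [0.0016, 0.0035, 0.0023] [0.0141, -0.1736, 0.3571]
```

```bash
python3 -m jog '[0.001,0.003,0.002,0.014,-0.174,0.1,0.85, 0.001,0.003,0.002,0.014,-0.174,0.25,0.85, 0.001,0.003,0.002,0.014,-0.174,0.357,0.85, 0.001,0.003,0.002,0.014,-0.174,0.357,0.85, 0.001,0.003,0.002,0.014,-0.174,0.357,0.85]'; python3 -c "
from h import *
s=grab('side','s28');t=grab('top','t28')
crop(np.clip(s*2.,0,255).astype(np.uint8),250,140,370,230,6,'s28c')
goal(596,133.5,10,-104)"
```

```text
clock: 34.4
tcp_pos: [0.5968, 0.1322, 0.0303]
orientation: [3.116, -0.384, -0.003]
contact_force: [0.3, 0.4, 0.5]
grip_width: 0.0727
t 34.5 tcp [0.5975 0.1329 0.0315] grip 0.0723 F [-0.3  0.7  0.5]
cur yaw -104.0 j [-0.25  0.62 -0.09  1.84  0.09  0.68 -2.21] ROW [0.0003, -0.0002, -0.0002] [-0.0082, -0.001, 0.1077]
```

View pics/s28c.png

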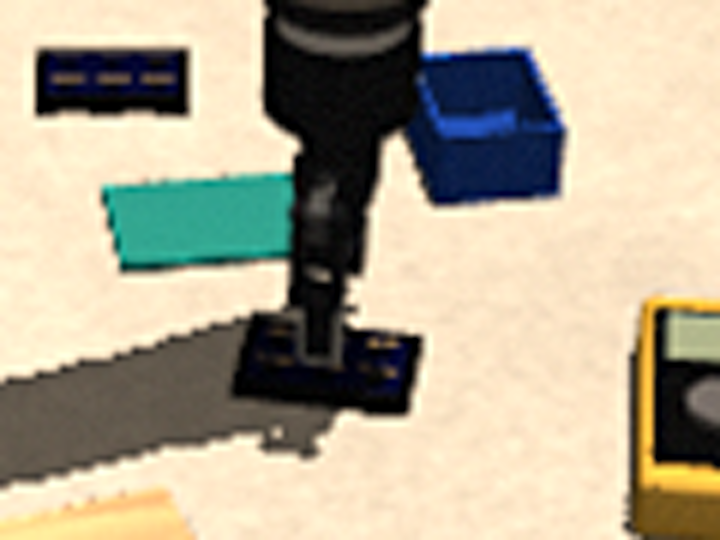

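```bash
python3 -m jog '[0,0,0,-0.008,0,0.07,0.85, 0,0,0,-0.008,0,0.12,0.85, 0,0,0,-0.008,0,0.128,0.85, 0,0,0,-0.008,0,0.128,0.85]'; python3 -m jog '[0,0,0,0,0,0.015,0.85,0,0,0,0,0,0.015,0.85,0,0,0,0,0,0.015,0.85]'; python3 -m jog '[0,0,0,0,0,0.015,0.85,0,0,0,0,0,0.015,0.85,0,0,0,0,0,0.015,0.85]'; python3 -c "
from h import *
s=grab('side','s29')
crop(np.clip(s*2.,0,255).astype(np.uint8),250,140,370,230,6,'s29c')"
```

```text
clock: 34.9
tcp_pos: [0.5954, 0.1332, 0.0053]
orientation: [3.117, -0.384, -0.001]
contact_force: [-0.3, 0.6, 0.1]
grip_width: 0.0725
clock: 35.2
tcp_pos: [0.5955, 0.1332, 0.0023]
orientation: [3.117, -0.384, -0.001]
contact_force: [0.5, -0.6, 0.7]
grip_width: 0.0725
clock: 35.5
tcp_pos: [0.5954, 0.1332, -0.0007]
orientation: [3.117, -0.384, -0.001]
contact_force: [0.4, -0.3, -0.2]
grip_width: 0.0725
```

View pics/s29c.png

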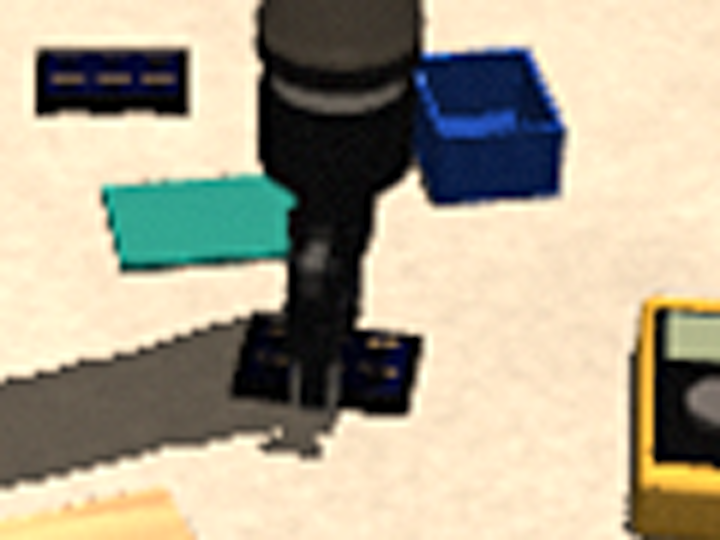

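```bash
for i in 1 2; do python3 -m jog '[0,0,0,0,0,0.012,0.85,0,0,0,0,0,0.012,0.85]'|sed -n '2p;4p'; done
```

```text
tcp_pos: [0.5953, 0.1331, -0.0033]
contact_force: [-0.9, -0.8, -1.0]
tcp_pos: [0.595, 0.1331, -0.0061]
contact_force: [0.0, -0.0, -0.5]
```

```bash
python3 -m jog '[0,0,0,0,0,0.01,0.85,0,0,0,0,0,0.01,0.85]'; python3 -m jog '[0,0,0,0,0,0.006,0.85,0,0,0,0,0,0.006,0.85]'
```

```text
clock: 36.15
tcp_pos: [0.5951, 0.1331, -0.0082]
orientation: [3.116, -0.383, -0.002]
contact_force: [-0.4, -0.1, 0.4]
grip_width: 0.073
clock: 36.35
tcp_pos: [0.5952, 0.1331, -0.0084]
orientation: [3.116, -0.383, -0.002]
contact_force: [-4.0, -0.8, 9.5]
grip_width: 0.0727
```

```bash
python3 -m jog '[0,0,0,0,0,-0.022,0.85,0,0,0,0,0,-0.022,0.85,0,0,0,0,0,-0.022,0.3,0,0,0,0,0,-0.022,0.3,0,0,0,0,0,-0.022,0.3,0,0,0,0,0,-0.022,0.3,0,0,0,0,0,-0.022,0.3]' 70;  python3 -m jog '[0,0,0,0,0,-0.1,0.3,0,0,0,0,0,-0.2,0.3,0,0,0,0,0,-0.25,0.3,0,0,0,0,0,-0.25,0.3]'; python3 -c "
from h import *
s=grab('side','s30')
crop(np.clip(s*2.,0,255).astype(np.uint8),250,120,370,230,6,'s30c')
goal(467,-14,60,-74.3)"
```

```text
clock: 37.05
tcp_pos: [0.5955, 0.1334, -0.0033]
orientation: [3.117, -0.383, -0.001]
contact_force: [-1.9, 0.0, 8.2]
grip_width: 0.0578
clock: 37.45
tcp_pos: [0.5964, 0.1337, 0.0478]
orientation: [3.117, -0.384, 0.002]
contact_force: [1.0, 0.3, -1.0]
grip_width: 0.0578
t 37.5 tcp [0.5956 0.1334 0.0467] grip 0.0578 F [-0.2  0.2 -0.5]
cur yaw -104.0 j [-0.25  0.6  -0.09  1.84  0.08  0.71 -2.21] ROW [0.0004, 0.0002, -0.1651] [-0.4454, 0.8712, -0.065]
```

View pics/s30c.png

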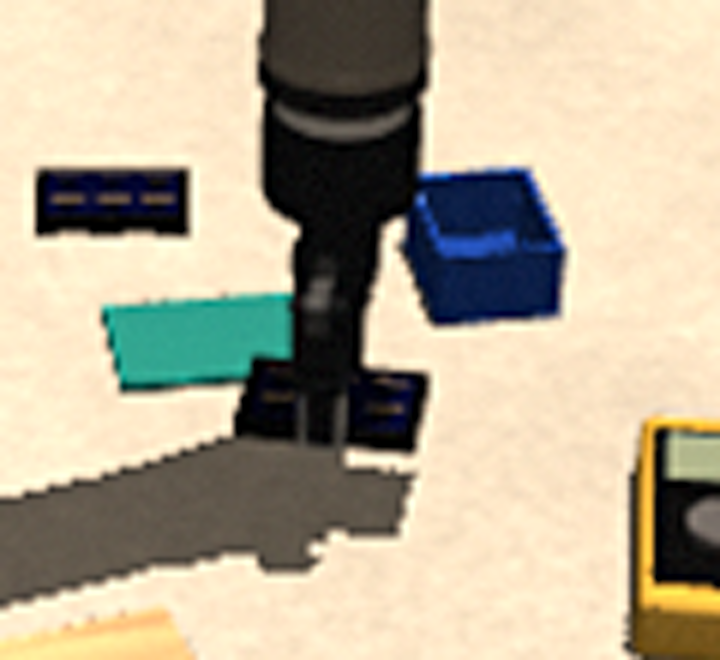

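```bash
python3 -m jog '[0,0,-0.04,-0.1,0.2,-0.05,0.3,0,0,-0.08,-0.22,0.42,-0.06,0.3,0,0,-0.12,-0.33,0.65,-0.06,0.3,0,0,-0.165,-0.445,0.87,-0.06,0.3,0,0,-0.165,-0.445,0.87,-0.06,0.3,0,0,-0.165,-0.445,0.87,-0.06,0.3,0,0,-0.165,-0.445,0.87,-0.06,0.3]'; python3 -c "
from h import *
s=grab('side','s31');t=grab('top','t31')
crop(np.clip(s*2.,0,255).astype(np.uint8),210,180,330,270,6,'s31c')
goal(467,-14,4,-74.3)"
```

```text
clock: 38.2
tcp_pos: [0.4679, -0.0129, 0.0587]
orientation: [3.112, 0.428, -0.0]
contact_force: [-0.2, -0.1, -0.7]
grip_width: 0.058
t 38.3 tcp [ 0.4681 -0.0124  0.0588] grip 0.0574 F [-0.7  0.1 -0.2]
cur yaw -74.2 j [ 0.09  0.41 -0.24  2.16  0.17  0.58 -1.57] ROW [0.0002, 0.0001, 0.0004] [-0.0074, 0.0063, 0.2741]
```

View pics/s31c.png

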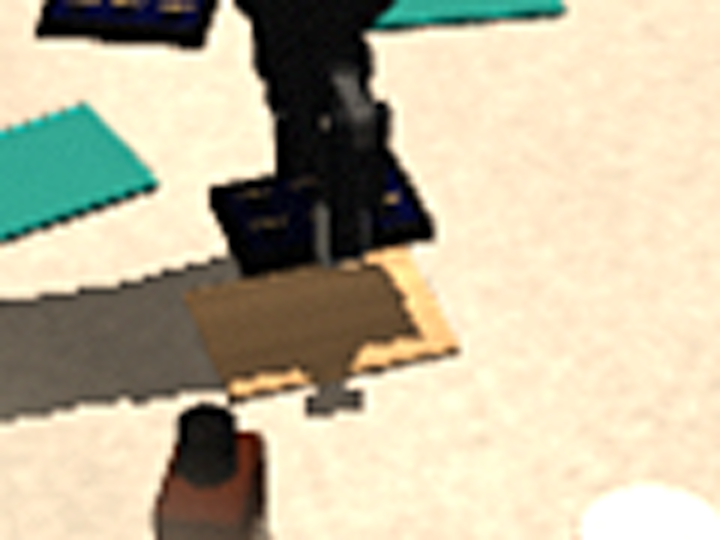

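Lower onto plate, watching the force.

```bash
python3 -m jog '[0,0,0,-0.007,0.006,0.12,0.3,0,0,0,-0.007,0.006,0.22,0.3,0,0,0,-0.007,0.006,0.265,0.3,0,0,0,-0.007,0.006,0.27,0.3,0,0,0,-0.007,0.006,0.27,0.3]';python3 -m jog '[0,0,0,0,0,0.005,0.3,0,0,0,0,0,0.01,0.3]';
```

```text
clock: 38.8
tcp_pos: [0.4675, -0.0133, 0.005]
orientation: [3.111, 0.432, 0.0]
contact_force: [-0.5, -0.5, -0.6]
grip_width: 0.0577
clock: 39.0
tcp_pos: [0.4683, -0.0132, 0.0037]
orientation: [3.111, 0.432, 0.003]
contact_force: [0.2, -0.9, -0.7]
grip_width: 0.0576
```

```bash
python3 -m jog '[0,0,0,0,0,0.005,0.3,0,0,0,0,0,0.005,0.3,0,0,0,0,0,0.005,0.85,0,0,0,0,0,0.005,0.85,0,0,0,0,0,0.005,0.85,0,0,0,0,0,-0.1,0.85,0,0,0,0,0,-0.3,0.85,0,0,0,0,0,-0.5,0.85,0,0,0,0,0,-0.6,0.85,0,0,0,0,0,-0.6,0.85]';python3 -c "
from h import *
s=grab('side','s32');t=grab('top','t32')
crop(np.clip(s*2.,0,255).astype(np.uint8),210,180,330,270,6,'s32c')
goal(372.7,257.7,140,79)"
```

```text
clock: 40.0
tcp_pos: [0.4703, -0.0131, 0.1266]
orientation: [3.11, 0.432, 0.012]
contact_force: [-0.3, 0.1, 0.1]
grip_width: 0.0727
t 40.1 tcp [ 0.468  -0.0133  0.1236] grip 0.0725 F [ 0.1 -0.4 -0.6]
cur yaw -74.2 j [ 0.13  0.3  -0.28  2.12  0.12  0.73 -1.52] ROW [0.0002, -0.0007, 0.1489] [-0.0892, -1.4334, -0.0837]
```

View pics/s32c.png

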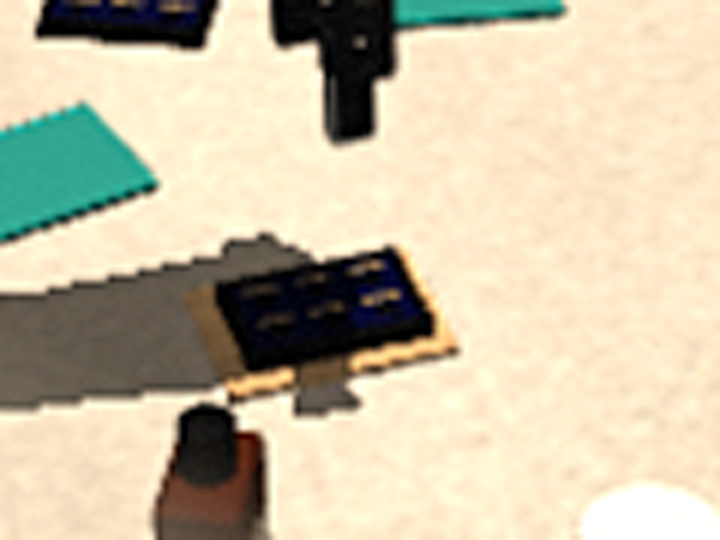

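```bash
python3 -m jog '[0,0,0.03,-0.01,-0.2,0,0.85,0,0,0.06,-0.02,-0.4,0,0.85,0,0,0.1,-0.04,-0.6,0,0.85,0,0,0.149,-0.06,-0.8,0,0.85,0,0,0.149,-0.07,-1,0,0.85,0,0,0.149,-0.07,-1,0,0.85,0,0,0.149,-0.07,-1,0,0.85]';python3 -c "
from h import *
s=grab('side','s33')
for b in blobs('side',s,DARK,100): print(b[0],pt('side',b[0],.004)[0],rect('side',b,.004)) if b[0][1]<260 and b[0][1]>120 and b[0][0]>180 else 0
goal(372.7,257.7,40,79)"
```

```text
clock: 40.8
tcp_pos: [0.3988, 0.1757, 0.1221]
orientation: [3.126, -0.296, -0.0]
contact_force: [0.3, -0.8, -0.4]
grip_width: 0.0726
[245.94721213 259.57184332] [ 0.42091459 -0.12042419  0.004     ] (array([ 420.4, -120.9]), 82.3, array([101.4,  44.4]))
[378.73290773 249.80431563] [ 0.77735397 -0.10070322  0.004     ] (array([776.7, -98.9]), 70.5, array([69.2, 66.3]))
[263.36934077 231.35586337] [ 0.47007413 -0.00529702  0.004     ] (array([470.4,  -4.3]), 15.3, array([93.3, 69.4]))
[369.76997803 207.80093925] [0.79085651 0.0894538  0.004     ] (array([794.5, 107.6]), 79.2, array([133.1,  67.8]))
[209.42134049 199.28015602] [0.31037508 0.15900124 0.004     ] (array([316.2, 161.8]), 48.0, array([326.6, 158.9]))
[329.65032732 161.09265105] [0.70712472 0.36312565 0.004     ] (array([706.9, 367.7]), -85.4, array([158.7,  89.3]))
[268.16927083 153.14808474] [0.49980937 0.42746605 0.004     ] (array([499.4, 428.2]), -3.0, array([88.2, 72.4]))
t 40.85 tcp [0.3993 0.1745 0.1222] grip 0.0727 F [-0.2  0.3 -0.7]
cur yaw -101.0 j [-0.3   0.26 -0.29  2.19  0.12  0.71 -2.43] ROW [0.0006, -0.0001, 0.0002] [-0.2101, -0.3836, 0.4101]
```

```bash
python3 -m jog '[0,0,0,-0.1,-0.2,0.1,0.85,0,0,0,-0.21,-0.384,0.25,0.85,0,0,0,-0.21,-0.384,0.41,0.85,0,0,0,-0.21,-0.384,0.41,0.85,0,0,0,-0.21,-0.384,0.41,0.85]';python3 -c "
from h import *
s=grab('side','s34');t=grab('top','t34')
crop(np.clip(s*2.,0,255).astype(np.uint8),180,120,300,210,6,'s34c')
for b in blobs('top',t,DARK,300): 
  if 200<b[0][0]<300: print(b[0],rect('top',b,.012),pt('top',b[0],.012))
goal(372.7,257.7,-4,-101)"
```

```text
clock: 41.35
tcp_pos: [0.3728, 0.2556, 0.0396]
orientation: [3.122, -0.303, -0.002]
contact_force: [0.2, -0.4, -0.2]
grip_width: 0.0726
[218.56528472 356.71997829] (array([155.3, 220.7]), 37.2, array([628.7, 303.2])) [[0.14574769 0.16491313 0.012     ]]
[285.81037693 241.83682711] (array([467.9, -15. ]), 15.8, array([85.5, 55.2])) [[ 0.46793959 -0.01503964  0.012     ]]
[268.28893862 133.75920426] (array([783.1,  43.2]), 79.6, array([83.3, 63. ])) [[0.78319588 0.04280371 0.012     ]]
t 41.45 tcp [0.374  0.2566 0.041 ] grip 0.0724 F [ 0.3  0.2 -0. ]
cur yaw -101.1 j [-0.51  0.43 -0.28  2.2   0.23  0.53 -2.73] ROW [0.0005, -0.0005, -0.0007] [-0.0079, -0.0046, 0.2252]
```

View pics/s34c.png

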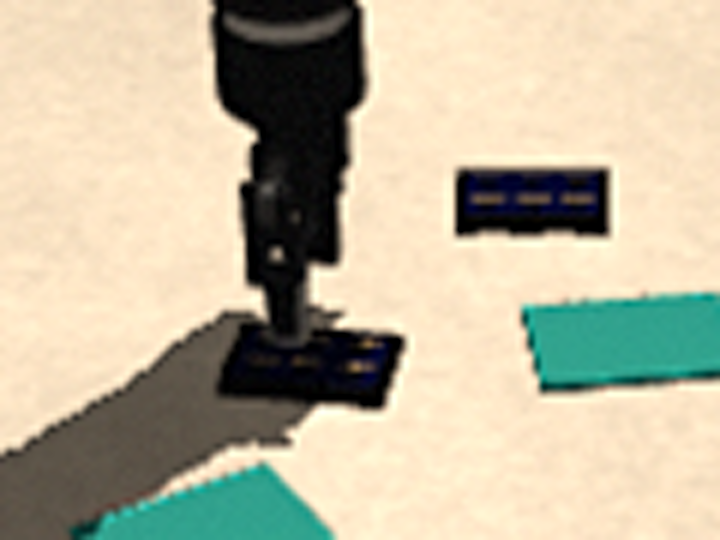

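View pics/t34.png

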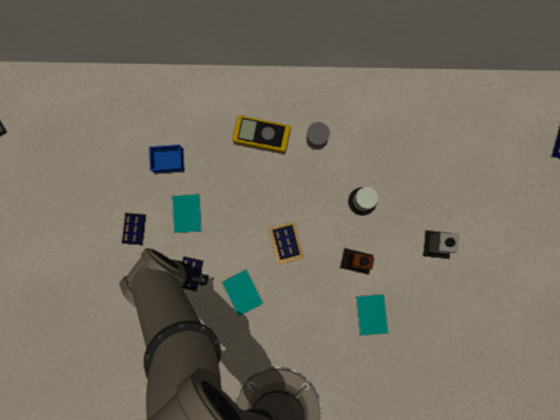

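```bash
python3 -m jog '[0,0,0,-0.008,-0.005,0.08,0.85,0,0,0,-0.008,-0.005,0.15,0.85,0,0,0,-0.008,-0.005,0.19,0.85,0,0,0,-0.008,-0.005,0.224,0.85,0,0,0,-0.008,-0.005,0.224,0.85]'
```

```text
clock: 41.95
tcp_pos: [0.373, 0.2573, -0.0038]
orientation: [3.125, -0.306, 0.002]
contact_force: [-0.7, 0.7, -0.4]
grip_width: 0.0723
```

```bash
python3 -m jog '[0,0,0,0,0,0,0.3,0,0,0,0,0,0,0.3,0,0,0,0,0,0,0.3,0,0,0,0,0,0,0.3,0,0,0,0,0,0,0.3]' 70;  python3 -m jog '[0,0,0,0,0,-0.1,0.3,0,0,0,0,0,-0.2,0.3,0,0,0,0,0,-0.3,0.3,0,0,0,0,0,-0.3,0.3]'; python3 -c "
from h import *
s=grab('side','s35')
crop(np.clip(s*2.,0,255).astype(np.uint8),180,120,300,210,6,'s35c')
goal(467.3,-14.5,60,-74.2)"
```

```text
clock: 42.45
tcp_pos: [0.3734, 0.2576, -0.0026]
orientation: [3.125, -0.306, 0.004]
contact_force: [-2.4, -0.9, 9.4]
grip_width: 0.0577
clock: 42.85
tcp_pos: [0.3748, 0.2588, 0.0598]
orientation: [-3.125, 0.307, -0.01]
contact_force: [-0.2, 0.6, -1.7]
grip_width: 0.0577
t 42.9 tcp [0.3742 0.2582 0.0586] grip 0.0576 F [-0.4 -0.9 -1.1]
cur yaw -101.2 j [-0.49  0.4  -0.3   2.19  0.22  0.57 -2.72] ROW [0.0, -0.0017, -0.1501] [0.7218, 1.2472, -0.0047]
```

View pics/s35c.png

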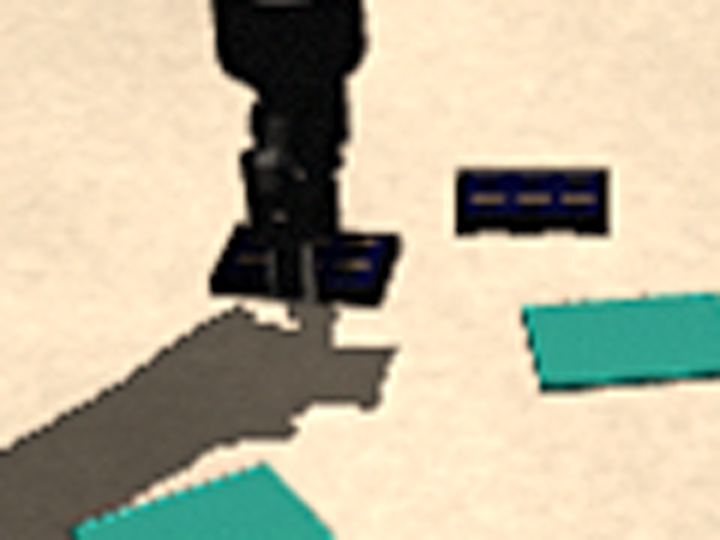

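```bash
python3 -m jog '[0,0,-0.03,0.11,0.2,-0.03,0.3,0,0,-0.06,0.23,0.4,-0.05,0.3,0,0,-0.1,0.35,0.6,-0.05,0.3,0,0,-0.15,0.47,0.8,-0.05,0.3,0,-0.002,-0.15,0.58,1,-0.05,0.3,0,-0.002,-0.15,0.58,1,-0.05,0.3,0,-0.002,-0.15,0.58,1,-0.05,0.3]'; python3 -c "
from h import *
goal(469,-13,45,-74.2)"
```

```text
clock: 43.6
tcp_pos: [0.4487, 0.038, 0.0681]
orientation: [-3.113, -0.425, 0.004]
contact_force: [-0.4, 0.6, -1.0]
grip_width: 0.0579
t 43.6 tcp [0.4487 0.038  0.0681] grip 0.0579 F [-0.4  0.6 -1. ]
cur yaw -74.5 j [ 0.1   0.39 -0.37  2.19  0.24  0.61 -1.76] ROW [-0.0001, 0.0008, -0.0015] [0.0299, 0.2728, 0.1155]
```

```bash
python3 -m jog '[0,0,-0.0015,0.03,0.15,0,0.3,0,0,-0.0015,0.03,0.273,0,0.3,0,0,-0.0015,0.03,0.273,0.06,0.3,0,0,-0.0015,0.03,0.273,0.115,0.3,0,0,-0.0015,0.03,0.273,0.115,0.3]'; python3 -c "
from h import *
s=grab('side','s36')
crop(np.clip(s*2.,0,255).astype(np.uint8),210,180,330,270,6,'s36c')
goal(469,-13,15.5,-74.2)"
```

```text
clock: 44.1
tcp_pos: [0.4671, -0.011, 0.0433]
orientation: [-3.11, -0.437, 0.01]
contact_force: [-0.8, 0.2, -1.1]
grip_width: 0.0575
t 44.15 tcp [ 0.4676 -0.0111  0.044 ] grip 0.058 F [ 0.3  0.4 -1.1]
cur yaw -74.0 j [ 0.18  0.45 -0.34  2.16  0.27  0.57 -1.66] ROW [-0.0006, 0.0016, 0.0011] [0.0046, 0.0113, 0.1425]
```

View pics/s36c.png

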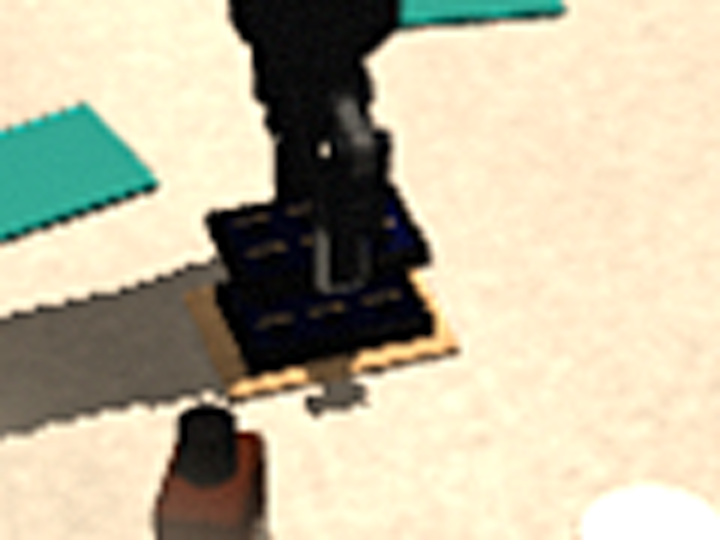

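```bash
python3 -m jog '[0,0.001,0.001,0.005,0.011,0.06,0.3,0,0.001,0.001,0.005,0.011,0.11,0.3,0,0.001,0.001,0.005,0.011,0.142,0.3,0,0.001,0.001,0.005,0.011,0.142,0.3,0,0.001,0.001,0.005,0.011,0.142,0.3]';python3 -m jog '[0,0,0,0,0,0.005,0.3,0,0,0,0,0,0.01,0.3,0,0,0,0,0,0.01,0.3]'
```

```text
clock: 44.65
tcp_pos: [0.4689, -0.0128, 0.0154]
orientation: [-3.11, -0.432, 0.004]
contact_force: [-0.9, -0.7, -0.7]
grip_width: 0.0577
clock: 44.95
tcp_pos: [0.4692, -0.0129, 0.0136]
orientation: [-3.11, -0.432, 0.003]
contact_force: [-0.1, -0.2, -0.3]
grip_width: 0.0579
```

```bash
python3 -m jog '[0,0,0,0,0,0.005,0.3,0,0,0,0,0,0.005,0.3,0,0,0,0,0,0.005,0.85,0,0,0,0,0,0.005,0.85,0,0,0,0,0,0.005,0.85,0,0,0,0,0,-0.1,0.85,0,0,0,0,0,-0.3,0.85,0,0,0,0,0,-0.5,0.85,0,0,0,0,0,-0.6,0.85,0,0,0,0,0,-0.6,0.85]';python3 -c "
from h import *
s=grab('side','s37');t=grab('top','t37')
crop(np.clip(s*2.,0,255).astype(np.uint8),210,180,330,270,6,'s37c')
for b in blobs('top',t,DARK,300): print(b[0],rect('top',b,.004),pt('top',b[0],.004)[0])
goal(497.4,425,140,-93.1)"
```

```text
clock: 45.95
tcp_pos: [0.4716, -0.013, 0.1364]
orientation: [-3.111, -0.431, -0.006]
contact_force: [-0.1, 0.1, 0.4]
grip_width: 0.0729
[299.47396214 390.92994949] (array([ 57., -87.]), -87.6, array([329.1, 147.7])) [ 0.05731742 -0.06125841  0.004     ]
[355.21268184 260.82044368] (array([ 417.9, -216.2]), 77.9, array([81.3, 56. ])) [ 0.41834014 -0.21399152  0.004     ]
[432.95213455 245.18276417] (array([ 470.2, -447. ]), 84.1, array([72.3, 72.3])) [ 0.46747348 -0.43579506  0.004     ]
[133.5350645 228.5750224] (array([497.4, 424.7]), -3.2, array([87., 59.])) [0.49742657 0.42507799 0.004     ]
[268.26937529 133.74189719] (array([785.5,  43.4]), 79.7, array([84.4, 63.8])) [0.78562143 0.04326263 0.004     ]
t 46.05 tcp [ 0.4693 -0.0132  0.1334] grip 0.0724 F [-0.5 -0.3  0.5]
cur yaw -74.2 j [ 0.25  0.3  -0.41  2.1   0.17  0.77 -1.56] ROW [-0.0004, 0.0005, 0.105] [0.7315, -2.0702, -0.0309]
```

View pics/s37c.png

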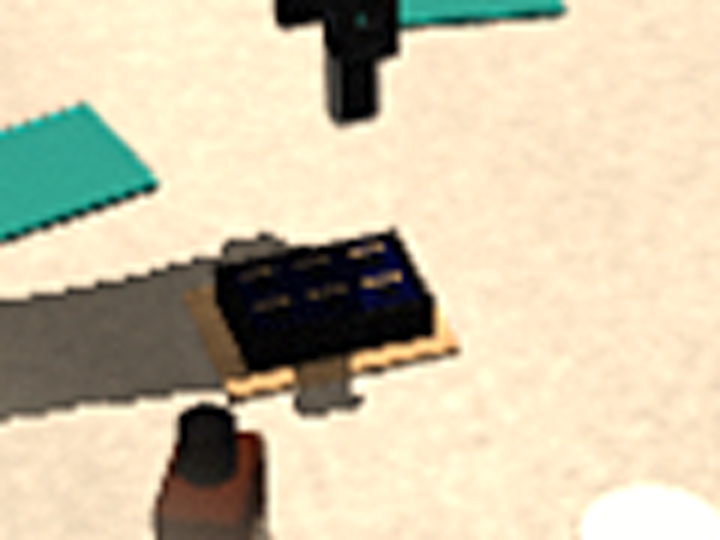

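```bash
python3 -m jog '[0,0,0.03,0.08,-0.24,0,0.85,0,0,0.06,0.16,-0.48,0,0.85,0,0,0.1,0.25,-0.73,0,0.85,0,0,0.105,0.34,-0.98,0,0.85,0,0,0.105,0.34,-0.98,0,0.85,0,0,0.105,0.34,-0.98,0,0.85]';python3 -c "
from h import *
goal(497.2,425,140,-93.1)"
```

```text
clock: 46.65
tcp_pos: [0.4801, 0.1958, 0.132]
orientation: [-3.14, 0.078, 0.007]
contact_force: [-0.1, -0.9, 0.5]
grip_width: 0.0724
t 46.65 tcp [0.4801 0.1958 0.132 ] grip 0.0724 F [-0.1 -0.9  0.5]
cur yaw -92.8 j [-0.17  0.38 -0.4   1.99  0.2   0.81 -2.31] ROW [-0.0002, 0.0014, 0.0015] [0.0284, -1.1489, -0.0397]
```

```bash
python3 -m jog '[0,0,0,0.005,-0.24,0,0.85,0,0,0,0.01,-0.48,0,0.85,0,0,0,0.02,-0.73,0,0.85,0,0,0,0.028,-1,0,0.85,0,0,0,0.028,-1,0.2,0.85,0,0,0,0.028,-1,0.3,0.85,0,0,0,0.028,-1,0.3,0.85]';python3 -c "
from h import *
goal(497.4,425,30,-93.1)"
```

```text
clock: 47.35
tcp_pos: [0.4938, 0.3909, 0.0673]
orientation: [3.134, -0.08, -0.016]
contact_force: [0.3, -0.9, 0.3]
grip_width: 0.0727
t 47.35 tcp [0.4938 0.3909 0.0673] grip 0.0727 F [ 0.3 -0.9  0.3]
cur yaw -92.9 j [-0.49  0.63 -0.38  1.76  0.3   0.82 -2.63] ROW [0.0021, 0.0033, 0.0011] [0.0113, -0.1725, 0.1852]
```

```bash
python3 -m jog '[0.002,0.003,0.001,0.011,-0.1,0,0.85,0.002,0.003,0.001,0.011,-0.172,0.05,0.85,0.002,0.003,0.001,0.011,-0.172,0.185,0.85,0.002,0.003,0.001,0.011,-0.172,0.185,0.85,0.002,0.003,0.001,0.011,-0.172,0.185,0.85]';python3 -c "
from h import *
s=grab('side','s38')
crop(np.clip(s*2.,0,255).astype(np.uint8),210,110,330,200,6,'s38c')
goal(497.4,425,-3.8,-93.1)"
```

```text
clock: 47.85
tcp_pos: [0.4973, 0.4252, 0.0302]
orientation: [3.14, -0.084, -0.002]
contact_force: [-0.6, 0.2, 1.3]
grip_width: 0.0725
t 47.9 tcp [0.4978 0.4254 0.031 ] grip 0.0725 F [ 0.7  0.6 -0.3]
cur yaw -93.1 j [-0.55  0.7  -0.36  1.72  0.33  0.78 -2.69] ROW [-0.0001, 0.0, 0.0] [-0.002, 0.0022, 0.1739]
```

View pics/s38c.png

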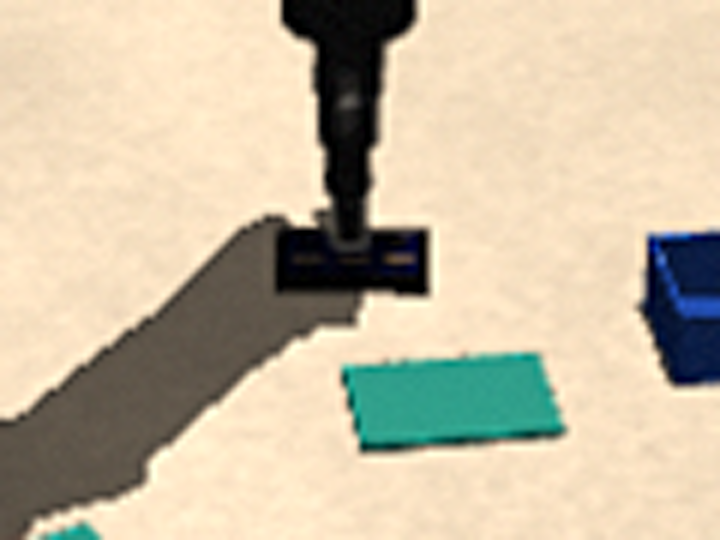

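```bash
python3 -m jog '[0,0,0,-0.002,0,0.06,0.85,0,0,0,-0.002,0,0.11,0.85,0,0,0,-0.002,0,0.15,0.85,0,0,0,-0.002,0,0.174,0.85,0,0,0,-0.002,0,0.174,0.85]';python3 -m jog '[0,0,0,0,0,0,0.3,0,0,0,0,0,0,0.3,0,0,0,0,0,0,0.3,0,0,0,0,0,0,0.3,0,0,0,0,0,0,0.3]' 70;  python3 -m jog '[0,0,0,0,0,-0.1,0.3,0,0,0,0,0,-0.2,0.3,0,0,0,0,0,-0.3,0.3,0,0,0,0,0,-0.35,0.3,0,0,0,0,0,-0.35,0.3]'; python3 -c "
from h import *
s=grab('side','s39')
crop(np.clip(s*2.,0,255).astype(np.uint8),210,90,330,180,6,'s39c')
goal(468.5,-13.3,70,-74.2)"
```

```text
clock: 48.4
tcp_pos: [0.4969, 0.4249, -0.0049]
orientation: [3.139, -0.085, -0.002]
contact_force: [0.5, -0.8, -0.0]
grip_width: 0.0724
clock: 48.9
tcp_pos: [0.4973, 0.4255, -0.0042]
orientation: [-3.14, 0.085, 0.001]
contact_force: [-0.2, 0.6, 5.4]
grip_width: 0.0581
clock: 49.4
tcp_pos: [0.4979, 0.4259, 0.0669]
orientation: [-3.139, 0.085, -0.002]
contact_force: [-0.1, 0.6, -0.3]
grip_width: 0.0576
t 49.45 tcp [0.4974 0.4254 0.0658] grip 0.058 F [ 0.3 -0.3 -1.7]
cur yaw -93.1 j [-0.54  0.65 -0.37  1.71  0.31  0.84 -2.67] ROW [-0.0001, 0.0, -0.105] [-0.0258, 2.1979, -0.0216]
```

View pics/s39c.png

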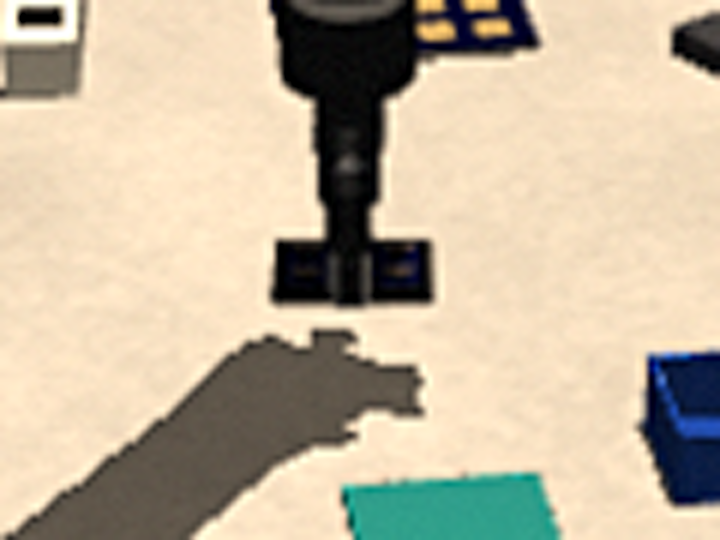

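```bash
python3 -m jog '[0,0,-0.03,0,0.2,-0.03,0.3,0,0,-0.06,0,0.4,-0.05,0.3,0,0,-0.1,-0.01,0.6,-0.05,0.3,0,0,-0.105,-0.01,0.8,-0.05,0.3,0,0,-0.105,-0.01,1,-0.05,0.3,0,0,-0.105,-0.01,1,-0.05,0.3,0,0,-0.105,-0.01,1,-0.05,0.3]'; python3 -c "
from h import *
goal(468.3,-13.2,70,-74.2)"
```

```text
clock: 50.15
tcp_pos: [0.4842, 0.2241, 0.0747]
orientation: [3.112, 0.428, -0.003]
contact_force: [-0.3, 1.4, -0.1]
grip_width: 0.0577
t 50.15 tcp [0.4842 0.2241 0.0747] grip 0.0577 F [-0.3  1.4 -0.1]
cur yaw -74.3 j [-0.17  0.5  -0.48  1.99  0.34  0.73 -2.15] ROW [0.0001, 0.0006, -0.0007] [-0.3969, 1.1211, 0.0248]
```

```bash
python3 -m jog '[0,0,0,-0.07,0.2,0,0.3,0,0,0,-0.14,0.4,0,0.3,0,0,0,-0.22,0.6,0,0.3,0,0,0,-0.3,0.8,0,0.3,0,0,0,-0.37,1,0,0.3,0,0,0,-0.395,1,0,0.3,0,0,0,-0.395,1,0,0.3]'; python3 -c "
from h import *
goal(468.3,-13.2,50,-74.2)"
```

```text
clock: 50.85
tcp_pos: [0.4617, 0.0105, 0.0745]
orientation: [3.112, 0.427, -0.004]
contact_force: [0.6, 1.0, -1.3]
grip_width: 0.0581
t 50.85 tcp [0.4617 0.0105 0.0745] grip 0.0581 F [ 0.6  1.  -1.3]
cur yaw -74.4 j [ 0.24  0.4  -0.47  2.16  0.3   0.65 -1.74] ROW [-0.0001, 0.0008, -0.001] [0.0, 0.1228, 0.1225]
```

```bash
python3 -m jog '[0,0,-0.001,0,0.08,0,0.3,0,0,-0.001,0,0.123,0.06,0.3,0,0.001,-0.001,0,0.123,0.122,0.3,0,0.001,-0.001,0,0.123,0.122,0.3,0,0.001,-0.001,0,0.123,0.122,0.3]'; python3 -c "
from h import *
s=grab('side','s40')
crop(np.clip(s*2.,0,255).astype(np.uint8),210,180,330,270,6,'s40c')
goal(468.3,-13.2,25,-74.2)"
```

```text
clock: 51.35
tcp_pos: [0.4681, -0.0118, 0.0495]
orientation: [-3.11, -0.435, 0.001]
contact_force: [0.1, -0.3, -1.2]
grip_width: 0.0575
t 51.4 tcp [ 0.4685 -0.012   0.05  ] grip 0.0579 F [ 0.9  0.3 -0.3]
cur yaw -74.1 j [ 0.26  0.45 -0.44  2.16  0.34  0.6  -1.71] ROW [-0.0003, -0.0001, 0.0006] [-0.0025, 0.0059, 0.1247]
```

View pics/s40c.png

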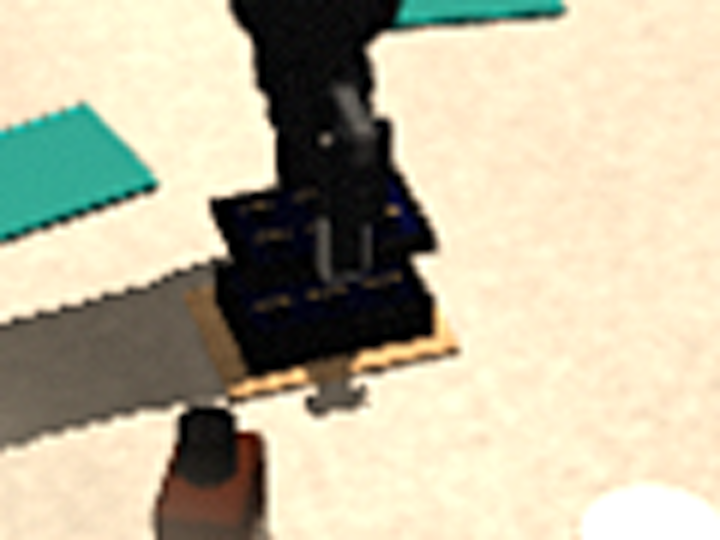

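```bash
python3 -m jog '[0,0,0,-0.002,0.006,0.06,0.3,0,0,0,-0.002,0.006,0.11,0.3,0,0,0,-0.002,0.006,0.13,0.3,0,0,0,-0.002,0.006,0.13,0.3,0,0,0,-0.002,0.006,0.13,0.3]';python3 -m jog '[0,0,0,0,0,0.005,0.3,0,0,0,0,0,0.01,0.3,0,0,0,0,0,0.01,0.3]'
```

```text
clock: 51.9
tcp_pos: [0.4684, -0.0131, 0.0238]
orientation: [-3.11, -0.435, -0.0]
contact_force: [-0.2, -0.1, -1.5]
grip_width: 0.0578
clock: 52.2
tcp_pos: [0.4685, -0.0132, 0.0219]
orientation: [-3.11, -0.434, -0.001]
contact_force: [-0.8, -0.2, -0.3]
grip_width: 0.0578
```

```bash
python3 -m jog '[0,0,0,0,0,0.005,0.3,0,0,0,0,0,0.005,0.3,0,0,0,0,0,0.005,0.85,0,0,0,0,0,0.005,0.85,0,0,0,0,0,0.005,0.85,0,0,0,0,0,-0.1,0.85,0,0,0,0,0,-0.3,0.85,0,0,0,0,0,-0.5,0.85,0,0,0,0,0,-0.7,0.85,0,0,0,0,0,-0.7,0.85]';python3 -m jog '[0,0,0,0,-0.25,-0.1,0.85,0,0,0,0,-0.5,-0.2,0.85,0,0,0,0,-0.75,-0.2,0.85,0,0,0,0,-1,-0.2,0.85,0,0,0,0,-1,-0.2,0.85,0,0,0,0,-1,-0.2,0.85]';python3 -c "
from h import *
s=grab('side','s41');t=grab('top','t41')
crop(np.clip(s*2.,0,255).astype(np.uint8),200,180,380,315,4,'s41c')
crop(np.clip(t*2.,0,255).astype(np.uint8),260,170,470,280,3.8,'t41c')"
```

```text
clock: 53.2
tcp_pos: [0.4719, -0.013, 0.1667]
orientation: [3.111, 0.434, 0.015]
contact_force: [0.9, -0.3, -0.2]
grip_width: 0.0726
clock: 53.8
tcp_pos: [0.4159, 0.1809, 0.2058]
orientation: [3.11, 0.441, 0.014]
contact_force: [0.6, -0.1, 0.1]
grip_width: 0.0729
```

View pics/s41.png

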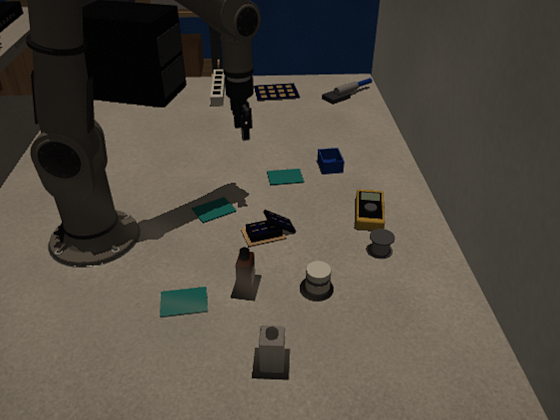

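View pics/s41c.png

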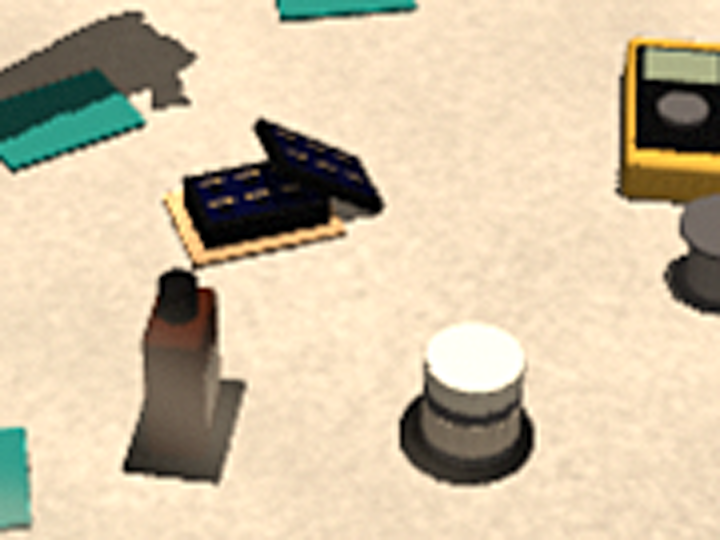

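View pics/t41c.png

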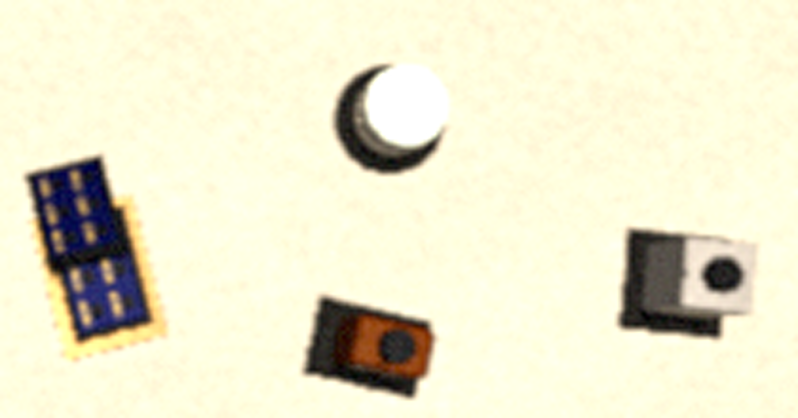

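```bash
python3 -m jog '[0,0,0,0,0,0,0.85,0,0,0,0,0,0,0.85,0,0,0,0,0,0,0.85,0,0,0,0,0,0,0.85]';python3 -c "
from h import *
s=grab('side','s42');t=grab('top','t42')
crop(np.clip(s*2.,0,255).astype(np.uint8),230,190,310,250,9,'s42c')
crop(np.clip(t*2.,0,255).astype(np.uint8),255,200,315,270,9,'t42c')"
```

```text
clock: 54.3
tcp_pos: [0.4171, 0.1773, 0.2055]
orientation: [3.11, 0.43, 0.013]
contact_force: [-0.7, 0.2, 0.4]
grip_width: 0.0727
```

View pics/s42c.png

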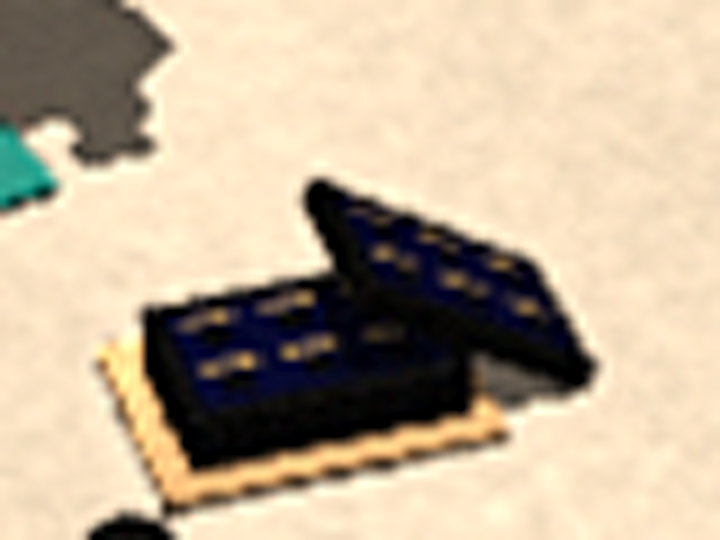

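View pics/t42c.png

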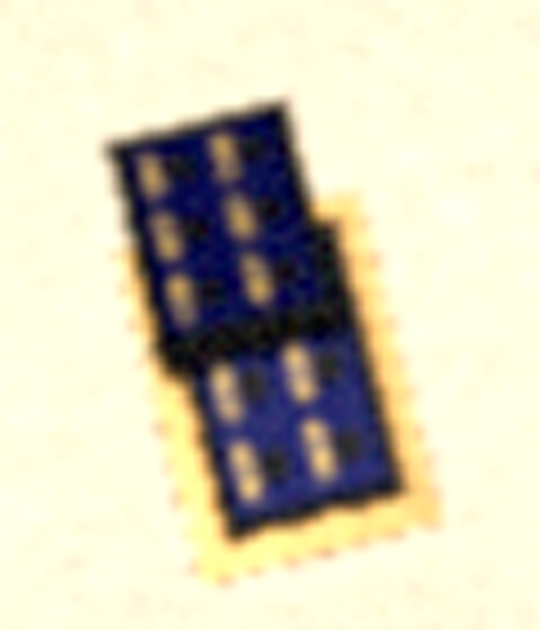

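```bash
python3 -c "
from h import *
T=lambda a:np.array(a)/9-.44+np.array([255,200]); S=lambda a:np.array(a)/9-.44+np.array([230,190])
for n,a,b in(('raised+y',(163,350),(325,188)),('far+y',(112,148),(525,253)),('far-y',(287,103),(590,365))): print(n,tri(T(a),S(b)))
P=pt('top',T([(112,148),(287,103),(352,310),(163,350)]),.02)*1000
print(P.round(1)); 
for a,b in((0,1),(1,2),(2,3),(3,0)):
  d=P[b]-P[a];print(np.hypot(d[0],d[1]).round(1),np.degrees(np.arctan2(d[1],d[0])).round(1))
Q=pt('top',T([(200,385),(355,340),(403,490),(232,535)]),.026)*1000
print(Q.round(1));d=Q[2]-Q[3];print(np.degrees(np.arctan2(d[1],d[0])),np.hypot(*d[:2]))
d=Q[1]-Q[2];print(np.degrees(np.arctan2(d[1],d[0])),np.hypot(*d[:2]))
"
```

```text
raised+y (array([0.4763244 , 0.02114895, 0.05708716]), np.float64(0.003820971955174137))
far+y (array([0.54137279, 0.04032818, 0.01450171]), np.float64(0.0015229508340949885))
far-y (array([ 0.55748576, -0.0150554 ,  0.01237614]), np.float64(0.0021678574727703654))
[[540.   40.1  20. ]
 [555.5 -15.1  20. ]
 [490.2 -36.9  20. ]
 [476.4  22.4  20. ]]
57.3 -74.3
68.8 -161.5
60.9 103.1
66.1 15.5
[[465.4  10.3  26. ]
 [480.4 -37.9  26. ]
 [433.9 -53.8  26. ]
 [418.8  -0.7  26. ]]
-74.12390732581552 55.17236385309706
18.813204531095163 49.14127151948561
```

The top board was knocked off the pile and now leans on it: far end on the table, robot end raised about 36° (side view (293,228)). I'll grip it by its sides with a tilted tool and put it back.

```bash
python3 -c "
from h import *
Rm=Rtilt(195.7,36,-74.3)
tcp=np.array([518.1,3.8,9.4]); 
o=goal(*(tcp-90*Rm[:,2]),Rm=Rm)
"
```

```text
t 54.4 tcp [0.417  0.1776 0.2055] grip 0.0724 F [-0.5  0.1  0.7]
cur yaw -74.2 j [ 0.07  0.2  -0.68  2.06  0.16  0.93 -1.99] ROW [0.001, -0.2025, 0.0002] [0.5097, 0.9727, 0.6233]
```

```bash
python3 -m jog '[0,-0.03,0,0.1,0.2,0,0.85,0,-0.07,0,0.2,0.4,0.05,0.85,0,-0.11,0,0.3,0.6,0.15,0.85,0,-0.15,0,0.4,0.8,0.3,0.85,0,-0.19,0,0.51,0.97,0.5,0.85,0,-0.202,0,0.51,0.97,0.62,0.85,0,-0.202,0,0.51,0.97,0.62,0.85,0,-0.202,0,0.51,0.97,0.62,0.85]';python3 -c "
from h import *
s=grab('side','s43');t=grab('top','t43')
crop(np.clip(s*2.,0,255).astype(np.uint8),230,150,350,250,6,'s43c')
Rm=Rtilt(195.7,36,-74.3)
tcp=np.array([518.1,3.8,9.4]); 
o=goal(*(tcp),Rm=Rm)"
```

```text
clock: 55.2
tcp_pos: [0.5683, 0.0195, 0.0826]
orientation: [2.881, 0.4, -0.935]
contact_force: [-0.1, 0.9, 1.1]
grip_width: 0.0724
t 55.3 tcp [0.5694 0.02   0.0854] grip 0.0726 F [-0.2  0.6  0.4]
cur yaw -74.1 j [ 0.09  0.86 -0.44  1.44  0.31  1.55 -1.72] ROW [0.0011, -0.0018, 0.0003] [0.0032, 0.0068, 0.4655]
```

View pics/s43c.png

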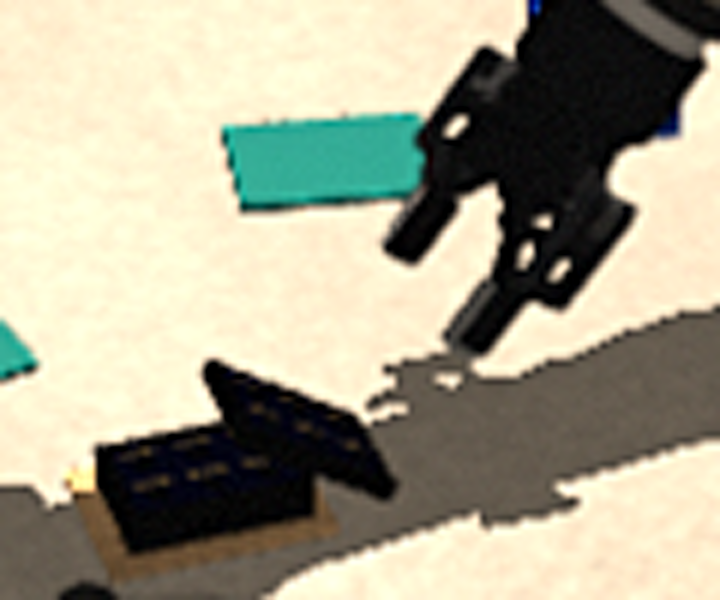

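View pics/t43.png

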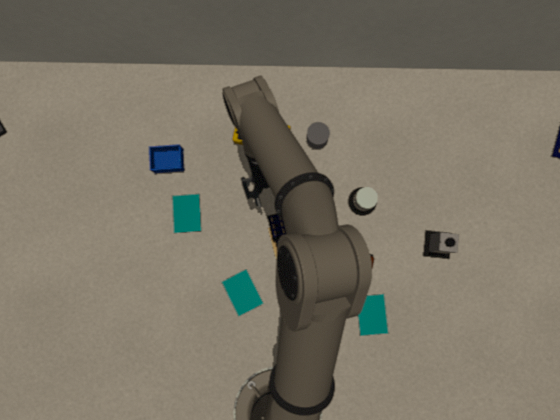

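```bash
python3 -m jog '[0,-0.001,0,0.003,0.007,0.12,0.9,0,-0.001,0,0.003,0.007,0.24,0.9,0,-0.001,0,0.003,0.007,0.34,0.9,0,-0.001,0,0.003,0.007,0.36,0.9,0,-0.001,0,0.003,0.007,0.36,0.9]';python3 -c "
from h import *
s=grab('side','s44')
crop(np.clip(s*2.,0,255).astype(np.uint8),230,150,350,250,6,'s44c')
Rm=Rtilt(195.7,36,-74.3)
tcp=np.array([518.1,3.8,9.4]); 
o=goal(*(tcp),Rm=Rm)"
```

```text
clock: 55.8
tcp_pos: [0.5304, 0.0075, 0.0287]
orientation: [2.882, 0.401, -0.928]
contact_force: [-0.0, -0.3, -0.4]
grip_width: 0.077
t 55.85 tcp [0.5311 0.0077 0.0287] grip 0.0768 F [1.3 0.7 0.4]
cur yaw -74.1 j [ 0.11  0.88 -0.44  1.56  0.33  1.42 -1.74] ROW [0.0014, -0.0019, 0.0004] [0.0012, 0.0008, 0.1181]
```

View pics/s44c.png

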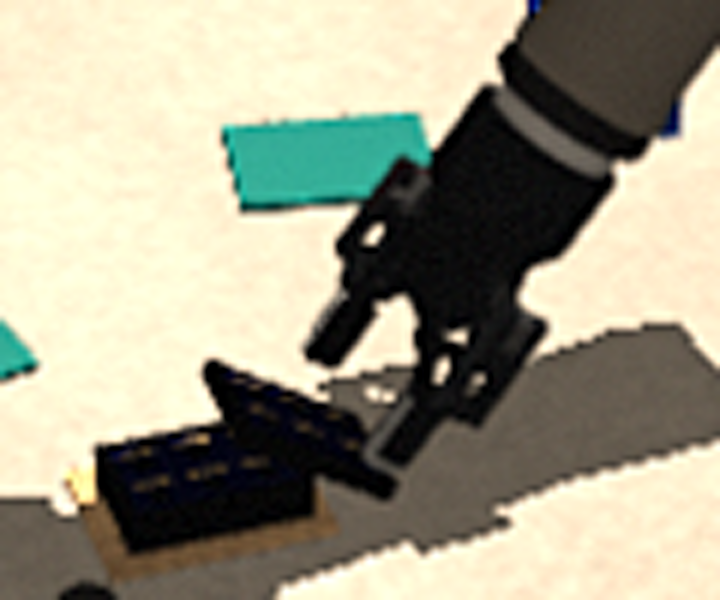

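```bash
python3 -m jog '[0,-0.001,0,0.001,0,0.06,0.9,0,-0.001,0,0.001,0,0.1,0.9,0,-0.001,0,0.001,0,0.118,0.9,0,-0.001,0,0.001,0,0.118,0.9]';python3 -c "
from h import *
s=grab('side','s45')
crop(np.clip(s*2.,0,255).astype(np.uint8),230,150,350,250,6,'s45c')"
```

```text
clock: 56.25
tcp_pos: [0.5174, 0.0037, 0.0089]
orientation: [2.88, 0.401, -0.933]
contact_force: [-0.1, -0.1, 0.7]
grip_width: 0.0767
```

View pics/s45c.png

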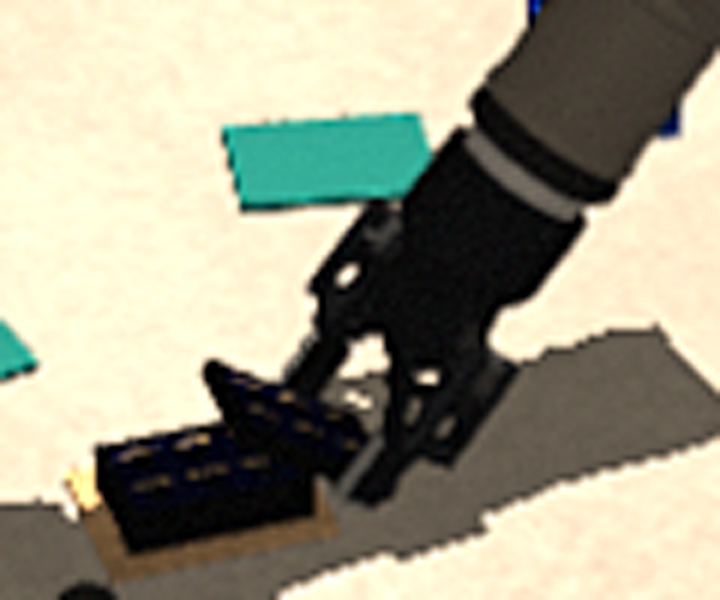

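```bash
python3 -m jog '[0,0,0,0,0,0,0.3,0,0,0,0,0,0,0.3,0,0,0,0,0,0,0.3,0,0,0,0,0,0,0.3,0,0,0,0,0,0,0.3,0,0,0,0,0,0,0.3]' 70;  python3 -m jog '[0,0,0,0,0,-0.1,0.3,0,0,0,0,0,-0.2,0.3,0,0,0,0,0,-0.3,0.3,0,0,0,0,0,-0.35,0.3,0,0,0,0,0,-0.35,0.3]'; python3 -c "
from h import *
s=grab('side','s46');t=grab('top','t46')
crop(np.clip(s*2.,0,255).astype(np.uint8),230,150,350,250,6,'s46c')
crop(np.clip(t*2.,0,255).astype(np.uint8),235,180,335,270,6,'t46c')
obs()"
```

```text
clock: 56.9
tcp_pos: [0.5184, 0.0041, 0.0095]
orientation: [2.881, 0.401, -0.93]
contact_force: [2.8, 0.7, 5.8]
grip_width: 0.0586
clock: 57.4
tcp_pos: [0.5584, 0.0157, 0.0666]
orientation: [2.882, 0.401, -0.928]
contact_force: [0.2, 0.2, -1.1]
grip_width: 0.0581
t 57.5 tcp [0.5569 0.0151 0.0654] grip 0.0582 F [ 0.5  0.2 -1.2]
```

View pics/s46c.png

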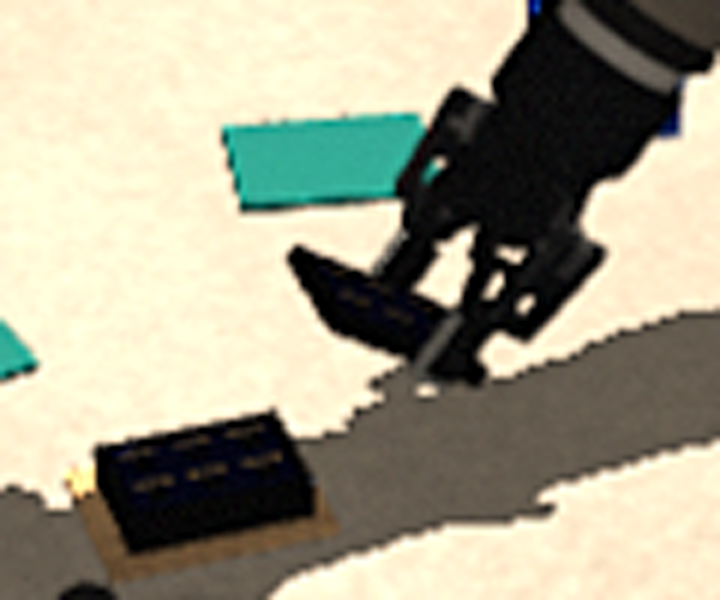

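View pics/t46c.png

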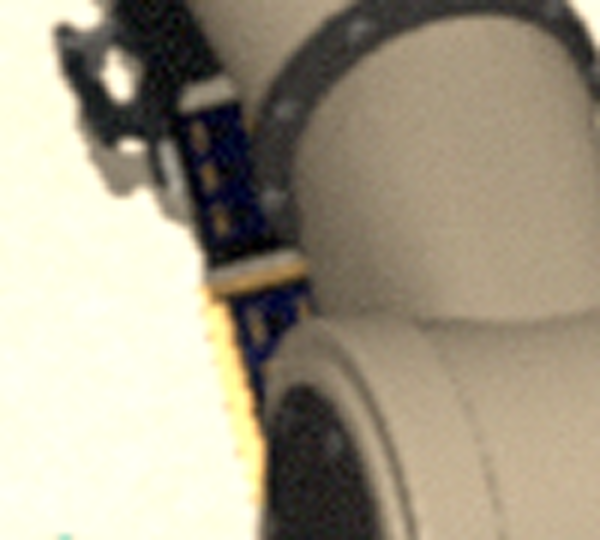

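```bash
python3 -c "
from h import *
goal(486.3,-8.5,100,Rm=Rtilt(195.7,0,-74.3))"
```

```text
t 57.5 tcp [0.5569 0.0151 0.0654] grip 0.0582 F [ 0.5  0.2 -1.2]
cur yaw -74.1 j [ 0.1   0.87 -0.44  1.48  0.32  1.51 -1.73] ROW [0.0012, 0.1994, 0.0008] [-0.4024, 0.0174, 0.078]
```

```bash
python3 -m jog '[0,0.04,0,-0.1,0,-0.12,0.3,0,0.08,0,-0.2,0.005,-0.15,0.3,0,0.12,0,-0.3,0.01,-0.1,0.3,0,0.16,0,-0.38,0.017,-0.02,0.3,0.001,0.199,0,-0.4,0.017,0.05,0.3,0.001,0.199,0.001,-0.402,0.017,0.078,0.3,0.001,0.199,0.001,-0.402,0.017,0.078,0.3,0.001,0.199,0.001,-0.402,0.017,0.078,0.3]';python3 -c "
from h import *
s=grab('side','s47');t=grab('top','t47')
crop(np.clip(s*2.,0,255).astype(np.uint8),210,150,330,250,6,'s47c')
crop(np.clip(t*2.,0,255).astype(np.uint8),235,180,335,270,6,'t47c')
goal(486.3,-8.5,60,Rm=Rtilt(195.7,0,-74.3))"
```

```text
clock: 58.3
tcp_pos: [0.4873, -0.0081, 0.1]
orientation: [3.112, 0.428, -0.002]
contact_force: [0.8, 0.3, -1.0]
grip_width: 0.0582
t 58.4 tcp [ 0.488  -0.0076  0.1001] grip 0.0581 F [-0.6 -1.4 -1.5]
cur yaw -74.3 j [ 0.35  0.41 -0.56  2.08  0.32  0.74 -1.71] ROW [-0.0, 0.0002, 0.0] [-0.0091, 0.0019, 0.2004]
```

View pics/s47c.png

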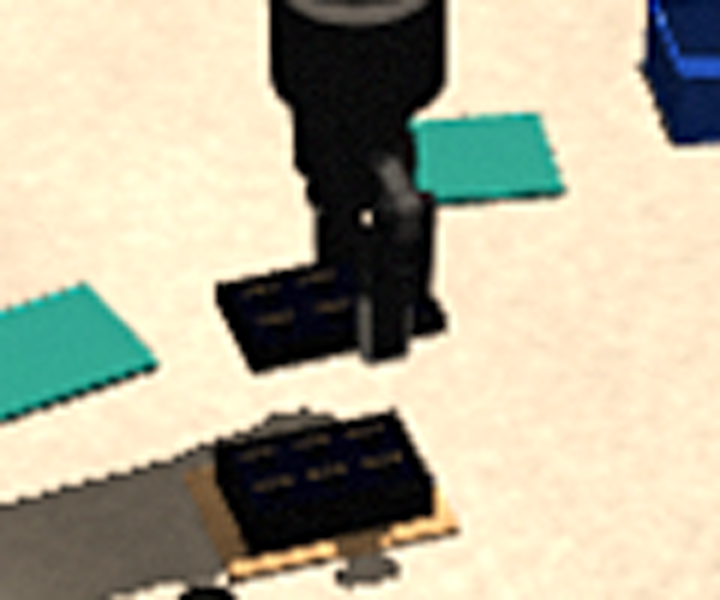

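View pics/t47c.png

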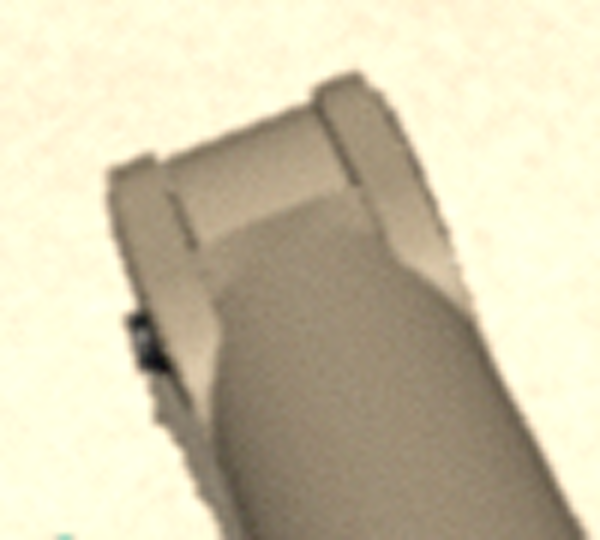

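```bash
python3 -c "
from h import *
S=lambda a:np.array(a)/6-.42+np.array([210,150])
a=pt('side',S([(257,372),(445,329)]),.107)*1000
b=pt('side',S([(249,550),(435,508)]),.006)*1000
c=pt('side',S([(218,445),(396,412)]),.026)*1000
d=pt('side',S([(218,285)]),.117)*1000
print(a,b,c,d)
h=np.array([.963,.27]);l=np.array([-.27,.963])
m=(a.mean(0)-b.mean(0))[:2];print('near-edge mid diff along',m@h,'lat',m@l)
m=(d[0]-c[0])[:2];print('left corner diff',m@h,m@l)
for v in(a,b):
  e=v[1]-v[0];print(np.degrees(np.arctan2(e[1],e[0])),np.hypot(e[0],e[1]))
"
```

```text
[[441.9550106  -48.95201585 107.        ]
 [525.74164499 -21.45042281 107.        ]] [[435.19374226 -48.92962567   6.        ]
 [521.64188117 -23.34009789   6.        ]] [[421.99705796   3.87237035  26.        ]
 [505.95632902  24.64364859  26.        ]] [[425.5114761   3.6347956 117.       ]]
near-edge mid diff along 5.481670451674074 lat -0.567141665927061
left corner diff 3.320239489847243 -1.1776773852340112
18.171576570655173 88.18467962842382
16.48928914688422 90.15600175565686
```

```bash
python3 -m jog '[0,0,0,-0.014,0.001,0.1,0.3,0,0,0,-0.014,0.001,0.2,0.3,0,0,0,-0.014,0.001,0.28,0.3,0,0,0,-0.014,0.001,0.33,0.3,0,0,0,-0.014,0.001,0.33,0.3,0,0,0,-0.014,0.001,0.33,0.3]';python3 -c "
from h import *
s=grab('side','s48')
crop(np.clip(s*2.5,0,255).astype(np.uint8),230,195,300,250,11,'s48c')
goal(485.3,-8.5,22,Rm=Rtilt(195.7,0,-74.3))"
```

```text
clock: 59.0
tcp_pos: [0.486, -0.0081, 0.0343]
orientation: [-3.112, -0.43, 0.0]
contact_force: [0.5, 0.2, -1.2]
grip_width: 0.0583
t 59.05 tcp [ 0.4862 -0.0082  0.0346] grip 0.0581 F [ 0.5  0.2 -0.8]
cur yaw -74.3 j [ 0.29  0.51 -0.49  2.12  0.42  0.6  -1.8 ] ROW [0.0, -0.0002, 0.0001] [-0.0045, 0.0001, 0.0631]
```

View pics/s48c.png

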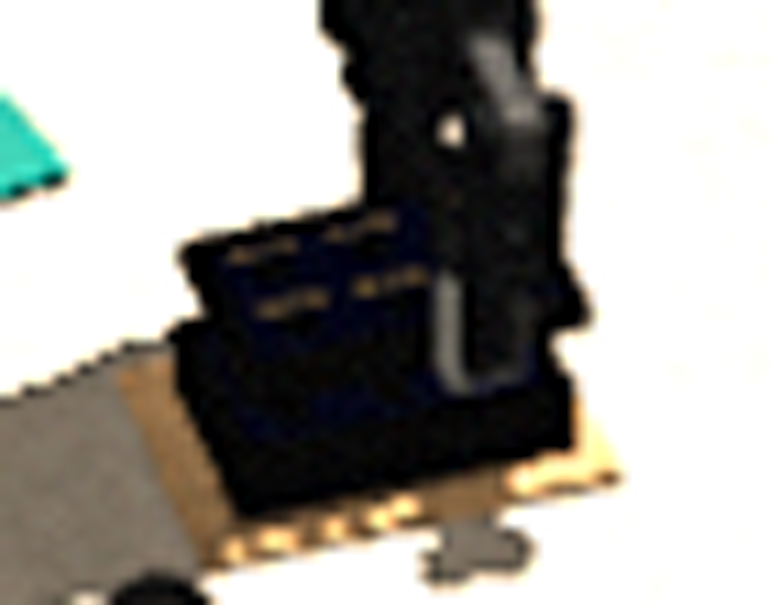

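```bash
python3 -c "
from h import *
S=lambda a:np.array(a)/11-.45+np.array([230,195])
h=np.array([.963,.27]);l=np.array([-.27,.963])
for z in(.05,.054):
  A=pt('side',S([(182,250)]),z)[0,:2]*1000; B=pt('side',S([(178,332)]),.026)[0,:2]*1000
  C=pt('side',S([(588,322)]),z-.01)[0,:2]*1000; D=pt('side',S([(574,443)]),.006)[0,:2]*1000
  print((A-B)@h,(A-B)@l,(C-D)@h,(C-D)@l)
"
```

```text
2.5965895815773807 2.071157875075571 5.199263266216852 4.77812120068488
1.3132940464304488 -3.0193015070318108 3.5064011657446246 -0.027890223980086545
```

```bash
python3 -m jog '[0,0,0,-0.011,0,0.03,0.3,0,0,0,-0.011,0.001,0.055,0.3,0,0,0,-0.011,0.001,0.065,0.3,0,0,0,-0.011,0.001,0.065,0.3]';python3 -c "
from h import *
s=grab('side','s49')
crop(np.clip(s*2.5,0,255).astype(np.uint8),230,195,300,250,11,'s49c')
goal(484.1,-8.85,19,Rm=Rtilt(195.7,0,-74.3))"; python3 -m jog '[0,0,0,0,0,0.005,0.3,0,0,0,0,0,0.01,0.3]'
```

```text
clock: 59.45
tcp_pos: [0.4839, -0.0092, 0.0216]
orientation: [3.112, 0.429, -0.0]
contact_force: [-1.6, -1.5, -0.0]
grip_width: 0.0579
t 59.5 tcp [ 0.4839 -0.0092  0.0216] grip 0.0583 F [-0.6 -0.2 -0.1]
cur yaw -74.3 j [ 0.28  0.53 -0.47  2.13  0.44  0.57 -1.81] ROW [0.0001, -0.0, 0.0001] [0.0013, -0.0014, 0.0131]
clock: 59.7
tcp_pos: [0.4843, -0.0089, 0.0202]
orientation: [3.112, 0.43, 0.001]
contact_force: [-1.9, 0.4, 9.8]
grip_width: 0.0582
```

View pics/s49c.png

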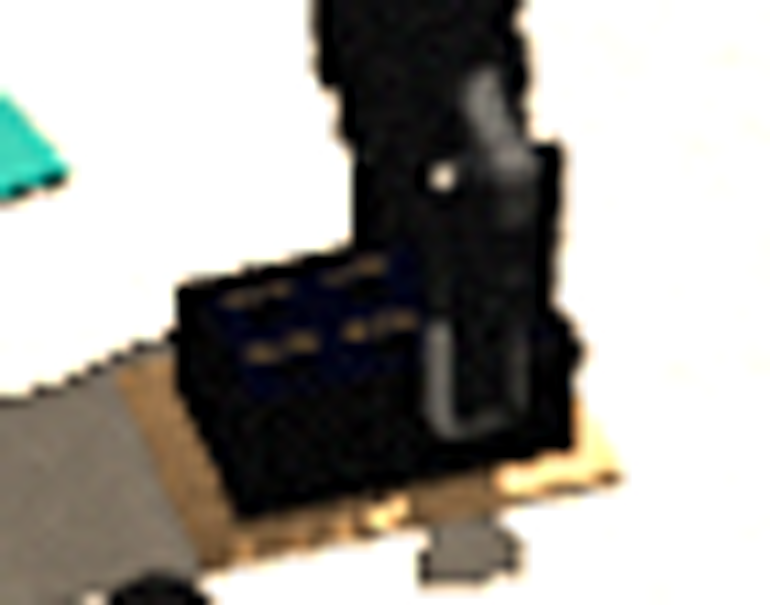

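```bash
python3 -m jog '[0,0,0,0,0,0,0.3,0,0,0,0,0,0,0.85,0,0,0,0,0,0,0.85,0,0,0,0,0,0,0.85,0,0,0,0,0,-0.1,0.85,0,0,0,0,0,-0.3,0.85,0,0,0,0,0,-0.5,0.85,0,0,0,0,0,-0.7,0.85,0,0,0,0,0,-0.8,0.85,0,0,0,0,0,-0.8,0.85]';python3 -m jog '[0,0,0,0,-0.25,-0.1,0.85,0,0,0,0,-0.5,-0.2,0.85,0,0,0,0,-0.75,-0.2,0.85,0,0,0,0,-1,-0.2,0.85,0,0,0,0,-1,-0.2,0.85,0,0,0,0,-1,-0.2,0.85]';python3 -c "
from h import *
s=grab('side','s50');t=grab('top','t50')
crop(np.clip(s*2.,0,255).astype(np.uint8),215,195,365,315,5,'s50c')
crop(np.clip(t*2.,0,255).astype(np.uint8),255,180,475,290,3.6,'t50c')
for b in blobs('top',t,BOARD,200): print(b[0],rect('top',b,.036))
for b in blobs('top',t,DARK,300): print(b[0],rect('top',b,.02))
"
```

```text
clock: 60.7
tcp_pos: [0.4863, -0.0088, 0.1832]
orientation: [3.11, 0.429, 0.011]
contact_force: [0.6, -0.2, -0.1]
grip_width: 0.0727
clock: 61.3
tcp_pos: [0.4307, 0.1852, 0.2217]
orientation: [3.109, 0.436, 0.009]
contact_force: [-0.1, -0.7, 0.3]
grip_width: 0.0728
[287.27778777 240.52245997] (array([469.7, -14.7]), 16.3, array([80.4, 50.4]))
[165.88915449 158.38923949] (array([698.2, 333. ]), -84.6, array([96.1, 78.2]))
[355.05244961 260.78883714] (array([ 417.9, -213.8]), 77.7, array([80.4, 55. ]))
[432.89460348 245.18609132] (array([ 469.4, -441.5]), -5.9, array([71.3, 70.9]))
[285.74930204 241.31596344] (array([468.8, -14.6]), 16.3, array([89. , 56.2]))
[252.50611801 347.78336113] (array([269. , 102.5]), 19.7, array([653.8, 215.8]))
[268.28026379 133.75361996] (array([780.7,  42.8]), 79.4, array([82.7, 62.8]))
```

View pics/s50c.png

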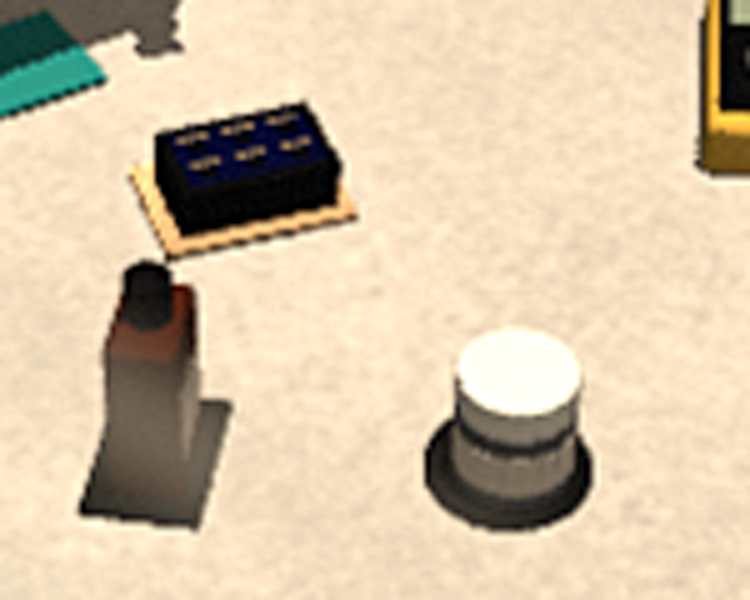

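View pics/t50c.png

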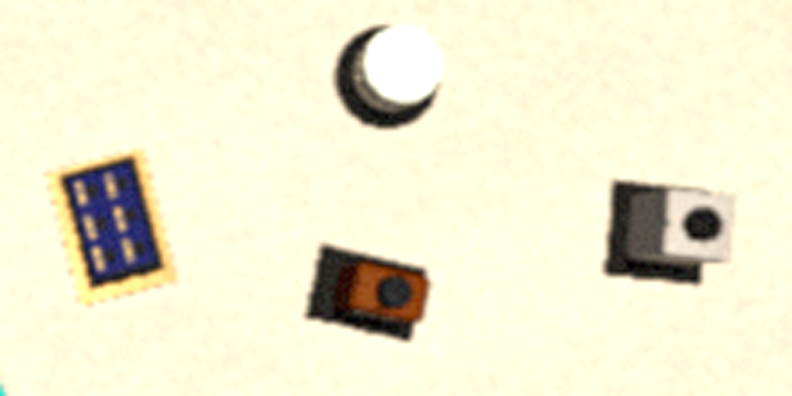

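```bash
python3 -c "
from h import *
t=cv2.imread('pics/t50.png');s=cv2.imread('pics/s50.png')
for b in blobs('top',t,lambda h,b:b.min(-1)>128,200):
  if abs(b[0][0]-366)<10: print('jar top',pt('top',b[0],.067)[0])
for b in blobs('side',s,lambda h,b:b.min(-1)>112,100):
  if abs(b[0][0]-318)<8 : print('jar side',pt('side',b[0],.067)[0],b[1])
T=lambda a:np.array(a)/3.6-.36+np.array([255,180])
print('bottle cap top-cam',pt('top',T([(396,292)]),.124)[0]*1000)
print('can cap top-cam',pt('top',T([(702,223)]),.106)[0]*1000)
S=lambda a:np.array(a)/5-.4+np.array([215,195])
print('bottle cap side',pt('side',S([(147,272)]),.124)[0]*1000)
crop(np.clip(t*2.,0,255).astype(np.uint8),415,220,470,270,10,'canF')
crop(np.clip(s*2.5,0,255).astype(np.uint8),240,315,300,385,8,'canFS')
"
```

```text
jar top [ 0.59340135 -0.23595737  0.067     ]
jar side [ 0.59558884 -0.23191209  0.067     ] 296.0625
bottle cap top-cam [ 418.20311162 -219.92576185  124.        ]
can cap top-cam [ 473.17798623 -446.25442626  106.        ]
bottle cap side [ 420.76364691 -216.48034529  124.        ]
```

View pics/canF.png

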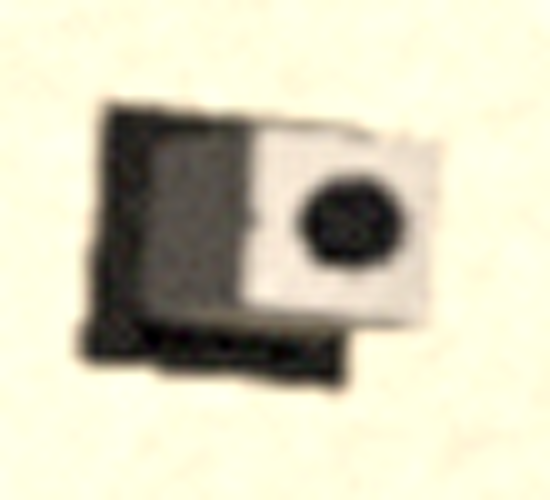

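View pics/canFS.png

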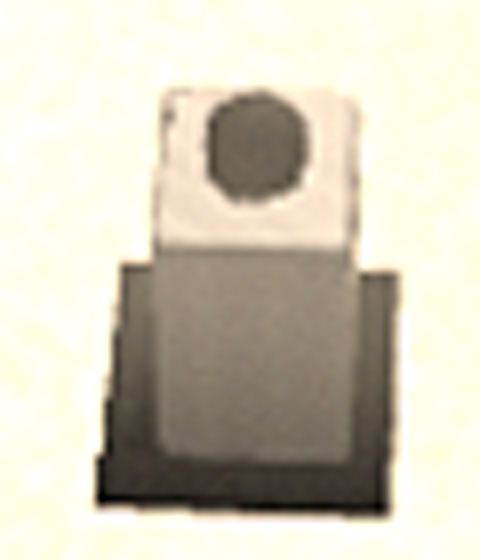

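```bash
python3 -c "
from h import *
s=grab('side','s51');t=grab('top','t51');a=cv2.imread('pics/s50.png');print(np.abs(s.astype(int)-a)[190:390,200:].max(-1).mean(), (np.abs(s.astype(int)-a)[190:390,200:].max(-1)>40).sum())
obs();print(r.hand_in())"
```

```text
1.1551111111111112 28
t 61.5 tcp [0.4323 0.1817 0.2219] grip 0.0727 F [-0.2  0.3 -0. ]
the job is handed in; nothing more can be done
None
```

The job is done and handed in at 61.5 s, with the gripper open and clear of everything. I measured the final positions from the top and side cameras. They differ from each other by about 2–4 mm, so the figures below are no better than that.

- **Can and jar:** They were swapped by way of a free spot on the table. The can is within about 1–2 mm of the middle of the square mat. The side view shows it parallel to the mat edges, while the top view suggests 1–3° of turn. The jar is about 2–4 mm from the middle of the round mat.
- **Bottle:** It was moved and turned on the table, gripped again with the tool tilted, and stood upright on the oblong mat. It is about 1–4 mm from the middle, with its wide sides along the mat's long edges.
- **Boards:** Three boards were there, and all three are in one pile, blue face up. The top board reads about 16.3° against the plate's 15.7°, and 1–3 mm from the plate's middle. It sits about 2 mm lengthwise from the bottom board.
- **Knocked board:** After I placed the third board it was pushed off and left leaning against the pile. I gripped it by its sides and put it back. The two boards below it looked undisturbed.
- **Bystanders:** I did not touch the meter, spool or parts bin, and they look unmoved in the last pictures. A last pair of pictures just before handing in matched the earlier ones, so nothing was still moving.

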